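# Load a plate into a bench filter press and close it with the ratchet lever

### The arm

A 6-joint arm with a two-finger parallel gripper is mounted at the origin on the work surface. World frame = base frame: x ahead of the robot, y to its left, z up, the work surface at z = 0. Lengths are in mm, angles in rad, forces in N, time in s.
With the tool pointing down it reaches from about 275 to 750 mm from the base axis. Payload 10.2 kg.
Tool frame: the origin (TCP) lies midway between the tips of the shut fingers; the grasp point (between the pads) lies arm.grip_point_offset behind it (arm.grip_point_offset is the distance from the TCP to the grasp point, in mm); z points along the fingers, x is the direction in which the jaws open and shut, and the axes are right-handed (so a half turn about z gives the same grasp; the last joint's range is limited). The gripper opens to 88 mm and grips with 3 to 60 N. Pads are 18 mm wide; open, the fingers measure 123 mm over their backs; the gripper's body (75 mm by 187 mm) begins 45 mm behind the grasp point.
Start: joints at [0.996, 0.313, 1.498, -0, 1.331, -0.223], TCP at [180.922, 492.847, 238.72] pointing down, gripper open.
Joint ranges: [-2.94, 2.94], [-0.97, 2.17], [0.19, 2.56], [-1.23, 4.37], [0.02, 3.11], [-2.88, 2.88]. Speed limits (rad/s): [2.39, 2.39, 3.01, 3.14, 3.14, 3.14].

### API

Orientations are given as a unit quaternion [w, x, y, z].
In Python, from plant import monitor, imaging, order, arm gives the robot as it stands.
- The arm moves only by the tool drive_tool, never from a script. Its argument "moves" is a list of rows, each an object of numbers: "tx", "ty", "tz": the shift along the tool's x, y, z in m; "wx", "wy", "wz": the turn, a rotation vector about the tool's x, y, z in units of 6 degrees (1.0 is 6 degrees); "fingers": the opening, from -1 (shut) to 1 (fully open), so that 0 is half open. In form: [{"tx": .., "ty": .., "tz": .., "wx": .., "wy": .., "wz": .., "fingers": ..}, ...]. A call has 1 to 8 rows; each row is the pose to reach, as a shift and turn from the pose commanded when the call began, along the tool's axes at that moment; what a row does not reach only later rows make up. A row lasts 1/10 s, in which the tool goes at most 50 mm and 8.59 degrees, less where a joint would pass 70% of its speed; a pose out of reach is approached as far as the arm can. A call with a gripper value outside its range is refused whole. The fingers move at their own pace and stop on an object; "force" is the grip in N (left out, the last holds). Time passes only in rows, so rows that repeat a pose let the fingers close. It gives the time, the measured TCP pose, the force and the opening at its end, in the units of the state.
- monitor.sense(): the state, without advancing time (a new reading comes with each control period).
- imaging.capture(name): name is "scene" or "top"; returns the picture (400x640x3 uint8, red, green, blue); there is no depth.
- imaging.calibration(name): a dict with "vertical_fov" (degrees; the focal length in pixels is half the picture's height over the tangent of half this angle, whatever the lens; pixels are square), "cx", "cy" (the principal point, pixels), "xyz" and "attitude" of the camera in the world. Camera axes: x right, y down, z forward; pixel columns grow to the right and rows downward; lengths in mm; the calibration is good to about 2 mm. A picture is of the moment at which its call begins. calibration takes no time and is no camera call.
- order.job_done(): hands the job in, once; it reports no verdict.
The state is a dict: "time": time; "q": joint angles; "qd": joint speeds; "tau": joint torques, N m; "ee_pos": TCP position; "eef_rot": TCP orientation; "wrist_force": force on the tool from outside, world axes, zero at the start; "ft_torque": the same for the moment, N m; "finger_gap": finger opening in mm.
Only numpy, scipy, OpenCV 4.12 (cv2) and the standard library are available. Lean on these libraries where they do the work, as an engineer would, in place of code of your own. Each camera call takes 0.05 s, during which the arm holds its last target.

### The job

Take the cream filter plate out of the grey stand and hang it by its ears on the two rails of the green filter press, in the open gap, with the face that carries the three red buttons towards the fixed head (away from the lever); it stands the wrong way round now. Then swing the press's ratchet lever back and forth until the moving follower has clamped the plates fully tight, with no gap left. Leave the blue frame in the stand and everything else on the bench where it is.

Things in the scene. Friction and masses are not known exactly. Their poses are not given: they have to be found in the camera images.
- press: Green bench filter press, fixed, 170 mm wide (x), 270 long. Origin: bench height, mid-width. +y runs along the screw from the lever end to the fixed head; z up. Two flat rails along y: tops at z 105 mm, inner faces at x +-63, 12 wide. From +y: fixed head (y 82 to 112, top z 135), end plate (to y 64), blue frame (y 64 to 46), open gap, follower (top z 135), bracket (y -60 to -86), lever (y -115).
- slot (a point): Point fixed to the press where the middle of the plate's lower edge lies once the press is closed on it: press frame x 0, y 37, z 30 mm. While open the plate may hang anywhere between follower and frame; the follower pushes it along. The blue frame beside the gap has its top at z 140 mm and a grip tab up to z 165 mm at x +6 to +50 mm.
- follower (a joint): Travel of the moving follower towards the fixed head, m: 0 to 0.003 at the start, 0.014 fully closed on the 18 mm plate (hard stop). Gap between follower and blue frame: 31.6 mm minus this; the follower's face is at press y 14.4 mm plus this. Driven only by the screw: 24 mm per turn of the ratchet wheel, 1.2 mm per notch; it stays where it is left.
- lever (a joint): Angle of the ratchet lever, rad: 0 upright, positive leaning to the press's +x, limits +-0.75, about the press's y axis. Swung towards +x it drives the 20-tooth wheel (18 degrees a notch) and closes the follower; towards -x it clicks back over the teeth. A full swing gains 3 or 4 notches. It takes 3 to 8 N at the grip, stops firmly when the plates are tight, and stays where it is left.
- lever_grip (a point): Middle of the black round grip at the end of the lever: 24 mm diameter, 64 mm long, lying level along the press's y axis and sticking out from the lever away from the press, 150 mm from the lever's axis, with nothing below it. It does not turn in the lever: held loosely between the fingers it can turn as the lever tilts.
- lever_hinge (a point): Point on the lever's axis right below the middle of its grip when the lever is upright: press frame x 0, y -157, z 85 mm. The grip's middle circles it at 150 mm in the press's x-z plane.
- plate: Cream filter plate, 18 mm thick (y), 114 wide (x), 110 tall, 0.2 to 0.35 kg. Origin: middle of the lower edge, z up. Ears reach x +-82 mm; their undersides, 75 mm above the lower edge, rest on the rails. Grip tab on top: x -50 to -6, z 110 to 150 mm. Red buttons and edge are on the tab's +y side: right way round when its axes point as the press's. It starts upright in a stand slot.
- plate_grip (a point): Middle of the plate's grip tab, 134 mm above the lower edge: a good place to pinch it across its 18 mm thickness, with the fingertips above the tops of the other plates.
- plate_dots (a point): Middle of the three red buttons, on the marked face of the grip tab.
- stand: Grey fixed plate stand, 110 by 126 mm; origin under its centre. Two slots side by side (at its y = -32 and +32 mm), floor 10 mm above the bench, cheeks up to 40 mm above the bench. A plate must be lifted 35 mm to come clear.
- spare_frame: Blue chamber frame of the plate's size, its grip tab 15 mm shorter, standing in the stand's other slot; leave it there.
- media_bottle: Red bottle, yellow cap, 72 mm diameter, 152 mm tall; leave it.
- wash_bottle: White wash bottle, blue cap, 60 mm diameter, 190 mm with its spout; leave it.
- beaker: Glass beaker, 68 mm diameter, 95 mm tall; leave it.
- flask: Round flask in a cork ring, 110 mm diameter, 160 mm tall; leave it.
- wrench: Steel wrench, 170 mm, lying on the bench; leave it.
- timer: White bench timer, 55 by 75 by 22 mm; leave it.
There are look-alikes about, which are no part of the job. There is more than one size of the plate; the job needs the smaller.

How it is judged:
By the outcome, as a careful person would: the job done as asked, in the order asked, and still so for the second after the job is handed in, with the robot touching nothing.
It also fails if it takes over 72 s, if anything falls off the work surface, if the arm or the gripper's body presses on something with over 40 N, if the wrist force passes 120 N, or if a joint passes its speed limit or range.

## Working session

There is one attempt and no reset: what is moved stays moved. The work goes in short steps, Python scripts to look and compute and a tool call to move; the robot and the scene stay as the last step left them, time stands still between calls to the robot, and variables do not carry over. Pictures are saved under pics/ and viewed, and the job is handed in when it is done.

Besides the shell and the picture viewer there is one more tool, called after "Emit:" by a JSON object that holds its "api" and its "payload", one argument or row to a line. drive_tool: Moves the arm, as the interface text tells. Its arguments: {"type":"object","properties":{"moves":{"type":"array","items":{"type":"object","properties":{"tx":{"type":"number"},"ty":{"type":"number"},"tz":{"type":"number"},"wx":{"type":"number"},"wy":{"type":"number"},"wz":{"type":"number"},"fingers":{"type":"number"}}}},"force":{"type":"number"}},"required":["moves"]}

```bash
mkdir -p pics; ls
python3 - <<'E'
from plant import monitor, imaging, order, arm
import cv2
for n in ("scene","top"):
    im=imaging.capture(n); cv2.imwrite(f"pics/{n}0.png",im[:,:,::-1]); print(imaging.calibration(n))
print(monitor.sense(), arm.grip_point_offset, [a for a in dir(arm) if a[0]!='_'])
E
```

```text
pics
{'vertical_fov': 48.350489029069294, 'cx': 311.3360370204283, 'cy': 208.90111052694212, 'xyz': array([1108.4679834 ,  514.057851  , 1121.20501298]), 'attitude': array([-0.14986548,  0.3969174 ,  0.8521223 , -0.30640579])}
{'vertical_fov': 44.61752456778726, 'cx': 315.9311557849876, 'cy': 195.165558507699, 'xyz': array([2.65580749e+02, 4.21164819e-01, 1.56113423e+03]), 'attitude': array([-0.05941943,  0.70679872, -0.70222659,  0.06150377])}
{'time': 0.1, 'q': array([ 9.95579273e-01,  3.13341874e-01,  1.49830341e+00, -4.15860976e-06,
        1.33098829e+00, -2.23401201e-01]), 'qd': array([ 0.00105493, -0.0028975 , -0.00121548, -0.00115143,  0.00040183,
       -0.00099838]), 'tau': array([ 2.70915531e-03, -4.02809966e+01, -2.52642792e+01,  6.96312287e-02,
        3.42558254e-02, -6.54514497e-05]), 'ee_pos': array([180.81838271, 492.66673911, 238.2667139 ]), 'eef_rot': array([ 1.97860778e-04,  8.19939544e-01,  5.72449888e-01, -4.81390797e-04]), 'wrist_force': array([ 0.4932366 ,  1.11432185, -0.42247704]), 'ft_torque': array([ 0.02327811,  0.00100624, -0.02006745]), 'finger_gap': 88.02547213872192} 18.700000000000003 ['IKError', 'grip_point_offset']
```

View pics/scene0.png

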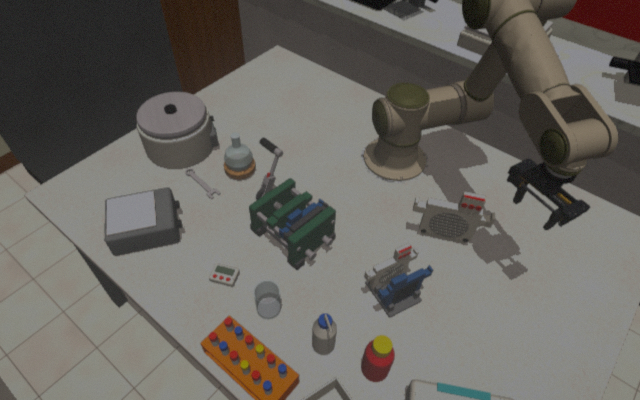

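View pics/top0.png

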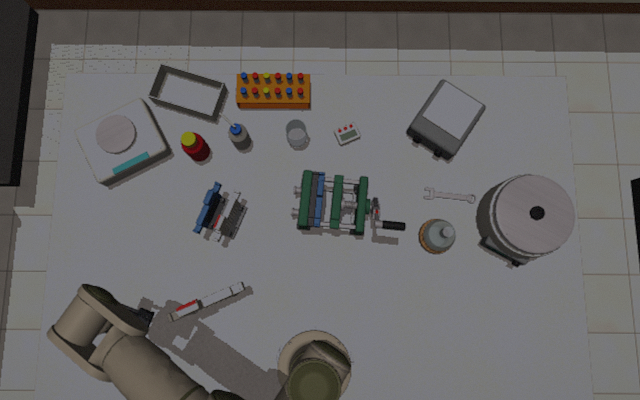

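The top view shows the press near (335,203), the stand near (218,213) and a large look-alike plate near (207,300). The base is at (315,375). I'll zoom in.

```bash
cat > h.py <<'E'
import numpy as np, cv2
from scipy.spatial.transform import Rotation as R
from plant import monitor, imaging, order, arm
def cam(n):
    c=imaging.calibration(n); f=200/np.tan(np.radians(c['vertical_fov']/2))
    q=c['attitude']; M=R.from_quat([q[1],q[2],q[3],q[0]]).as_matrix()
    return c,f,M
def proj(n,P):
    c,f,M=cam(n); p=(np.atleast_2d(P)-c['xyz'])@M
    return np.c_[c['cx']+f*p[:,0]/p[:,2], c['cy']+f*p[:,1]/p[:,2]]
def atz(n,uv,z):
    c,f,M=cam(n); uv=np.atleast_2d(uv)
    d=np.c_[(uv[:,0]-c['cx'])/f,(uv[:,1]-c['cy'])/f,np.ones(len(uv))]@M.T
    return c['xyz']+d*((z-c['xyz'][2])/d[:,2])[:,None]
def crop(im,u0,v0,w,h,s,name):
    o=cv2.resize(im[v0:v0+h,u0:u0+w,::-1],None,fx=s,fy=s,interpolation=cv2.INTER_CUBIC)
    o=np.clip(o.astype(float)*1.6,0,255).astype(np.uint8)
    for u in range((u0+9)//10*10,u0+w,10):
        cv2.putText(o,str(u),(int((u-u0+.5)*s),10),0,.32,(0,255,255),1); cv2.line(o,(int((u-u0+.5)*s),12),(int((u-u0+.5)*s),18),(0,255,255),1)
    for v in range((v0+9)//10*10,v0+h,10):
        cv2.putText(o,str(v),(0,int((v-v0+.5)*s)+4),0,.32,(0,255,255),1); cv2.line(o,(24,int((v-v0+.5)*s)),(30,int((v-v0+.5)*s)),(0,255,255),1)
    cv2.imwrite(name,o)
E
python3 - <<'E'
from h import *
t=cv2.imread('pics/top0.png')[:,:,::-1]; s=cv2.imread('pics/scene0.png')[:,:,::-1]
crop(t,180,160,100,90,8,'pics/t_stand.png'); crop(t,280,155,130,95,6,'pics/t_press.png')
crop(s,350,235,100,80,8,'pics/s_stand.png'); crop(s,235,130,110,140,4,'pics/s_press.png')
E
```

```text
(no output)
```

View pics/t_stand.png

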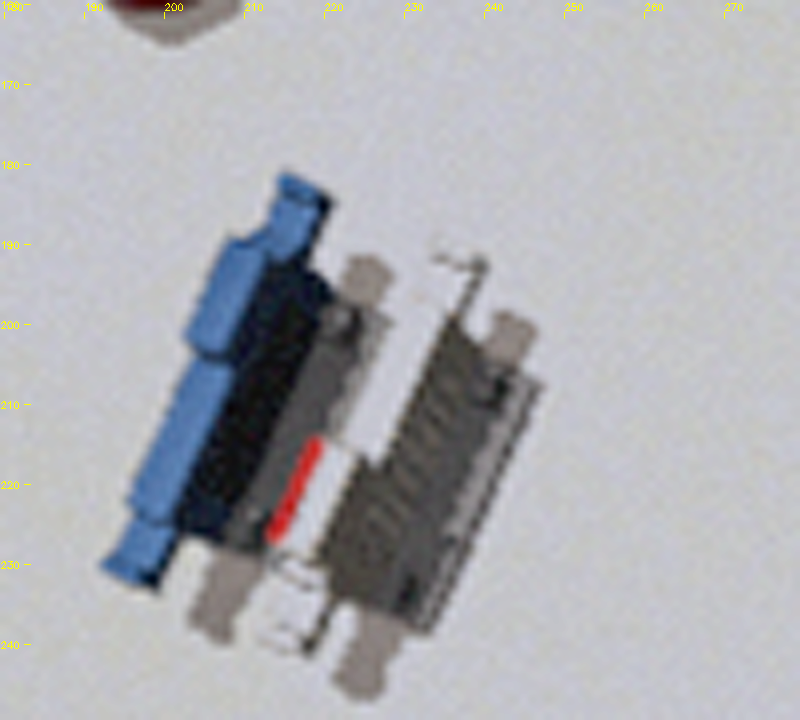

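View pics/t_press.png

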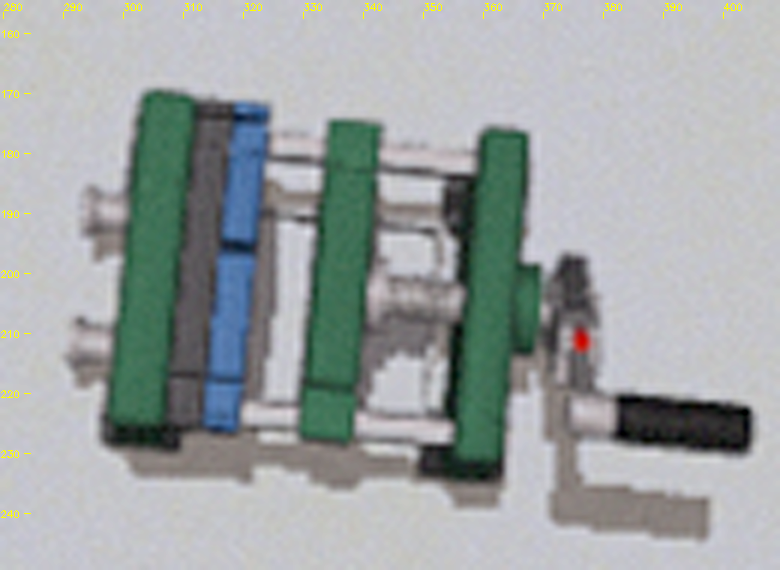

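View pics/s_stand.png

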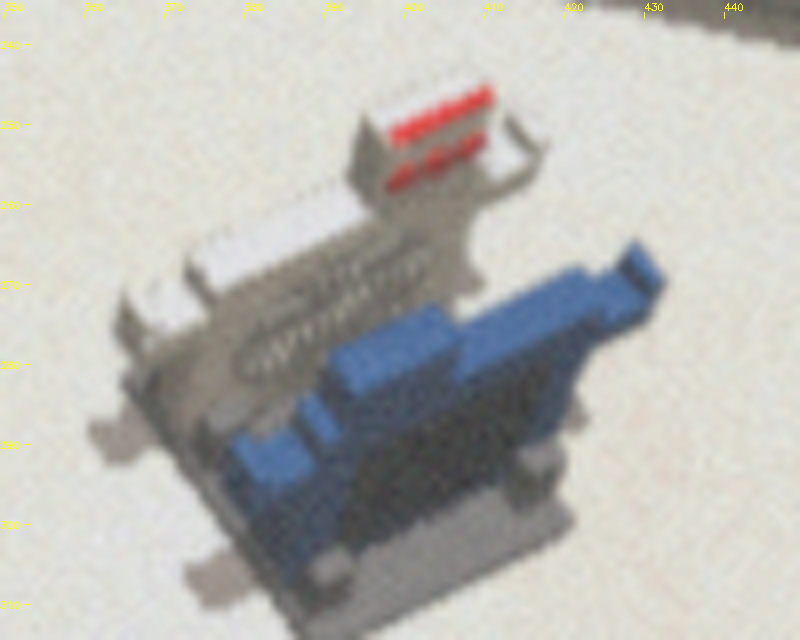

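View pics/s_press.png

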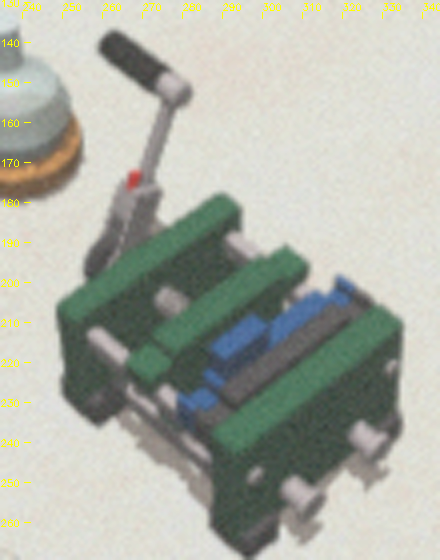

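Next I'll check the second cream plate. The plate in this stand seems to have its buttons towards +y already, which doesn't match the task text.

Run:
```python
from h import *
t=cv2.imread('pics/top0.png')[:,:,::-1]; s=cv2.imread('pics/scene0.png')[:,:,::-1]
crop(t,160,270,100,60,8,'pics/t_p2.png'); crop(s,395,180,110,75,7,'pics/s_p2.png')
print(atz('top',[[203,210],[235,205],[207,300]],100))
```

```text
[[470.40486172 338.06663175 100.        ]
 [486.34103284 241.89390407 100.        ]
 [204.27665219 314.20273151 100.        ]]
```

View pics/t_p2.png

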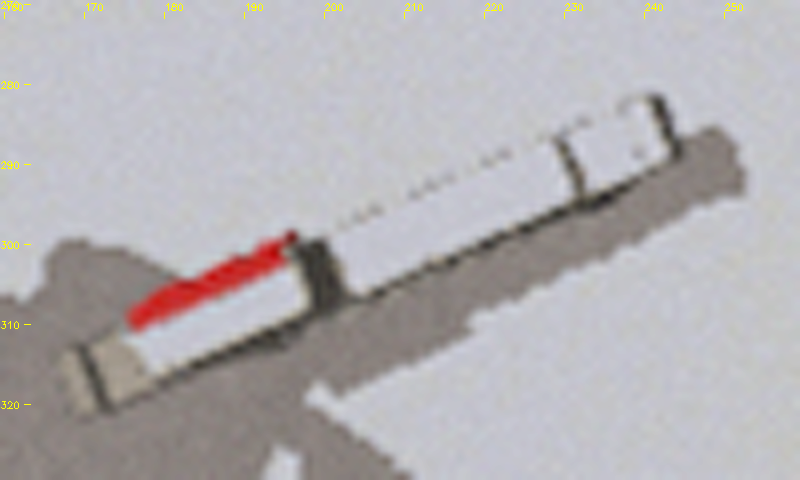

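View pics/s_p2.png

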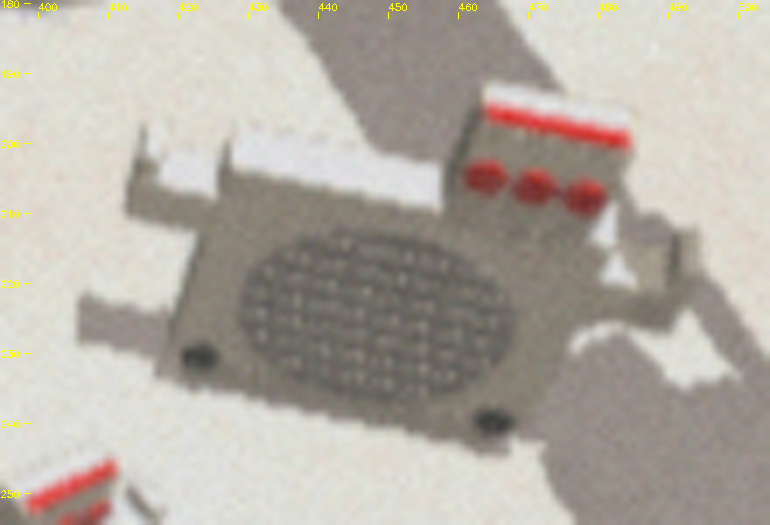

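```bash
cat > fit.py <<'E'
from h import *
from scipy.optimize import least_squares
def T(p,P):
    c,s=np.cos(p[2]),np.sin(p[2]); P=np.atleast_2d(P).astype(float)
    return np.c_[p[0]+c*P[:,0]-s*P[:,1], p[1]+s*P[:,0]+c*P[:,1], P[:,2]]
# press
def res(p):
    w=p[3]; zb=p[4]
    hd=[[w,112,135],[w,82,135],[-w,112,135],[-w,82,135]]
    br=[[w,-60,zb],[w,-86,zb],[-w,-60,zb],[-w,-86,zb]]
    ot=np.array([[303.7,169.8],[312,170.3],[297.3,224.8],[306.7,225.8]])
    bt=np.array([[359.8,175.8],[367.5,176.3],[354.8,231.2],[363.2,231.7]])
    os=np.array([[235+228/4-.5,130+450/4-.5],[235+213/4-.5,130+432/4-.5],[235+402/4-.5,130+324/4-.5],[235+386/4-.5,130+306/4-.5]])
    return np.r_[(proj('top',T(p,hd))-ot).ravel(),(proj('top',T(p,br))-bt).ravel(),(proj('scene',T(p,hd))-os).ravel()]
if __name__=='__main__':
    r=least_squares(res,[480,0,0,80,130]); print(r.x,np.round(r.fun.reshape(-1,2),1).tolist())
    # plate hypotheses: red edge top of tab: x -50..-6, y=+9, z150
    C=lambda u,v:[180+u/8-.5,160+v/8-.5]
    D=lambda u,v:[350+u/8-.5,235+v/8-.5]
    def rp(p):
        m=T(p,[[-6,9,160],[-50,9,160],[-6,-9,160]])   # floor 10 -> tab top z 160
        s=T(p,[[-6,9,160],[-50,9,160],[-6,-9,160],[57,9,120],[57,-9,120],[82,9,0+0]])
        return np.r_[(proj('top',m)-[C(314,436),C(268,542),C(362,455)]).ravel(),
          (proj('scene',s[:3])-[D(390,145),D(492,90),D(366,113)]).ravel()]
    for y0 in (-.4,2.7):
        q=least_squares(rp,[470,270,y0]); print(q.x,q.cost,np.round(q.fun.reshape(-1,2),1).tolist())
E
python3 fit.py
```

```text
[ 4.96391135e+02 -6.61180162e+01 -1.02604640e-01  8.36977566e+01
  1.28220517e+02] [[-0.9, -0.7], [0.8, -0.1], [-0.9, -0.4], [-0.2, -0.3], [-0.0, -0.1], [0.9, 0.4], [-0.3, -0.2], [0.0, 0.3], [2.3, 1.1], [-1.4, -0.9], [1.4, -0.3], [-2.1, -1.5]]
[ 4.54077859e+02  2.67204320e+02 -3.44516974e-01] 1.5364459096433036 [[0.1, -0.3], [0.2, 0.7], [-0.1, -0.5], [0.3, 0.3], [0.8, 0.3], [-0.9, -0.6]]
[454.07785919 267.20432091   5.93866836] 1.5364459096429728 [[0.1, -0.3], [0.2, 0.7], [-0.1, -0.5], [0.3, 0.3], [0.8, 0.3], [-0.9, -0.6]]
```

```bash
cat > ov.py <<'E'
from fit import *
def outline(y): return [[-57,y,0],[57,y,0],[57,y,75],[82,y,75],[82,y,90],[57,y,110],[-6,y,110],[-6,y,150],[-50,y,150],[-50,y,110],[-57,y,110],[-57,y,90],[-82,y,90],[-82,y,75],[-57,y,75],[-57,y,0]]
def overlay(n,im,pl,pr,box,s,name,z0=10):
    o=cv2.resize(im[:,:,::-1],None,fx=s,fy=s,interpolation=cv2.INTER_CUBIC); o=np.clip(o*1.5,0,255).astype(np.uint8)
    def dr(P,col):
        q=((proj(n,P)+.5)*s).astype(np.int32); cv2.polylines(o,[q],False,col,1)
    if pl is not None:
        for y,c in((9,(0,0,255)),(-9,(0,200,0))):
            P=np.array(outline(y),float); P[:,2]+=z0; dr(T(pl,P),c)
    for a,b,z in((112,82,135),(32.4,14.4,135),(-60,-86,128),(64,46,140)):
        w=83.7; dr(T(pr,[[w,a,z],[w,b,z],[-w,b,z],[-w,a,z],[w,a,z]]),(0,255,255))
    for sx in(63,75,-63,-75): dr(T(pr,[[sx,82,105],[sx,-60,105]]),(255,0,255))
    dr(T(pr,[[0,-125,85],[0,-189,85]]),(255,255,0))
    u,v,w,h=[int(k*s) for k in box]; cv2.imwrite(name,o[v:v+h,u:u+w])
PL=[454.1,267.2,-.3445]; PR=[496.4,-66.1,-.1026]
if __name__=='__main__':
    t=cv2.imread('pics/top0.png')[:,:,::-1]; s=cv2.imread('pics/scene0.png')[:,:,::-1]
    overlay('top',t,PL,PR,(185,155,225,95),3.5,'pics/ov_t.png')
    overlay('scene',s,PL,PR,(240,130,200,185),3.2,'pics/ov_s.png')
E
python3 ov.py
```

```text
(no output)
```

View pics/ov_t.png

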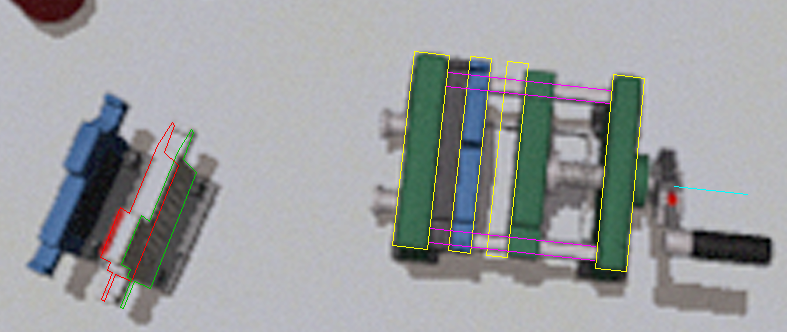

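View pics/ov_s.png

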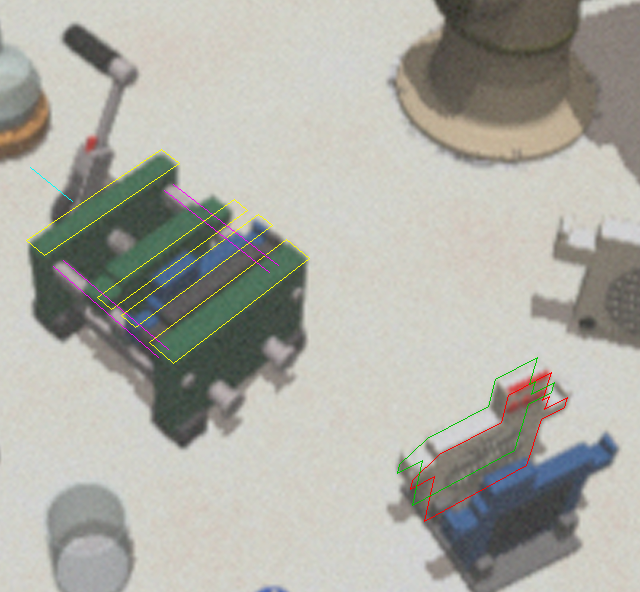

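```bash
cat > go.py <<'E'
from ov import *
def rel(target,yaw):  # desired TCP pos, tool pointing down with tool x at world angle yaw
    s=monitor.sense(); q=s['eef_rot']; M=R.from_quat([q[1],q[2],q[3],q[0]])
    d=M.inv().apply(np.array(target)-s['ee_pos'])/1000
    X=np.array([np.cos(yaw),np.sin(yaw),0]); Z=np.array([0,0,-1.]); Y=np.cross(Z,X)
    rv=(M.inv()*R.from_matrix(np.c_[X,Y,Z])).as_rotvec(degrees=True)/6
    print('t',s['time'].__round__(2),'pos',np.round(s['ee_pos'],1),'F',np.round(s['wrist_force'],1),'gap',round(s['finger_gap'],1))
    print('   want',np.round(target,1),'-> d',np.round(d,4),'w',np.round(rv,3),'rows>=',round(max(np.linalg.norm(d)/.05,np.linalg.norm(rv)*6/8.59),1))
    return d,rv
E
python3 - <<'E'
from go import *
g=T(PL,[[-28,0,130]])[0]; print(g)
rel(g+[0,0,90],PL[2]+np.pi/2); rel(g,PL[2]+np.pi/2)
print(proj('top',[[181,493,239]]),proj('scene',[[181,493,239]]))
# lever grip now
C=lambda u,v:[280+u/6-.5,155+v/6-.5]
a=[C(614,414),C(752,427)]; mid=np.mean(a,0); 
for al in np.arange(-.8,.1,.1):
    P=T(PR,[[150*np.sin(al),-157,85+150*np.cos(al)]]); print(round(al,2),proj('top',P)-mid,proj('scene',P))
E
```

```text
[427.74515587 276.65633072 130.        ]
t 0.1 pos [180.8 492.7 238.3] F [ 0.5  1.1 -0.4] gap 88.0
   want [427.7 276.7 220. ] -> d [-0.1177  0.3062  0.0183] w [-0.002  0.01  -0.07 ] rows>= 6.6
t 0.1 pos [180.8 492.7 238.3] F [ 0.5  1.1 -0.4] gap 88.0
   want [427.7 276.7 130. ] -> d [-0.1176  0.3063  0.1083] w [-0.002  0.01  -0.07 ] rows>= 6.9
[[127.46156914 310.7769277 ]] [[531.27439996 213.93221264]]
-0.8 [[-3.5800184  16.45935513]] [[279.53440448 146.31349921]]
-0.7 [[-2.69617939 12.26760277]] [[276.70662136 145.48403149]]
-0.6 [[-1.83750894  7.71940181]] [[273.60451463 145.07178719]]
-0.5 [[-1.01556391  2.86846391]] [[270.25539301 145.09296725]]
-0.4 [[-0.24159986 -2.22519256]] [[266.69128668 145.55888736]]
-0.3 [[ 0.4736936  -7.49635791]] [[262.94879269 146.47531658]]
-0.2 [[  1.12045096 -12.87596683]] [[259.06876578 147.84189071]]
-0.1 [[  1.68987002 -18.29260204]] [[255.09584503 149.6516376 ]]
-0.0 [[  2.17442056 -23.67410144]] [[251.0778146 151.8906509]]
```

Emit:
{"api": "drive_tool", "payload": {
  "moves": [
    {"tx": -0.118, "ty": 0.306, "tz": 0.0, "wx": 0, "wy": 0, "wz": -0.07, "fingers": 1},
    {"tx": -0.118, "ty": 0.306, "tz": 0.0, "wz": -0.07, "fingers": 1},
    {"tx": -0.118, "ty": 0.306, "tz": 0.0, "wz": -0.07, "fingers": 1},
    {"tx": -0.118, "ty": 0.306, "tz": 0.0, "wz": -0.07, "fingers": 1},
    {"tx": -0.118, "ty": 0.306, "tz": 0.0, "wz": -0.07, "fingers": 1},
    {"tx": -0.118, "ty": 0.306, "tz": 0.0, "wz": -0.07, "fingers": 1},
    {"tx": -0.118, "ty": 0.306, "tz": 0.0, "wz": -0.07, "fingers": 1},
    {"tx": -0.118, "ty": 0.306, "tz": 0.018, "wz": -0.07, "fingers": 1}
  ],
  "force": 30
}}

```text
schema error: expected keys tx, ty, tz, wx, wy, wz, fingers
```

Run:
```python
from go import *
g=T(PL,[[-28,0,130]])[0]
rel(g,PL[2]+np.pi/2)
for n in('top','scene'):
    im=imaging.capture(n); cv2.imwrite(f'pics/{n}1.png',im[:,:,::-1])
    crop(im,*((180,160,100,90) if n=='top' else (350,200,110,90)),7,f'pics/{n}1c.png')
```

```text
t 0.1 pos [180.8 492.7 238.3] F [ 0.5  1.1 -0.4] gap 88.0
   want [427.7 276.7 130. ] -> d [-0.1176  0.3063  0.1083] w [-0.002  0.01  -0.07 ] rows>= 6.9
```

View pics/scene1c.png

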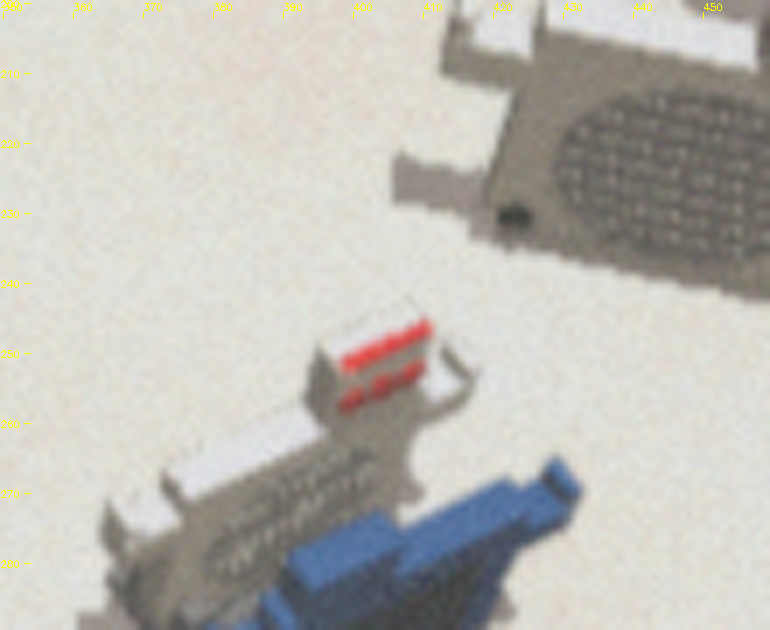

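View pics/top1c.png

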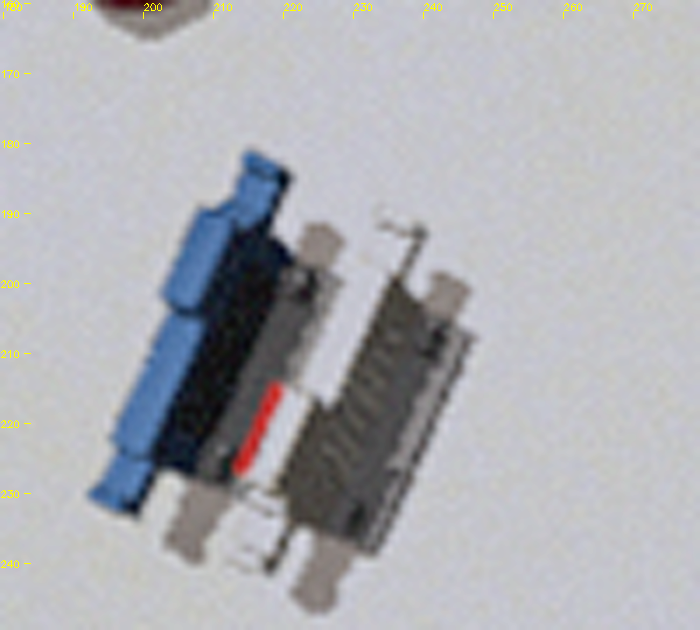

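The call was refused because every key is required, so nothing moved. The pictures still show red buttons on the tab's +y face at scene (403,255).

Emit:
{"api": "drive_tool", "payload": {
  "moves": [
    {"tx": -0.118, "ty": 0.306, "tz": 0.0, "wx": 0, "wy": 0, "wz": -0.07, "fingers": 1},
    {"tx": -0.118, "ty": 0.306, "tz": 0.0, "wx": 0, "wy": 0, "wz": -0.07, "fingers": 1},
    {"tx": -0.118, "ty": 0.306, "tz": 0.0, "wx": 0, "wy": 0, "wz": -0.07, "fingers": 1},
    {"tx": -0.118, "ty": 0.306, "tz": 0.0, "wx": 0, "wy": 0, "wz": -0.07, "fingers": 1},
    {"tx": -0.118, "ty": 0.306, "tz": 0.0, "wx": 0, "wy": 0, "wz": -0.07, "fingers": 1},
    {"tx": -0.118, "ty": 0.306, "tz": 0.0, "wx": 0, "wy": 0, "wz": -0.07, "fingers": 1},
    {"tx": -0.118, "ty": 0.306, "tz": 0.0, "wx": 0, "wy": 0, "wz": -0.07, "fingers": 1},
    {"tx": -0.118, "ty": 0.306, "tz": 0.018, "wx": 0, "wy": 0, "wz": -0.07, "fingers": 1}
  ],
  "force": 30
}}

```text
time: 1.0
ee_pos: [430.6, 274.5, 221.8]
eef_rot: [0.001, 0.819, 0.574, 0.002]
wrist_force: [-0.0, 0.7, -0.7]
finger_gap: 88.2
```

Run:
```python
from go import *
g=T(PL,[[-28,0,130]])[0]
rel(g,PL[2]+np.pi/2)
for n in('top','scene'):
    im=imaging.capture(n); cv2.imwrite(f'pics/{n}1.png',im[:,:,::-1])
    crop(im,*((180,160,100,90) if n=='top' else (350,200,110,90)),7,f'pics/{n}1d.png')
```

```text
t 1.0 pos [430.6 274.5 221.8] F [-0.   0.7 -0.7] gap 88.2
   want [427.7 276.7 130. ] -> d [ 0.0008 -0.0037  0.0918] w [ 0.032 -0.019 -0.04 ] rows>= 1.8
```

View pics/scene1d.png

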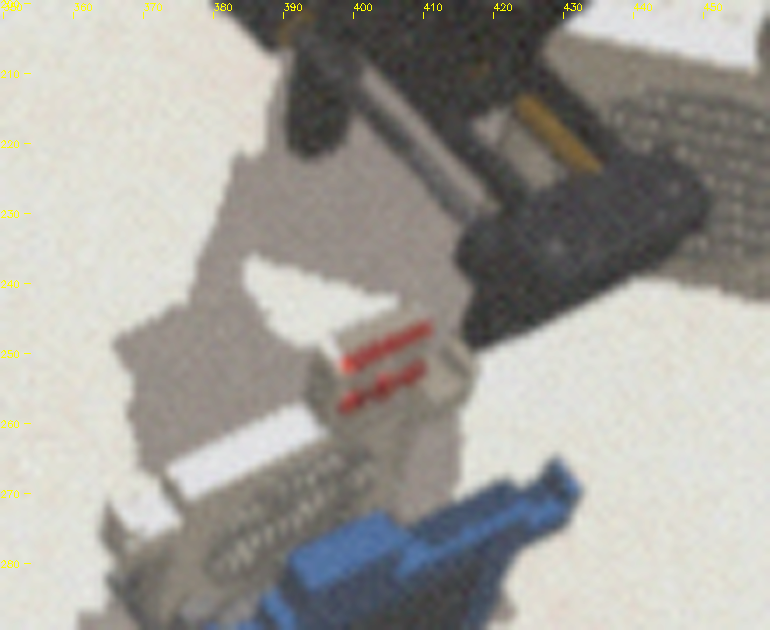

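Emit:
{"api": "drive_tool", "payload": {
  "moves": [
    {"tx": 0.0, "ty": -0.001, "tz": 0.045, "wx": 0, "wy": 0, "wz": 0, "fingers": 1},
    {"tx": 0.0, "ty": -0.001, "tz": 0.08, "wx": 0, "wy": 0, "wz": 0, "fingers": 1},
    {"tx": 0.0, "ty": -0.001, "tz": 0.09, "wx": 0, "wy": 0, "wz": 0, "fingers": 1},
    {"tx": 0.0, "ty": -0.001, "tz": 0.09, "wx": 0, "wy": 0, "wz": 0, "fingers": 1},
    {"tx": 0.0, "ty": -0.001, "tz": 0.09, "wx": 0, "wy": 0, "wz": 0, "fingers": 1}
  ],
  "force": 30
}}

```text
time: 1.6
ee_pos: [427.3, 277.5, 132.5]
eef_rot: [0.0, 0.818, 0.576, 0.001]
wrist_force: [1.1, -0.5, 1.0]
finger_gap: 88.0
```

Run:
```python
from go import *
g=T(PL,[[-28,0,130]])[0]
rel(g,PL[2]+np.pi/2)
for n in('top','scene'):
    im=imaging.capture(n); cv2.imwrite(f'pics/{n}2.png',im[:,:,::-1])
    crop(im,*((180,160,100,90) if n=='top' else (350,200,110,90)),7,f'pics/{n}2d.png')
```

```text
t 1.6 pos [427.3 277.5 132.5] F [ 1.1 -0.5  1. ] gap 88.0
   want [427.7 276.7 130. ] -> d [-0.0007  0.0007  0.0025] w [ 0.019 -0.015  0.005] rows>= 0.1
```

View pics/scene2d.png

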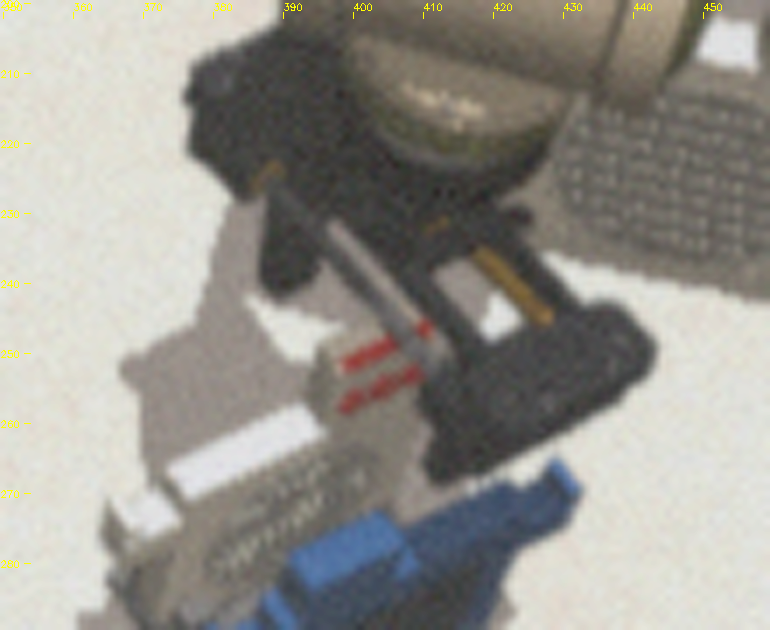

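The left and right finger tips are at about (389,241) and (411,266), on either side of the tab at (402,255). Closing now.

Emit:
{"api": "drive_tool", "payload": {
  "moves": [
    {"tx": 0.0, "ty": 0.0, "tz": 0.002, "wx": 0, "wy": 0, "wz": 0, "fingers": 0},
    {"tx": 0.0, "ty": 0.0, "tz": 0.002, "wx": 0, "wy": 0, "wz": 0, "fingers": -1},
    {"tx": 0.0, "ty": 0.0, "tz": 0.002, "wx": 0, "wy": 0, "wz": 0, "fingers": -1},
    {"tx": 0.0, "ty": 0.0, "tz": 0.002, "wx": 0, "wy": 0, "wz": 0, "fingers": -1},
    {"tx": 0.0, "ty": 0.0, "tz": 0.002, "wx": 0, "wy": 0, "wz": 0, "fingers": -1},
    {"tx": 0.0, "ty": 0.0, "tz": 0.002, "wx": 0, "wy": 0, "wz": 0, "fingers": -1}
  ],
  "force": 35
}}

```text
time: 2.3
ee_pos: [426.6, 277.0, 128.7]
eef_rot: [-0.0, 0.818, 0.575, 0.0]
wrist_force: [0.0, -0.2, 0.3]
finger_gap: 42.0
```

Run:
```python
from go import *
rel(T(PL,[[-28,0,130]])[0],PL[2]+np.pi/2)
im=imaging.capture('scene'); crop(im,350,200,110,90,7,f'pics/scene3d.png')
```

```text
t 2.3 pos [426.6 277.  128.7] F [ 0.  -0.2  0.3] gap 42.0
   want [427.7 276.7 130. ] -> d [ 0.0001  0.0012 -0.0013] w [ 0. -0.  0.] rows>= 0.0
```

View pics/scene3d.png

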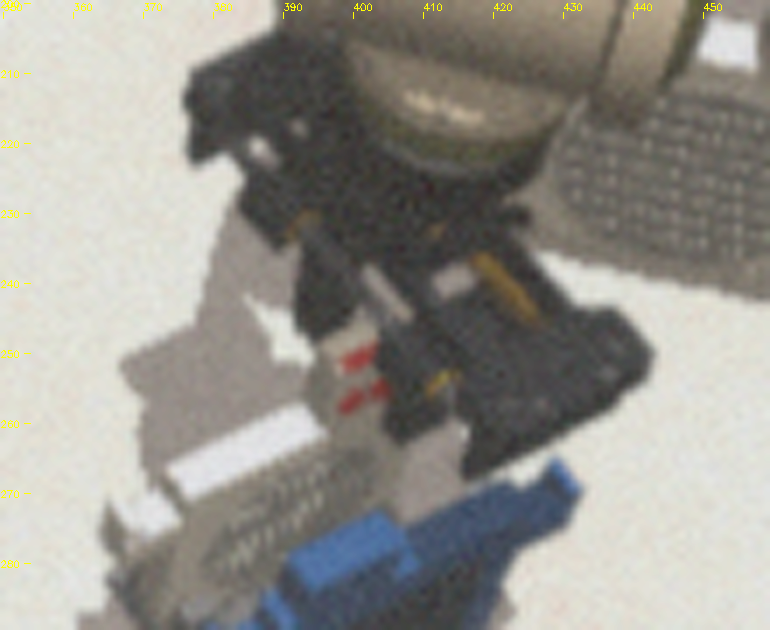

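Still closing (gap 42 mm), so more time is needed.

Emit:
{"api": "drive_tool", "payload": {
  "moves": [
    {"tx": 0.0, "ty": 0.0, "tz": 0.0, "wx": 0, "wy": 0, "wz": 0, "fingers": -1},
    {"tx": 0.0, "ty": 0.0, "tz": 0.0, "wx": 0, "wy": 0, "wz": 0, "fingers": -1},
    {"tx": 0.0, "ty": 0.0, "tz": 0.0, "wx": 0, "wy": 0, "wz": 0, "fingers": -1},
    {"tx": 0.0, "ty": 0.0, "tz": 0.0, "wx": 0, "wy": 0, "wz": 0, "fingers": -1},
    {"tx": 0.0, "ty": 0.0, "tz": 0.0, "wx": 0, "wy": 0, "wz": 0, "fingers": -1},
    {"tx": 0.0, "ty": 0.0, "tz": 0.0, "wx": 0, "wy": 0, "wz": 0, "fingers": -1}
  ],
  "force": 35
}}

```text
time: 2.95
ee_pos: [426.6, 277.0, 128.7]
eef_rot: [-0.0, 0.818, 0.575, 0.0]
wrist_force: [0.1, 1.1, -0.2]
finger_gap: 17.8
```

Emit:
{"api": "drive_tool", "payload": {
  "moves": [
    {"tx": 0.0, "ty": 0.0, "tz": -0.02, "wx": 0, "wy": 0, "wz": 0, "fingers": -1},
    {"tx": 0.0, "ty": 0.0, "tz": -0.05, "wx": 0, "wy": 0, "wz": 0, "fingers": -1},
    {"tx": 0.0, "ty": 0.0, "tz": -0.09, "wx": 0, "wy": 0, "wz": 0, "fingers": -1},
    {"tx": 0.0, "ty": 0.0, "tz": -0.13, "wx": 0, "wy": 0, "wz": 0, "fingers": -1},
    {"tx": 0.0, "ty": 0.0, "tz": -0.17, "wx": 0, "wy": 0, "wz": 0, "fingers": -1},
    {"tx": 0.0, "ty": 0.0, "tz": -0.18, "wx": 0, "wy": 0, "wz": 0, "fingers": -1},
    {"tx": 0.0, "ty": 0.0, "tz": -0.18, "wx": 0, "wy": 0, "wz": 0, "fingers": -1}
  ],
  "force": 35
}}

```text
time: 3.65
ee_pos: [426.7, 277.0, 308.9]
eef_rot: [0.0, 0.818, 0.575, 0.001]
wrist_force: [0.3, -0.5, -3.0]
finger_gap: 17.7
```

Run:
```python
from go import *
s=monitor.sense(); print(s['ee_pos'],s['finger_gap'],s['wrist_force'],s['ft_torque'])
im=imaging.capture('scene'); cv2.imwrite('pics/scene4.png',im[:,:,::-1]); crop(im,350,120,150,140,5,f'pics/scene4d.png')
im=imaging.capture('top'); cv2.imwrite('pics/top4.png',im[:,:,::-1]); crop(im,170,150,120,100,6,f'pics/top4d.png')
g=T(PR,[[-28,31,310]])[0]; rel(g,PR[2]+np.pi/2)
```

```text
[426.72451039 276.99398414 308.90423709] 17.7317663916371 [ 0.26284212 -0.53744858 -2.96431885] [0.05805064 0.09609011 0.04809449]
t 3.75 pos [426.1 276.7 306.5] F [ 0.4 -0.2 -2.9] gap 17.8
   want [471.7 -32.4 310. ] -> d [-0.2755  0.1474 -0.0032] w [-0.029  0.019 -2.31 ] rows>= 6.2
```

View pics/scene4d.png

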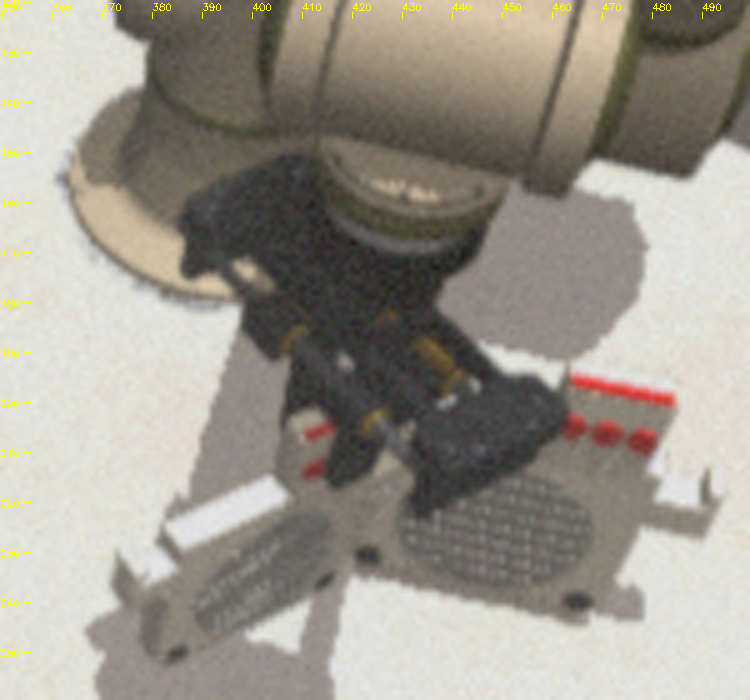

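View pics/top4d.png

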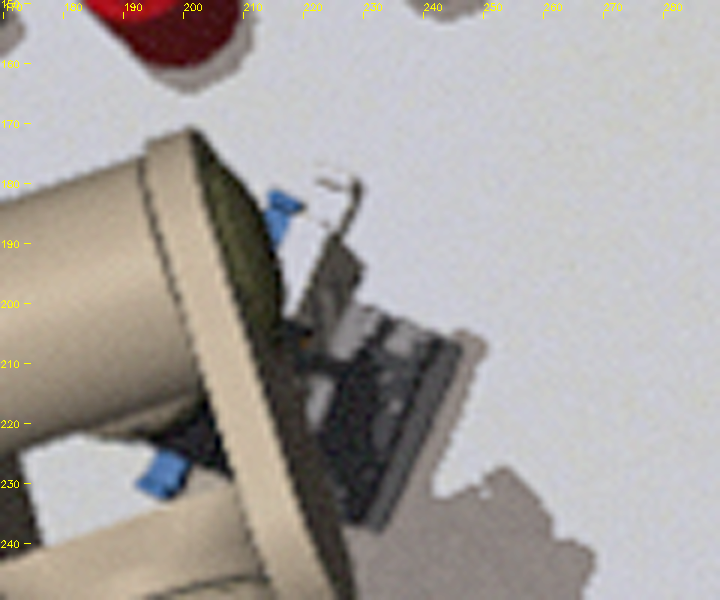

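Run:
```python
from go import *
s=cv2.imread('pics/scene4.png')[:,:,::-1]; t=cv2.imread('pics/top4.png')[:,:,::-1]
c=T([426.4,276.9,PL[2]],[[28,0,0]])[0]; p=[c[0],c[1],PL[2]]; print(p)
overlay('scene',s,p,PR,(350,140,150,120),5,'pics/ov4s.png',z0=189)
overlay('top',t,p,PR,(170,150,120,100),5,'pics/ov4t.png',z0=189)
```

```text
[np.float64(452.7548441325025), np.float64(267.4436692765377), -0.3445]
```

View pics/ov4s.png

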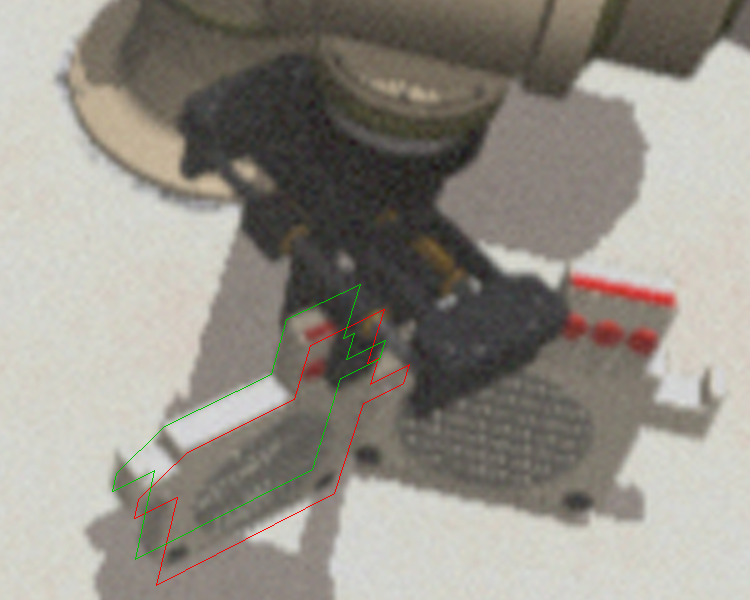

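View pics/ov4t.png

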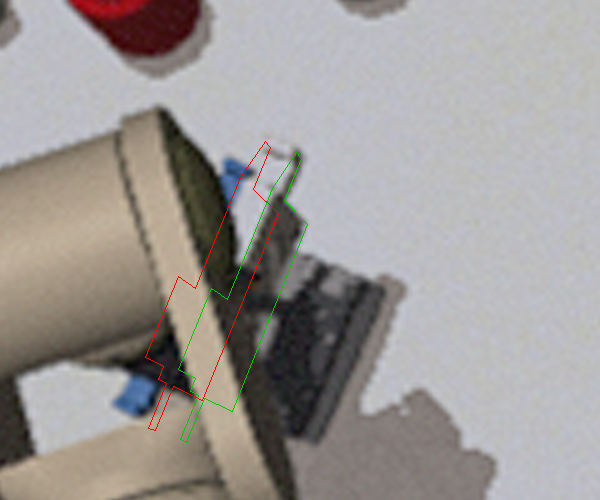

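Run:
```python
from go import *
def inv(p,W):
    c,s=np.cos(p[2]),np.sin(p[2]); d=W[:,:2]-np.array(p[:2]); return np.c_[c*d[:,0]+s*d[:,1],-s*d[:,0]+c*d[:,1]]
print(inv(PR,atz('top',[[324.2,172],[319.2,226.2]],140)))
print(inv(PR,atz('top',[[334.5,174.5],[329.5,227.5]],135)))
# rails (top crop): upper rail edges near u=330, lower rail edges
E6=lambda u,v:[280+u/6-.5,155+v/6-.5]
print(inv(PR,atz('top',[E6(300,132),E6(300,160),E6(430,143),E6(430,172),E6(270,402),E6(270,425),E6(400,415),E6(400,440)],105)))
s=cv2.imread('pics/scene0.png')[:,:,::-1]; crop(s,260,180,80,70,9,'pics/s_gap.png')
```

```text
[[ 80.80608925  47.37274074]
 [-82.19748907  44.7624231 ]]
[[ 77.68182157  15.95073489]
 [-82.16909126  14.29882021]]
[[ 76.41231472  29.92583408]
 [ 61.96370803  28.4170503 ]
 [ 77.9555535  -36.37608298]
 [ 62.99656544 -37.82369726]
 [-62.57546041  30.51414677]
 [-74.07254903  29.29325398]
 [-61.9895028  -34.83618401]
 [-74.47818216 -36.06678262]]
```

View pics/s_gap.png

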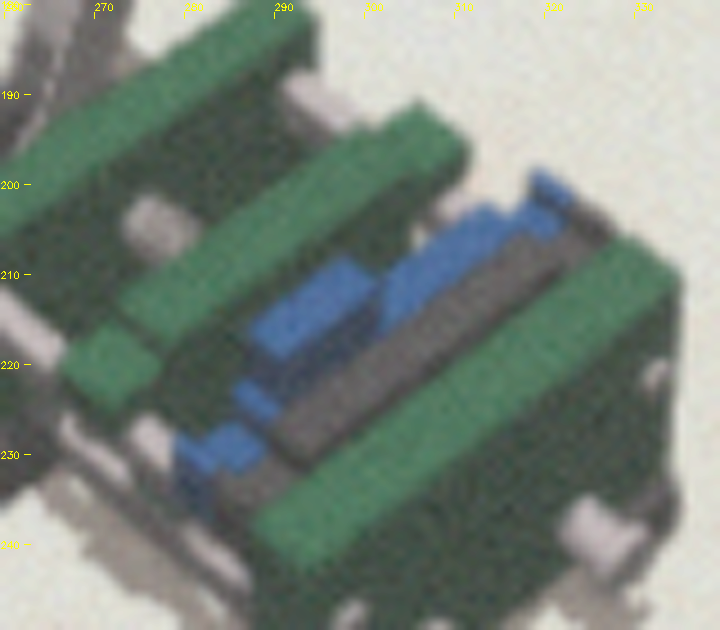

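Emit:
{"api": "drive_tool", "payload": {
  "moves": [
    {"tx": -0.04, "ty": 0.021, "tz": 0, "wx": 0, "wy": 0, "wz": -0.4, "fingers": -1},
    {"tx": -0.085, "ty": 0.045, "tz": 0, "wx": 0, "wy": 0, "wz": -0.8, "fingers": -1},
    {"tx": -0.13, "ty": 0.069, "tz": 0, "wx": 0, "wy": 0, "wz": -1.2, "fingers": -1},
    {"tx": -0.175, "ty": 0.093, "tz": 0, "wx": 0, "wy": 0, "wz": -1.6, "fingers": -1},
    {"tx": -0.22, "ty": 0.117, "tz": 0, "wx": 0, "wy": 0, "wz": -2.0, "fingers": -1},
    {"tx": -0.26, "ty": 0.139, "tz": -0.002, "wx": 0, "wy": 0, "wz": -2.41, "fingers": -1},
    {"tx": -0.275, "ty": 0.147, "tz": -0.002, "wx": 0, "wy": 0, "wz": -2.41, "fingers": -1},
    {"tx": -0.275, "ty": 0.147, "tz": -0.002, "wx": 0, "wy": 0, "wz": -2.41, "fingers": -1}
  ],
  "force": 35
}}

```text
time: 4.55
ee_pos: [471.7, -33.5, 308.4]
eef_rot: [-0.002, 0.74, 0.672, -0.001]
wrist_force: [0.3, 0.8, -2.3]
finger_gap: 17.9
```

```bash
sed -i 's/PR=\[496.4,-66.1,-.1026\]/PR=[496.8,-66.1,-.094]/' ov.py
python3 - <<'E'
from go import *
g=T(PR,[[-28,30.7,310]])[0]; rel(g,PR[2]+np.pi/2)
im=imaging.capture('scene'); cv2.imwrite('pics/scene5.png',im[:,:,::-1]); 
s=monitor.sense(); c=s['ee_pos']; d=T([c[0],c[1],PR[2]],[[28,0,0]])[0]
overlay('scene',im,[d[0],d[1],PR[2]],PR,(230,100,160,150),4.8,'pics/ov5s.png',z0=c[2]-118)
im=imaging.capture('top'); cv2.imwrite('pics/top5.png',im[:,:,::-1]); 
overlay('top',im,[d[0],d[1],PR[2]],PR,(270,140,150,110),5,'pics/ov5t.png',z0=c[2]-118)
E
```

```text
t 4.55 pos [471.7 -33.5 308.4] F [ 0.3  0.8 -2.3] gap 17.9
   want [471.8 -32.9 310. ] -> d [ 0.0006 -0.     -0.0016] w [-0.04  -0.005 -0.017] rows>= 0.0
```

View pics/ov5s.png

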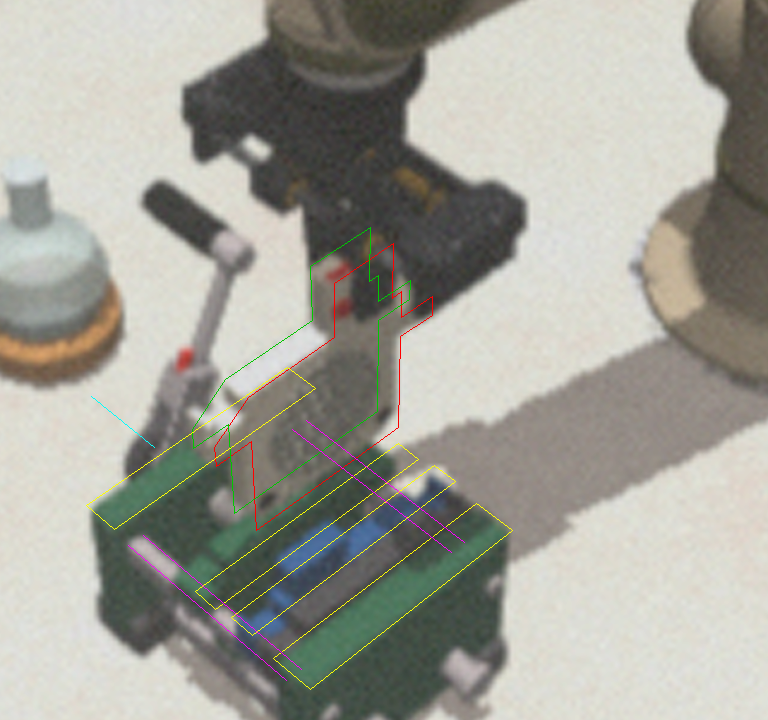

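View pics/ov5t.png

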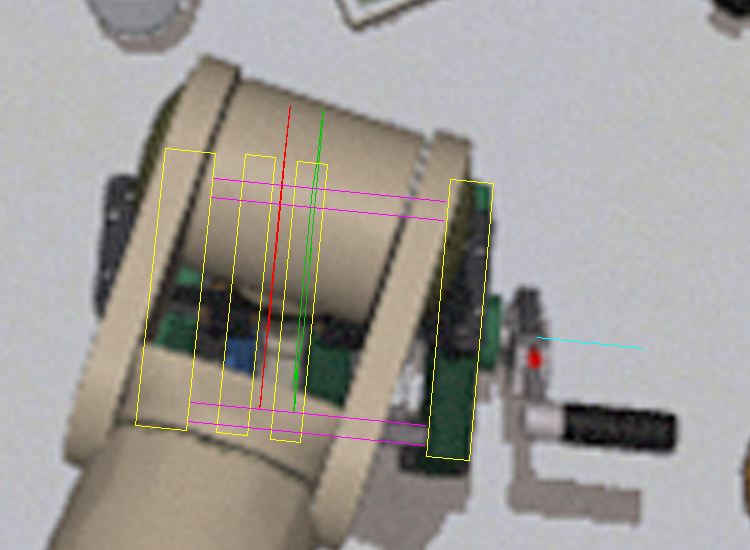

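Emit:
{"api": "drive_tool", "payload": {
  "moves": [
    {"tx": 0.0005, "ty": 0, "tz": 0.03, "wx": 0, "wy": 0, "wz": 0, "fingers": -1},
    {"tx": 0.0005, "ty": 0, "tz": 0.06, "wx": 0, "wy": 0, "wz": 0, "fingers": -1},
    {"tx": 0.0005, "ty": 0, "tz": 0.08, "wx": 0, "wy": 0, "wz": 0, "fingers": -1},
    {"tx": 0.0005, "ty": 0, "tz": 0.085, "wx": 0, "wy": 0, "wz": 0, "fingers": -1},
    {"tx": 0.0005, "ty": 0, "tz": 0.085, "wx": 0, "wy": 0, "wz": 0, "fingers": -1}
  ],
  "force": 35
}}

```text
time: 5.15
ee_pos: [471.9, -30.0, 225.4]
eef_rot: [-0.001, 0.738, 0.674, -0.0]
wrist_force: [-0.3, 0.1, -2.7]
finger_gap: 17.6
```

```bash
cat > look.py <<'E'
import sys
from go import *
k=sys.argv[1]; zt=float(sys.argv[2])
rel(T(PR,[[-28,30.7,zt]])[0],PR[2]+np.pi/2)
im=imaging.capture('scene'); cv2.imwrite(f'pics/scene{k}.png',im[:,:,::-1])
crop(im,240,140,110,105,7,f'pics/s{k}.png')
E
python3 look.py 6 150
```

```text
t 5.15 pos [471.9 -30.  225.4] F [-0.3  0.1 -2.7] gap 17.6
   want [471.8 -32.9 150. ] -> d [-0.0029  0.0003  0.0754] w [-0.013 -0.004  0.032] rows>= 1.5
```

View pics/s6.png

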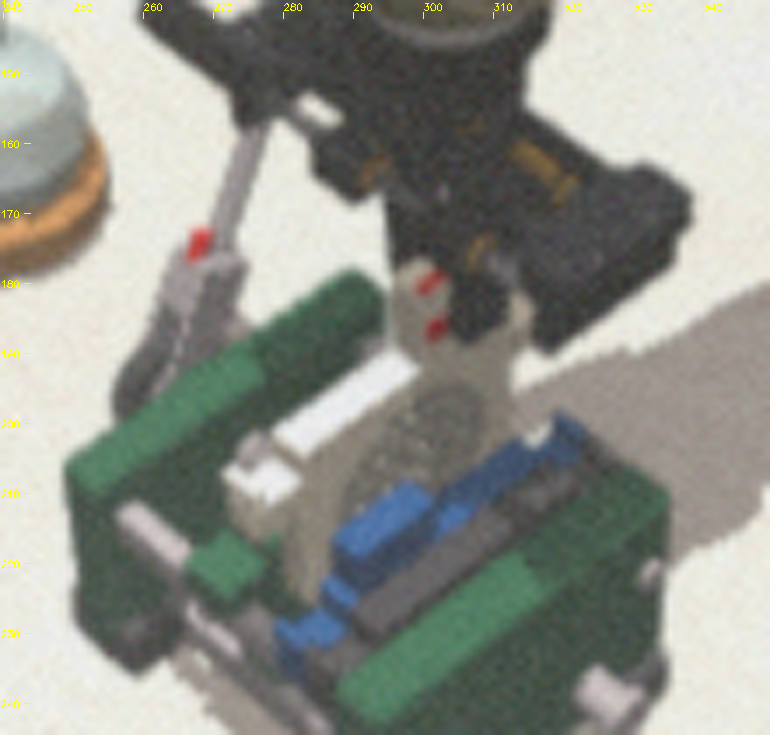

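Emit:
{"api": "drive_tool", "payload": {
  "moves": [
    {"tx": -0.003, "ty": 0, "tz": 0.0, "wx": 0, "wy": 0, "wz": 0, "fingers": -1},
    {"tx": -0.003, "ty": 0, "tz": 0.02, "wx": 0, "wy": 0, "wz": 0, "fingers": -1},
    {"tx": -0.003, "ty": 0, "tz": 0.04, "wx": 0, "wy": 0, "wz": 0, "fingers": -1},
    {"tx": -0.003, "ty": 0, "tz": 0.055, "wx": 0, "wy": 0, "wz": 0, "fingers": -1},
    {"tx": -0.003, "ty": 0, "tz": 0.06, "wx": 0, "wy": 0, "wz": 0, "fingers": -1},
    {"tx": -0.003, "ty": 0, "tz": 0.06, "wx": 0, "wy": 0, "wz": 0, "fingers": -1}
  ],
  "force": 35
}}

```text
time: 5.8
ee_pos: [472.0, -34.1, 166.0]
eef_rot: [0.0, 0.739, 0.674, 0.0]
wrist_force: [-0.3, -0.2, -1.7]
finger_gap: 17.8
```

```bash
python3 look.py 7 150
```

```text
t 5.8 pos [472.  -34.1 166. ] F [-0.3 -0.2 -1.7] gap 17.8
   want [471.8 -32.9 150. ] -> d [ 0.0012 -0.0003  0.016 ] w [0.001 0.    0.018] rows>= 0.3
```

View pics/s7.png

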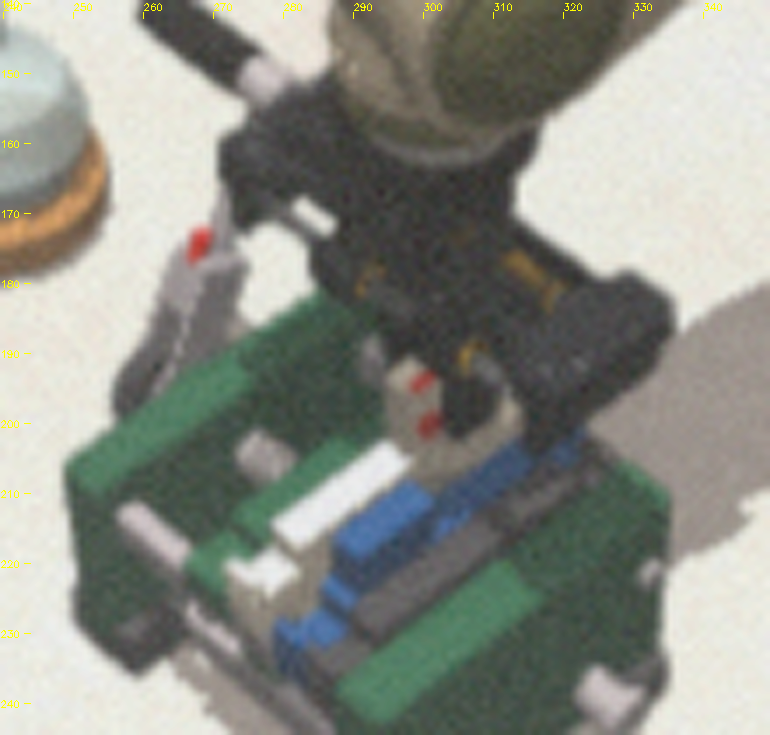

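The plate is in the gap, tab at (300,198), with its left ear above the rail at (275,222). Lowering it gently.

Emit:
{"api": "drive_tool", "payload": {
  "moves": [
    {"tx": 0.001, "ty": 0, "tz": 0.004, "wx": 0, "wy": 0, "wz": 0, "fingers": -1},
    {"tx": 0.001, "ty": 0, "tz": 0.007, "wx": 0, "wy": 0, "wz": 0, "fingers": -1},
    {"tx": 0.001, "ty": 0, "tz": 0.01, "wx": 0, "wy": 0, "wz": 0, "fingers": -1},
    {"tx": 0.001, "ty": 0, "tz": 0.013, "wx": 0, "wy": 0, "wz": 0, "fingers": -1},
    {"tx": 0.001, "ty": 0, "tz": 0.015, "wx": 0, "wy": 0, "wz": 0, "fingers": -1},
    {"tx": 0.001, "ty": 0, "tz": 0.015, "wx": 0, "wy": 0, "wz": 0, "fingers": -1},
    {"tx": 0.001, "ty": 0, "tz": 0.015, "wx": 0, "wy": 0, "wz": 0, "fingers": -1}
  ],
  "force": 35
}}

```text
time: 6.55
ee_pos: [472.0, -33.0, 150.7]
eef_rot: [0.0, 0.739, 0.674, -0.0]
wrist_force: [-0.1, -0.1, -2.6]
finger_gap: 17.8
```

```bash
python3 look.py 8 150
```

```text
t 6.55 pos [472.  -33.  150.7] F [-0.1 -0.1 -2.6] gap 17.8
   want [471.8 -32.9 150. ] -> d [ 0.0001 -0.0002  0.0007] w [0.    0.    0.018] rows>= 0.0
```

View pics/s8.png

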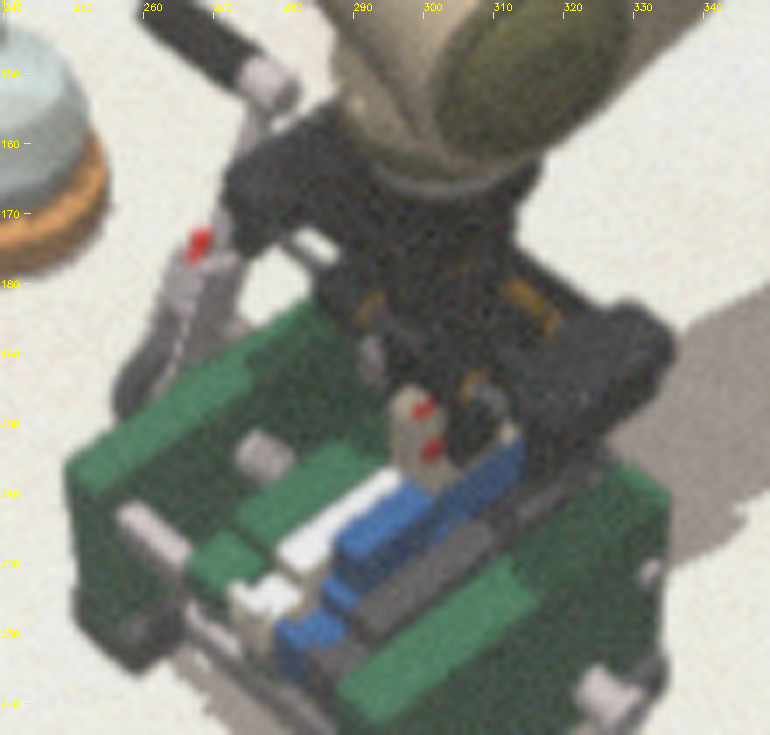

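Emit:
{"api": "drive_tool", "payload": {
  "moves": [
    {"tx": 0, "ty": 0, "tz": 0.001, "wx": 0, "wy": 0, "wz": 0, "fingers": -1},
    {"tx": 0, "ty": 0, "tz": 0.002, "wx": 0, "wy": 0, "wz": 0, "fingers": -1},
    {"tx": 0, "ty": 0, "tz": 0.002, "wx": 0, "wy": 0, "wz": 0, "fingers": -1},
    {"tx": 0, "ty": 0, "tz": 0.002, "wx": 0, "wy": 0, "wz": 0, "fingers": -1}
  ],
  "force": 35
}}

```text
time: 7.0
ee_pos: [472.0, -33.0, 148.8]
eef_rot: [0.0, 0.739, 0.674, 0.0]
wrist_force: [-1.2, 1.2, -0.5]
finger_gap: 17.7
```

Emit:
{"api": "drive_tool", "payload": {
  "moves": [
    {"tx": 0, "ty": 0, "tz": 0.001, "wx": 0, "wy": 0, "wz": 0, "fingers": -1},
    {"tx": 0, "ty": 0, "tz": 0.001, "wx": 0, "wy": 0, "wz": 0, "fingers": -1}
  ],
  "force": 35
}}

```text
time: 7.2
ee_pos: [472.0, -33.0, 148.7]
eef_rot: [0.0, 0.739, 0.674, 0.0]
wrist_force: [-6.1, 1.0, 9.3]
finger_gap: 17.9
```

Emit:
{"api": "drive_tool", "payload": {
  "moves": [
    {"tx": 0, "ty": 0, "tz": 0, "wx": 0, "wy": 0, "wz": 0, "fingers": -0.4},
    {"tx": 0, "ty": 0, "tz": 0, "wx": 0, "wy": 0, "wz": 0, "fingers": -0.2},
    {"tx": 0, "ty": 0, "tz": 0, "wx": 0, "wy": 0, "wz": 0, "fingers": -0.1},
    {"tx": 0, "ty": 0, "tz": 0, "wx": 0, "wy": 0, "wz": 0, "fingers": -0.1},
    {"tx": 0, "ty": 0, "tz": 0, "wx": 0, "wy": 0, "wz": 0, "fingers": -0.1}
  ],
  "force": 35
}}

```text
time: 7.7
ee_pos: [471.9, -33.0, 147.6]
eef_rot: [-0.0, 0.739, 0.674, -0.0]
wrist_force: [0.1, -1.3, -0.0]
finger_gap: 39.5
```

```bash
python3 look.py 9 150
```

```text
t 7.7 pos [471.9 -33.  147.6] F [ 0.1 -1.3 -0. ] gap 39.5
   want [471.8 -32.9 150. ] -> d [ 0.0001 -0.0002 -0.0024] w [-0.001 -0.     0.018] rows>= 0.0
```

View pics/s9.png

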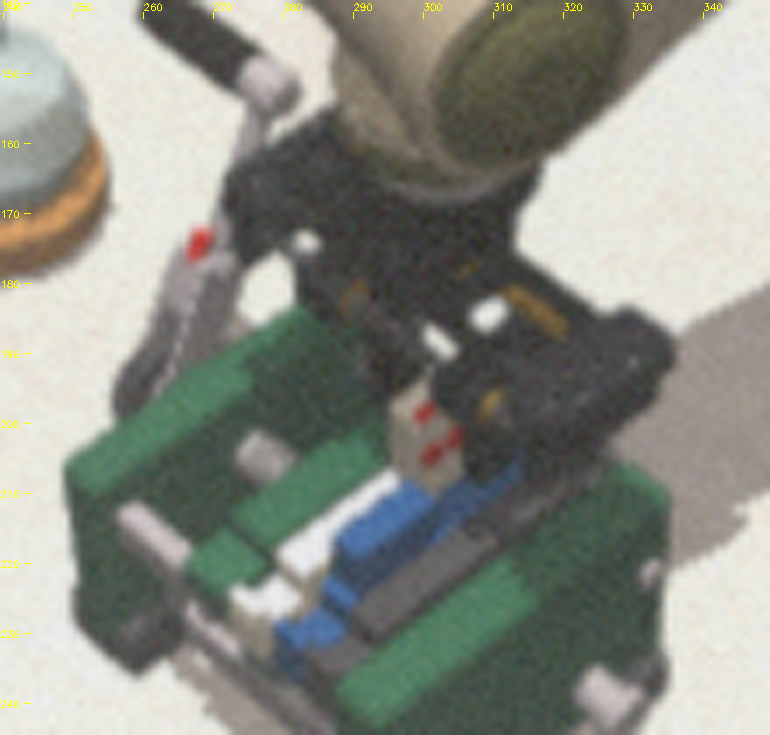

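The fingers are open and the plate hangs with its buttons towards the head. Backing straight up.

Emit:
{"api": "drive_tool", "payload": {
  "moves": [
    {"tx": 0, "ty": 0, "tz": -0.01, "wx": 0, "wy": 0, "wz": 0, "fingers": 0},
    {"tx": 0, "ty": 0, "tz": -0.05, "wx": 0, "wy": 0, "wz": 0, "fingers": 0},
    {"tx": 0, "ty": 0, "tz": -0.1, "wx": 0, "wy": 0, "wz": 0, "fingers": 0},
    {"tx": 0, "ty": 0, "tz": -0.15, "wx": 0, "wy": 0, "wz": 0, "fingers": 0},
    {"tx": 0, "ty": 0, "tz": -0.17, "wx": 0, "wy": 0, "wz": 0, "fingers": 0},
    {"tx": 0, "ty": 0, "tz": -0.17, "wx": 0, "wy": 0, "wz": 0, "fingers": 0}
  ],
  "force": 35
}}

```text
time: 8.35
ee_pos: [472.6, -33.2, 321.2]
eef_rot: [0.003, 0.739, 0.674, 0.002]
wrist_force: [1.3, 0.5, -0.9]
finger_gap: 44.2
```

```bash
python3 look.py 10 320
python3 - <<'E'
from go import *
a=-.44
for zz in (320-85-150*np.cos(a)-0,):
  g=T(PR,[[150*np.sin(a),-157,320]])[0]
print('lever'); rel(g,PR[2])
rel(g,PR[2]+np.pi)
print(monitor.sense()['q'])
E
```

```text
t 8.35 pos [472.6 -33.2 321.2] F [ 1.3  0.5 -0.9] gap 44.2
   want [471.8 -32.9 320. ] -> d [ 0.0002 -0.0008  0.0012] w [0.06  0.014 0.019] rows>= 0.0
lever
t 8.4 pos [472.1 -33.  318.7] F [ 0.   0.  -0.7] gap 44.2
   want [ 418.5 -216.4  320. ] -> d [-0.1875 -0.0365 -0.0012] w [ 2.1000e-02 -1.3000e-02  1.5018e+01] rows>= 10.5
t 8.4 pos [472.1 -33.  318.7] F [ 0.   0.  -0.7] gap 44.2
   want [ 418.5 -216.4  320. ] -> d [-0.1875 -0.0365 -0.0012] w [ 1.3000e-02  2.1000e-02 -1.4982e+01] rows>= 10.5
[-3.18186872e-01  1.47883309e-01  1.49822778e+00 -1.40487668e-05
  1.49311994e+00 -1.79690703e+00]
```

View pics/s10.png

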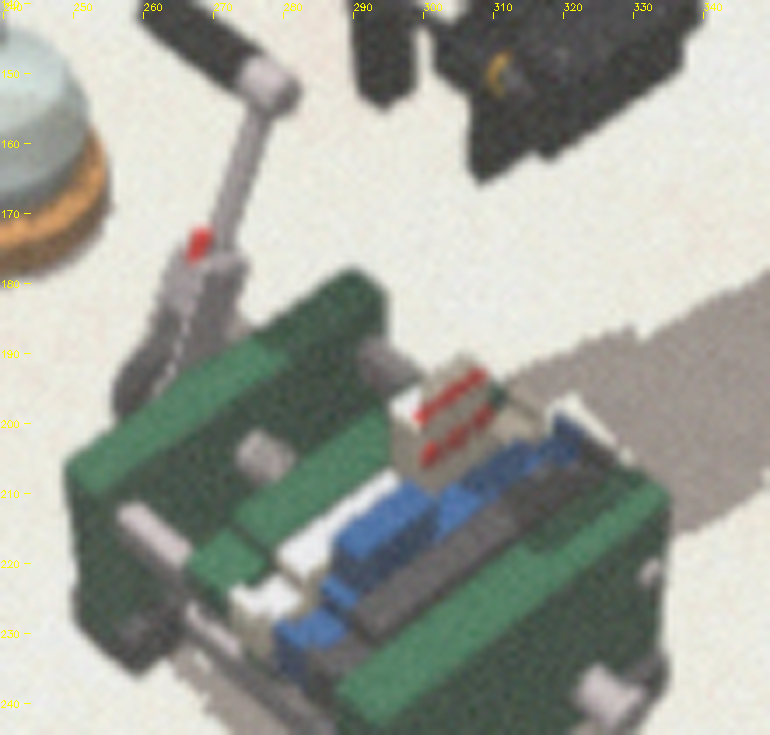

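Emit:
{"api": "drive_tool", "payload": {
  "moves": [
    {"tx": -0.03, "ty": -0.005, "tz": 0, "wx": 0, "wy": 0, "wz": 1.4, "fingers": 0.1},
    {"tx": -0.06, "ty": -0.01, "tz": 0, "wx": 0, "wy": 0, "wz": 2.8, "fingers": 0.1},
    {"tx": -0.1, "ty": -0.018, "tz": 0, "wx": 0, "wy": 0, "wz": 4.2, "fingers": 0.1},
    {"tx": -0.13, "ty": -0.025, "tz": 0, "wx": 0, "wy": 0, "wz": 5.6, "fingers": 0.1},
    {"tx": -0.16, "ty": -0.032, "tz": 0, "wx": 0, "wy": 0, "wz": 7, "fingers": 0.1},
    {"tx": -0.1875, "ty": -0.0365, "tz": 0, "wx": 0, "wy": 0, "wz": 8.4, "fingers": 0.1},
    {"tx": -0.1875, "ty": -0.0365, "tz": 0, "wx": 0, "wy": 0, "wz": 9.8, "fingers": 0.1},
    {"tx": -0.1875, "ty": -0.0365, "tz": 0, "wx": 0, "wy": 0, "wz": 11.2, "fingers": 0.1}
  ],
  "force": 20
}}

```text
time: 9.2
ee_pos: [417.7, -216.8, 316.0]
eef_rot: [-0.001, 0.989, 0.148, -0.001]
wrist_force: [-0.3, -0.0, -1.0]
finger_gap: 48.7
```

Run:
```python
from go import *
a=-.44
g=T(PR,[[150*np.sin(a),-157,320]])[0]
rel(g,PR[2]); print(monitor.sense()['q'])
```

```text
t 9.2 pos [ 417.7 -216.8  316. ] F [-0.3 -0.  -1. ] gap 48.7
   want [ 418.5 -216.4  320. ] -> d [ 0.0009 -0.0002 -0.004 ] w [-0.024  0.022  3.744] rows>= 2.6
[-7.28535762e-01  1.46076195e-01  1.50728704e+00  2.31103851e-05
  1.49159713e+00 -1.02662319e+00]
```

Emit:
{"api": "drive_tool", "payload": {
  "moves": [
    {"tx": 0.001, "ty": 0, "tz": 0, "wx": 0, "wy": 0, "wz": 1.4, "fingers": 0.15},
    {"tx": 0.001, "ty": 0, "tz": 0, "wx": 0, "wy": 0, "wz": 2.8, "fingers": 0.15},
    {"tx": 0.001, "ty": 0, "tz": 0, "wx": 0, "wy": 0, "wz": 3.74, "fingers": 0.15},
    {"tx": 0.001, "ty": 0, "tz": 0, "wx": 0, "wy": 0, "wz": 3.74, "fingers": 0.15},
    {"tx": 0.001, "ty": 0, "tz": 0, "wx": 0, "wy": 0, "wz": 3.74, "fingers": 0.15}
  ],
  "force": 20
}}

```text
time: 9.7
ee_pos: [419.1, -215.9, 316.8]
eef_rot: [-0.001, 0.999, -0.042, -0.001]
wrist_force: [-0.1, -0.4, -1.0]
finger_gap: 50.7
```

Run:
```python
from go import *
a=-.44
g=T(PR,[[150*np.sin(a),-157,85+150*np.cos(a)-18.7+5]])[0]
rel(g,PR[2])
im=imaging.capture('scene'); cv2.imwrite('pics/scene11.png',im[:,:,::-1]); crop(im,210,80,130,120,6,'pics/s11.png')
im=imaging.capture('top'); cv2.imwrite('pics/top11.png',im[:,:,::-1]); crop(im,290,150,130,95,6,'pics/t11.png')
```

```text
t 9.7 pos [ 419.1 -215.9  316.8] F [-0.1 -0.4 -1. ] gap 50.7
   want [ 418.5 -216.4  207. ] -> d [-0.0004  0.0007  0.1098] w [-0.011  0.015  0.104] rows>= 2.2
```

View pics/s11.png

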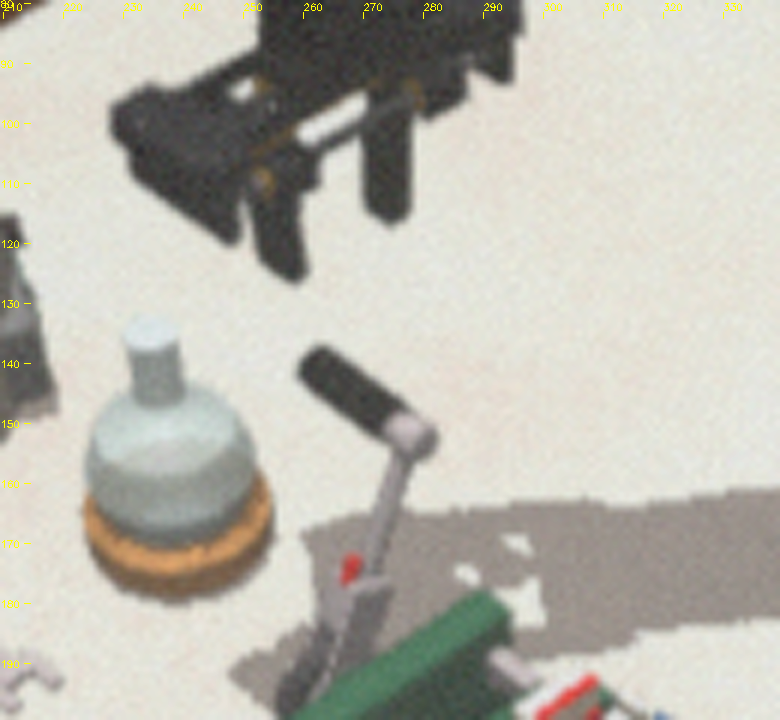

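View pics/t11.png

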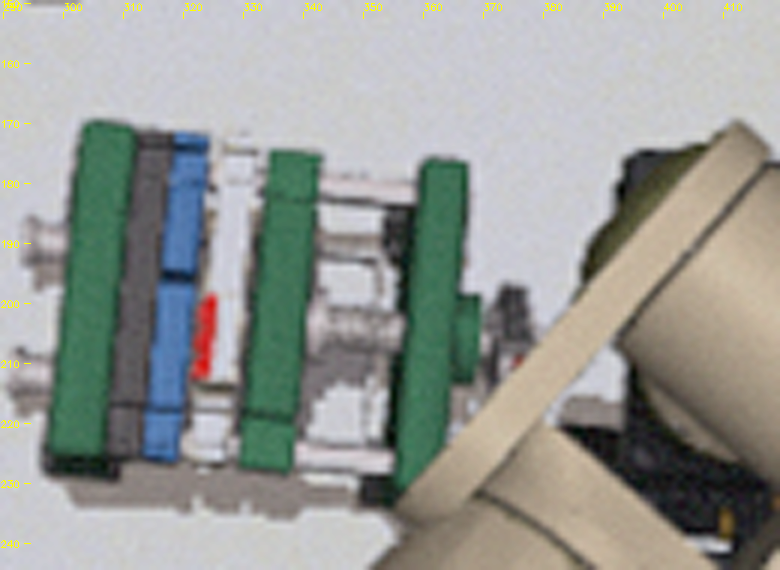

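Emit:
{"api": "drive_tool", "payload": {
  "moves": [
    {"tx": 0, "ty": 0.0007, "tz": 0.04, "wx": 0, "wy": 0, "wz": 0.1, "fingers": 0.15},
    {"tx": 0, "ty": 0.0007, "tz": 0.07, "wx": 0, "wy": 0, "wz": 0.1, "fingers": 0.15},
    {"tx": 0, "ty": 0.0007, "tz": 0.095, "wx": 0, "wy": 0, "wz": 0.1, "fingers": 0.15},
    {"tx": 0, "ty": 0.0007, "tz": 0.11, "wx": 0, "wy": 0, "wz": 0.1, "fingers": 0.15},
    {"tx": 0, "ty": 0.0007, "tz": 0.11, "wx": 0, "wy": 0, "wz": 0.1, "fingers": 0},
    {"tx": 0, "ty": 0.0007, "tz": 0.11, "wx": 0, "wy": 0, "wz": 0.1, "fingers": -0.2},
    {"tx": 0, "ty": 0.0007, "tz": 0.11, "wx": 0, "wy": 0, "wz": 0.1, "fingers": -0.2}
  ],
  "force": 10
}}

```text
time: 10.5
ee_pos: [419.6, -217.0, 208.7]
eef_rot: [0.001, 0.999, -0.048, 0.001]
wrist_force: [-0.5, -0.6, 1.2]
finger_gap: 35.7
```

Run:
```python
from go import *
a=-.44
g=T(PR,[[150*np.sin(a),-157,85+150*np.cos(a)-18.7+3]])[0]
rel(g,PR[2])
im=imaging.capture('scene'); cv2.imwrite('pics/scene12.png',im[:,:,::-1]); crop(im,220,90,110,100,7,'pics/s12.png')
```

```text
t 10.5 pos [ 419.6 -217.   208.7] F [-0.5 -0.6  1.2] gap 35.7
   want [ 418.5 -216.4  205. ] -> d [-0.0012 -0.0005  0.0037] w [ 0.01  -0.014 -0.017] rows>= 0.1
```

View pics/s12.png

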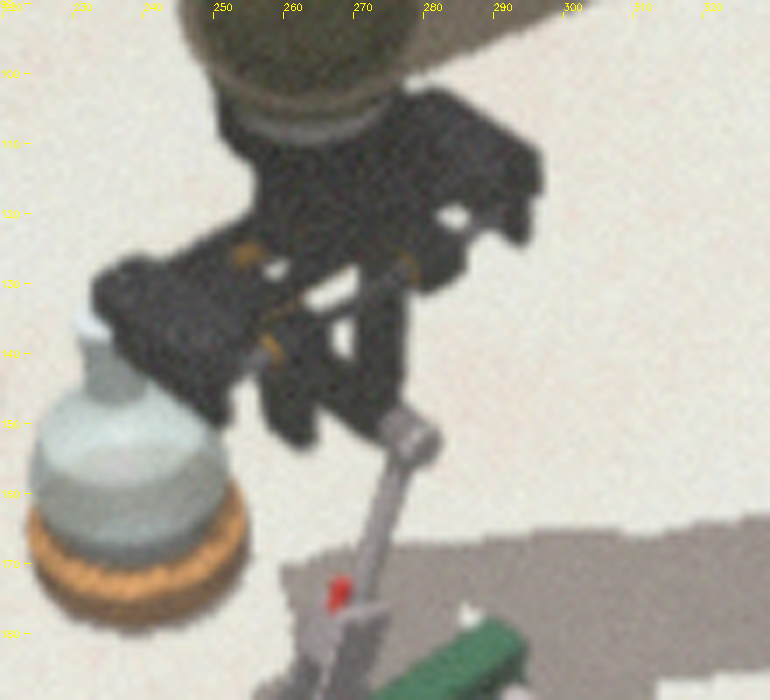

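The fingers straddle the black grip at about (267,147). I'll work out the rows for the arc.

```bash
cat > arc.py <<'E'
from go import *
def arc(angs,off):
    s=monitor.sense(); q=s['eef_rot']; M=R.from_quat([q[1],q[2],q[3],q[0]])
    X=np.array([np.cos(PR[2]),np.sin(PR[2]),0]); Z=np.array([0,0,-1.]); 
    rv=(M.inv()*R.from_matrix(np.c_[X,np.cross(Z,X),Z])).as_rotvec(degrees=True)/6
    print('t',s['time'],'pos',np.round(s['ee_pos'],1),'F',np.round(s['wrist_force'],1),'w',np.round(rv,2))
    c,sn=np.cos(PR[2]),np.sin(PR[2]); d=s['ee_pos']-np.array([PR[0],PR[1],0])
    lx=c*d[0]+sn*d[1]; print('press frame tcp x',round(lx,1),'y',round(-sn*d[0]+c*d[1],1))
    for a,o in zip(angs,off):
        g=T(PR,[[150*np.sin(a)+o,-157,85+150*np.cos(a)-18.7+3]])[0]
        print(a,np.round(M.inv().apply(g-s['ee_pos'])/1000,3))
E
python3 -c "
from arc import *
arc([-.35,-.2,-.05,.1,.25,.4,.55,.68,.72],[5]*9)"
```

```text
t 10.55 pos [ 419.6 -217.   208.7] F [-0.3  0.4  1.4] w [ 0.01 -0.01 -0.02]
press frame tcp x -62.7 y -157.5
-0.35 [ 0.016 -0.001 -0.002]
-0.2 [ 0.038 -0.001 -0.008]
-0.05 [ 0.06  -0.001 -0.01 ]
0.1 [ 0.083 -0.001 -0.01 ]
0.25 [ 0.105 -0.001 -0.006]
0.4 [ 0.126 -0.001  0.001]
0.55 [ 0.146 -0.001  0.012]
0.68 [ 0.162 -0.001  0.023]
0.72 [ 0.167 -0.001  0.027]
```

Emit:
{"api": "drive_tool", "payload": {
  "moves": [
    {"tx": 0.016, "ty": 0, "tz": -0.002, "wx": 0, "wy": 0, "wz": 0, "fingers": -0.2},
    {"tx": 0.038, "ty": 0, "tz": -0.008, "wx": 0, "wy": 0, "wz": 0, "fingers": -0.2},
    {"tx": 0.06, "ty": 0, "tz": -0.01, "wx": 0, "wy": 0, "wz": 0, "fingers": -0.2},
    {"tx": 0.083, "ty": 0, "tz": -0.01, "wx": 0, "wy": 0, "wz": 0, "fingers": -0.2},
    {"tx": 0.105, "ty": 0, "tz": -0.006, "wx": 0, "wy": 0, "wz": 0, "fingers": -0.2},
    {"tx": 0.126, "ty": 0, "tz": 0.001, "wx": 0, "wy": 0, "wz": 0, "fingers": -0.2},
    {"tx": 0.146, "ty": 0, "tz": 0.012, "wx": 0, "wy": 0, "wz": 0, "fingers": -0.2},
    {"tx": 0.162, "ty": 0, "tz": 0.023, "wx": 0, "wy": 0, "wz": 0, "fingers": -0.2}
  ],
  "force": 20
}}

```text
time: 11.35
ee_pos: [581.4, -232.5, 185.2]
eef_rot: [0.0, 0.999, -0.048, 0.0]
wrist_force: [-3.4, -0.1, 1.7]
finger_gap: 35.3
```

```bash
python3 -c "
from arc import *
arc([.68,.72,.74],[5]*3)
im=imaging.capture('scene'); crop(im,210,110,130,130,5,'pics/s13.png')
"
```

```text
t 11.35 pos [ 581.4 -232.5  185.2] F [-3.4 -0.1  1.7] w [ 0.01 -0.01 -0.02]
press frame tcp x 99.8 y -157.8
0.68 [-0.001 -0.001 -0.001]
0.72 [ 0.004 -0.001  0.003]
0.74 [ 0.006 -0.001  0.005]
```

View pics/s13.png

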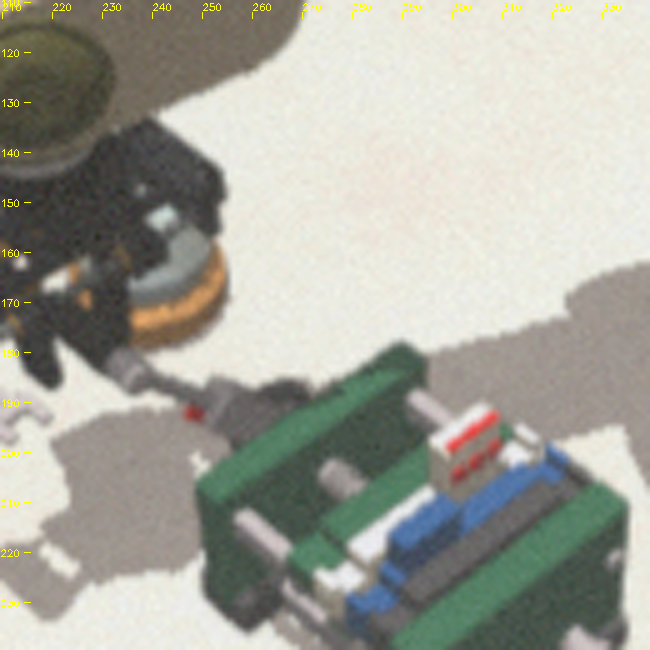

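The lever is over to +x and the follower has advanced. Next is the return swing.

```bash
python3 -c "
from arc import *
arc([.73,.55,.35,.15,-.05,-.25,-.45,-.6],[5,-4]+[-5]*6)"
```

```text
t 11.4 pos [ 582.2 -232.2  182.8] F [ 0.5  0.9 -1.6] w [-0.01  0.01 -0.02]
press frame tcp x 100.6 y -157.4
0.73 [ 0.004 -0.     0.002]
0.55 [-0.026 -0.    -0.014]
0.35 [-0.054 -0.    -0.027]
0.15 [-0.083 -0.    -0.035]
-0.05 [-0.113 -0.    -0.036]
-0.25 [-0.143 -0.    -0.032]
-0.45 [-0.171 -0.    -0.021]
-0.6 [-0.19 -0.   -0.01]
```

Emit:
{"api": "drive_tool", "payload": {
  "moves": [
    {"tx": 0.004, "ty": 0, "tz": 0.002, "wx": 0, "wy": 0, "wz": 0, "fingers": -0.2},
    {"tx": -0.026, "ty": 0, "tz": -0.014, "wx": 0, "wy": 0, "wz": 0, "fingers": -0.2},
    {"tx": -0.054, "ty": 0, "tz": -0.027, "wx": 0, "wy": 0, "wz": 0, "fingers": -0.2},
    {"tx": -0.083, "ty": 0, "tz": -0.035, "wx": 0, "wy": 0, "wz": 0, "fingers": -0.2},
    {"tx": -0.113, "ty": 0, "tz": -0.036, "wx": 0, "wy": 0, "wz": 0, "fingers": -0.2},
    {"tx": -0.143, "ty": 0, "tz": -0.032, "wx": 0, "wy": 0, "wz": 0, "fingers": -0.2},
    {"tx": -0.171, "ty": 0, "tz": -0.021, "wx": 0, "wy": 0, "wz": 0, "fingers": -0.2},
    {"tx": -0.19, "ty": 0, "tz": -0.01, "wx": 0, "wy": 0, "wz": 0, "fingers": -0.2}
  ],
  "force": 20
}}

```text
time: 12.2
ee_pos: [390.4, -214.1, 196.1]
eef_rot: [0.001, 0.999, -0.048, 0.002]
wrist_force: [3.3, -1.4, 1.7]
finger_gap: 35.4
```

```bash
python3 -c "
from arc import *
arc([-.68,-.73,-.6,-.45,-.3,-.1,.1,.3],[-5,-5,5,5,5,5,5,5])
im=imaging.capture('scene'); crop(im,210,90,130,140,5,'pics/s14.png')"
```

```text
t 12.2 pos [ 390.4 -214.1  196.1] F [ 3.3 -1.4  1.7] w [ 0.02 -0.04 -0.03]
press frame tcp x -92.0 y -157.4
-0.68 [-0.007 -0.     0.01 ]
-0.73 [-0.013 -0.     0.015]
-0.6 [ 0.012 -0.     0.003]
-0.45 [ 0.032 -0.    -0.008]
-0.3 [ 0.053 -0.    -0.016]
-0.1 [ 0.082 -0.001 -0.022]
0.1 [ 0.112 -0.001 -0.022]
0.3 [ 0.141 -0.001 -0.016]
```

View pics/s14.png

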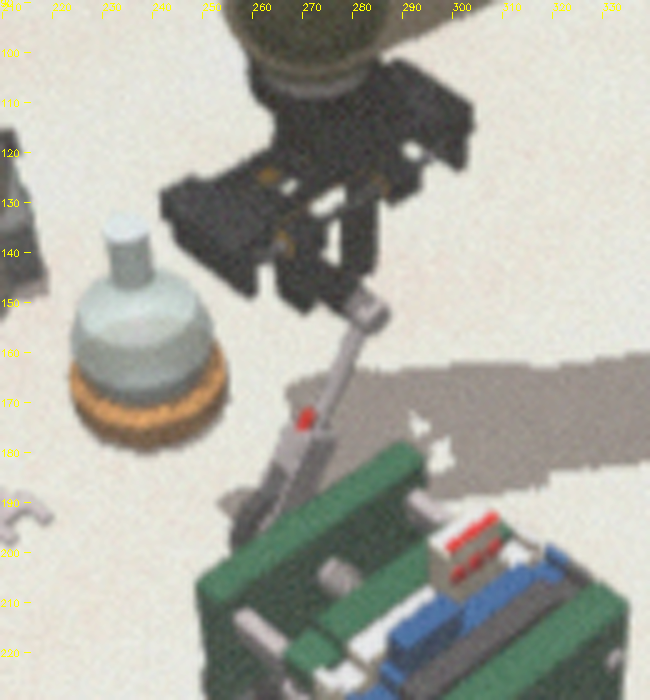

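Emit:
{"api": "drive_tool", "payload": {
  "moves": [
    {"tx": -0.007, "ty": 0, "tz": 0.01, "wx": 0, "wy": 0, "wz": 0, "fingers": -0.2},
    {"tx": -0.013, "ty": 0, "tz": 0.015, "wx": 0, "wy": 0, "wz": 0, "fingers": -0.2},
    {"tx": 0.012, "ty": 0, "tz": 0.003, "wx": 0, "wy": 0, "wz": 0, "fingers": -0.2},
    {"tx": 0.032, "ty": 0, "tz": -0.008, "wx": 0, "wy": 0, "wz": 0, "fingers": -0.2},
    {"tx": 0.053, "ty": 0, "tz": -0.016, "wx": 0, "wy": 0, "wz": 0, "fingers": -0.2},
    {"tx": 0.082, "ty": 0, "tz": -0.022, "wx": 0, "wy": 0, "wz": 0, "fingers": -0.2},
    {"tx": 0.112, "ty": 0, "tz": -0.022, "wx": 0, "wy": 0, "wz": 0, "fingers": -0.2},
    {"tx": 0.141, "ty": 0, "tz": -0.016, "wx": 0, "wy": 0, "wz": 0, "fingers": -0.2}
  ],
  "force": 20
}}

```text
time: 13.05
ee_pos: [532.8, -227.8, 212.2]
eef_rot: [0.001, 0.999, -0.048, 0.0]
wrist_force: [-3.8, -0.5, 2.6]
finger_gap: 35.0
```

```bash
python3 -c "
from arc import *
arc([.45,.6,.7,.74,.6,.4,.2,0],[5,5,5,5,-4,-5,-5,-5])"
```

```text
t 13.05 pos [ 532.8 -227.8  212.2] F [-3.8 -0.5  2.6] w [ 0.01 -0.01 -0.02]
press frame tcp x 51.0 y -157.7
0.45 [ 0.019 -0.001  0.008]
0.6 [ 0.039 -0.001  0.019]
0.7 [ 0.051 -0.001  0.028]
0.74 [ 0.055 -0.001  0.032]
0.6 [ 0.03  -0.001  0.019]
0.4 [ 0.002 -0.001  0.005]
0.2 [-0.026 -0.001 -0.004]
0 [-0.056 -0.001 -0.007]
```

Emit:
{"api": "drive_tool", "payload": {
  "moves": [
    {"tx": 0.019, "ty": 0, "tz": 0.008, "wx": 0, "wy": 0, "wz": 0, "fingers": -0.2},
    {"tx": 0.039, "ty": 0, "tz": 0.019, "wx": 0, "wy": 0, "wz": 0, "fingers": -0.2},
    {"tx": 0.051, "ty": 0, "tz": 0.028, "wx": 0, "wy": 0, "wz": 0, "fingers": -0.2},
    {"tx": 0.055, "ty": 0, "tz": 0.032, "wx": 0, "wy": 0, "wz": 0, "fingers": -0.2}
  ],
  "force": 20
}}

```text
time: 13.45
ee_pos: [586.7, -232.7, 177.9]
eef_rot: [-0.0, 0.999, -0.048, -0.001]
wrist_force: [-3.5, -0.5, 1.3]
finger_gap: 35.3
```

```bash
python3 -c "
from arc import *
arc([.72,.55,.35,.15,-.05,-.25,-.45,-.6],[0,-4]+[-5]*6)
im=imaging.capture('top'); cv2.imwrite('pics/top15.png',im[:,:,::-1]);crop(im,290,160,100,75,7,'pics/t15.png')"
```

```text
t 13.45 pos [ 586.7 -232.7  177.9] F [-3.5 -0.5  1.3] w [-0.01  0.02 -0.02]
press frame tcp x 105.2 y -157.4
0.72 [-0.006 -0.    -0.004]
0.55 [-0.031 -0.    -0.019]
0.35 [-0.059 -0.    -0.032]
0.15 [-0.088 -0.    -0.04 ]
-0.05 [-0.118 -0.    -0.041]
-0.25 [-0.147 -0.    -0.036]
-0.45 [-0.175 -0.    -0.026]
-0.6 [-0.195 -0.    -0.015]
```

View pics/t15.png

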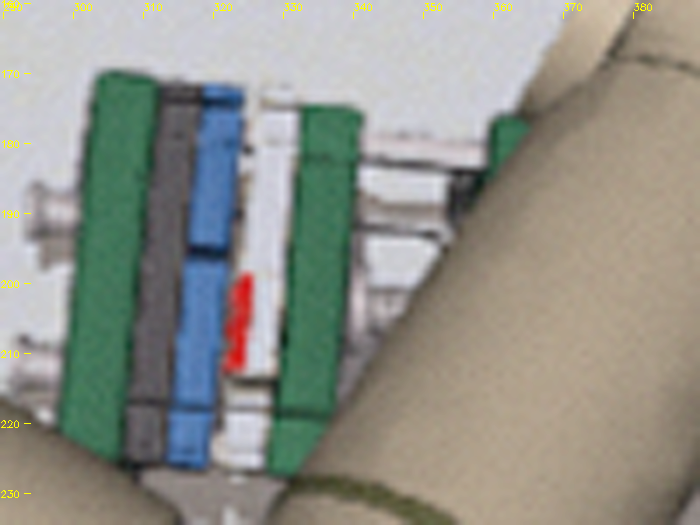

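The follower edge has moved from u≈334.5 to u≈331, so it now touches the plate, with a gap of a few mm left on the frame side. Continuing.

Emit:
{"api": "drive_tool", "payload": {
  "moves": [
    {"tx": -0.006, "ty": 0, "tz": -0.004, "wx": 0, "wy": 0, "wz": 0, "fingers": -0.2},
    {"tx": -0.031, "ty": 0, "tz": -0.019, "wx": 0, "wy": 0, "wz": 0, "fingers": -0.2},
    {"tx": -0.059, "ty": 0, "tz": -0.032, "wx": 0, "wy": 0, "wz": 0, "fingers": -0.2},
    {"tx": -0.088, "ty": 0, "tz": -0.04, "wx": 0, "wy": 0, "wz": 0, "fingers": -0.2},
    {"tx": -0.118, "ty": 0, "tz": -0.041, "wx": 0, "wy": 0, "wz": 0, "fingers": -0.2},
    {"tx": -0.147, "ty": 0, "tz": -0.036, "wx": 0, "wy": 0, "wz": 0, "fingers": -0.2},
    {"tx": -0.175, "ty": 0, "tz": -0.026, "wx": 0, "wy": 0, "wz": 0, "fingers": -0.2},
    {"tx": -0.195, "ty": 0, "tz": -0.015, "wx": 0, "wy": 0, "wz": 0, "fingers": -0.2}
  ],
  "force": 20
}}

```text
time: 14.3
ee_pos: [391.1, -214.1, 195.2]
eef_rot: [0.001, 0.999, -0.048, 0.002]
wrist_force: [3.1, -1.7, 2.4]
finger_gap: 35.2
```

```bash
python3 -c "
from arc import *
arc([-.68,-.73,-.6,-.45,-.3,-.15,0],[-5,-5,5,5,5,5,5,5])
im=imaging.capture('scene'); crop(im,210,90,130,140,5,'pics/s16.png')"
```

```text
t 14.3 pos [ 391.1 -214.1  195.2] F [ 3.1 -1.7  2.4] w [ 0.03 -0.04 -0.03]
press frame tcp x -91.3 y -157.3
-0.68 [-0.008 -0.     0.009]
-0.73 [-0.014 -0.     0.014]
-0.6 [ 0.012 -0.     0.002]
-0.45 [ 0.031 -0.    -0.009]
-0.3 [ 0.052 -0.    -0.017]
-0.15 [ 0.074 -0.    -0.022]
0 [ 0.096 -0.001 -0.024]
```

View pics/s16.png

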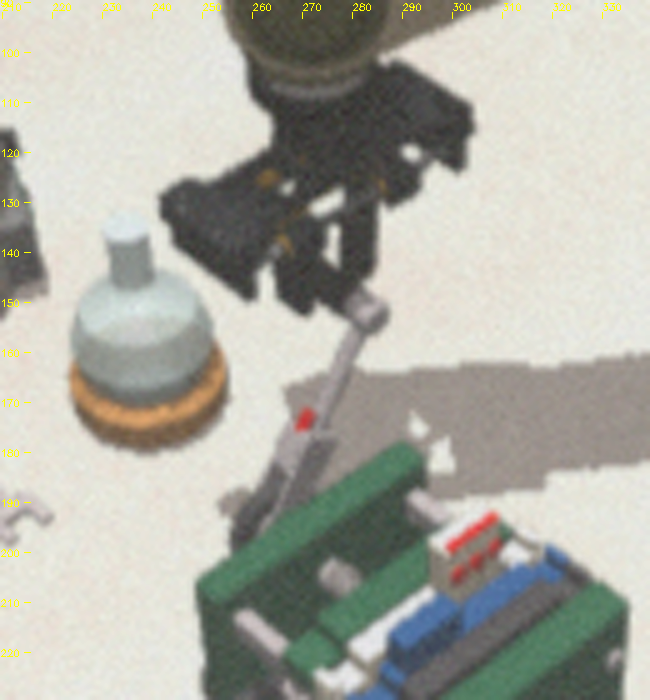

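Emit:
{"api": "drive_tool", "payload": {
  "moves": [
    {"tx": -0.008, "ty": 0, "tz": 0.009, "wx": 0, "wy": 0, "wz": 0, "fingers": -0.2},
    {"tx": -0.014, "ty": 0, "tz": 0.014, "wx": 0, "wy": 0, "wz": 0, "fingers": -0.2},
    {"tx": 0.012, "ty": 0, "tz": 0.002, "wx": 0, "wy": 0, "wz": 0, "fingers": -0.2},
    {"tx": 0.031, "ty": 0, "tz": -0.009, "wx": 0, "wy": 0, "wz": 0, "fingers": -0.2},
    {"tx": 0.052, "ty": 0, "tz": -0.017, "wx": 0, "wy": 0, "wz": 0, "fingers": -0.2},
    {"tx": 0.074, "ty": 0, "tz": -0.022, "wx": 0, "wy": 0, "wz": 0, "fingers": -0.2},
    {"tx": 0.096, "ty": 0, "tz": -0.024, "wx": 0, "wy": 0, "wz": 0, "fingers": -0.2}
  ],
  "force": 20
}}

```text
time: 15.05
ee_pos: [488.3, -223.5, 219.1]
eef_rot: [0.001, 0.999, -0.048, -0.0]
wrist_force: [-4.9, -0.9, 2.9]
finger_gap: 35.2
```

```bash
python3 -c "
from arc import *
arc([.1,.2,.3,.4,.5,.6,.7,.74],[5]*8)"
```

```text
t 15.05 pos [ 488.3 -223.5  219.1] F [-4.9 -0.9  2.9] w [ 0.01  0.01 -0.02]
press frame tcp x 6.3 y -157.5
0.1 [ 0.014 -0.001  0.001]
0.2 [ 0.029 -0.001  0.003]
0.3 [ 0.043 -0.001  0.006]
0.4 [ 0.057 -0.001  0.012]
0.5 [ 0.071 -0.001  0.018]
0.6 [ 0.083 -0.001  0.026]
0.7 [ 0.095 -0.001  0.035]
0.74 [ 0.1   -0.001  0.039]
```

Emit:
{"api": "drive_tool", "payload": {
  "moves": [
    {"tx": 0.014, "ty": 0, "tz": 0.001, "wx": 0, "wy": 0, "wz": 0, "fingers": -0.2},
    {"tx": 0.029, "ty": 0, "tz": 0.003, "wx": 0, "wy": 0, "wz": 0, "fingers": -0.2},
    {"tx": 0.043, "ty": 0, "tz": 0.006, "wx": 0, "wy": 0, "wz": 0, "fingers": -0.2},
    {"tx": 0.05, "ty": 0, "tz": 0.009, "wx": 0, "wy": 0, "wz": 0, "fingers": -0.2}
  ],
  "force": 20
}}

```text
time: 15.45
ee_pos: [538.1, -228.1, 208.9]
eef_rot: [0.0, 0.999, -0.048, -0.0]
wrist_force: [-2.6, -0.3, 2.4]
finger_gap: 35.4
```

Emit:
{"api": "drive_tool", "payload": {
  "moves": [
    {"tx": 0.007, "ty": 0, "tz": 0.003, "wx": 0, "wy": 0, "wz": 0, "fingers": -0.2},
    {"tx": 0.014, "ty": 0, "tz": 0.006, "wx": 0, "wy": 0, "wz": 0, "fingers": -0.2}
  ],
  "force": 20
}}

```text
time: 15.65
ee_pos: [551.7, -229.5, 202.7]
eef_rot: [-0.0, 0.999, -0.048, -0.0]
wrist_force: [-3.1, -0.4, 2.0]
finger_gap: 35.1
```

Emit:
{"api": "drive_tool", "payload": {
  "moves": [
    {"tx": 0.007, "ty": 0, "tz": 0.003, "wx": 0, "wy": 0, "wz": 0, "fingers": -0.2},
    {"tx": 0.013, "ty": 0, "tz": 0.008, "wx": 0, "wy": 0, "wz": 0, "fingers": -0.2}
  ],
  "force": 20
}}

```text
time: 15.85
ee_pos: [565.1, -230.9, 194.7]
eef_rot: [0.0, 0.999, -0.048, 0.0]
wrist_force: [-2.2, 0.3, 1.0]
finger_gap: 35.3
```

```bash
python3 -c "
from arc import *
arc([.6,.65,.7,.74],[5]*8)"
```

```text
t 15.85 pos [ 565.1 -230.9  194.7] F [-2.2  0.3  1. ] w [ 0.   -0.   -0.02]
press frame tcp x 83.4 y -157.7
0.6 [ 0.006 -0.001  0.002]
0.65 [ 0.012 -0.001  0.006]
0.7 [ 0.018 -0.001  0.011]
0.74 [ 0.023 -0.001  0.015]
```

Emit:
{"api": "drive_tool", "payload": {
  "moves": [
    {"tx": 0.006, "ty": 0, "tz": 0.003, "wx": 0, "wy": 0, "wz": 0, "fingers": -0.2},
    {"tx": 0.012, "ty": 0, "tz": 0.007, "wx": 0, "wy": 0, "wz": 0, "fingers": -0.2},
    {"tx": 0.018, "ty": 0, "tz": 0.011, "wx": 0, "wy": 0, "wz": 0, "fingers": -0.2},
    {"tx": 0.022, "ty": 0, "tz": 0.015, "wx": 0, "wy": 0, "wz": 0, "fingers": -0.2}
  ],
  "force": 20
}}

```text
time: 16.25
ee_pos: [587.0, -232.9, 179.3]
eef_rot: [-0.0, 0.999, -0.048, 0.0]
wrist_force: [-1.7, -0.4, 1.6]
finger_gap: 35.2
```

```bash
python3 -c "
from arc import *
arc([.72,.55,.35,.15,-.05,-.25,-.45,-.6],[0,-4]+[-5]*6)
im=imaging.capture('top'); cv2.imwrite('pics/top17.png',im[:,:,::-1]);crop(im,290,160,100,75,7,'pics/t17.png')"
```

```text
t 16.25 pos [ 587.  -232.9  179.3] F [-1.7 -0.4  1.6] w [-0.   -0.   -0.02]
press frame tcp x 105.5 y -157.6
0.72 [-0.007 -0.001 -0.003]
0.55 [-0.031 -0.001 -0.018]
0.35 [-0.059 -0.001 -0.031]
0.15 [-0.088 -0.    -0.038]
-0.05 [-0.118 -0.    -0.04 ]
-0.25 [-0.148 -0.    -0.035]
-0.45 [-0.176 -0.    -0.025]
-0.6 [-0.195 -0.    -0.014]
```

View pics/t17.png

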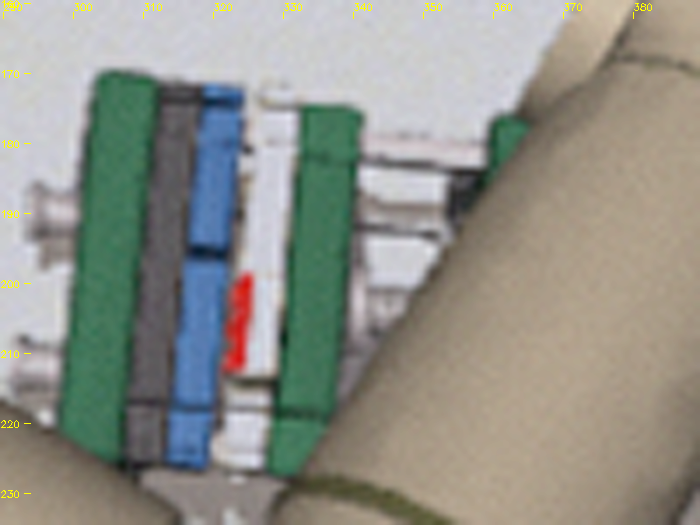

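```bash
python3 - <<'E'
from go import *
# profile along v=205 in top: green-ness
for k in (0,5,11,15,17):
    im=cv2.imread(f'pics/top{k}.png')[:,:,::-1].astype(float)
    row=im[188:193].mean(0); g=row[:,1]-row[:,0]
    b=row[:,2]-row[:,0]
    print(k,'green',[ (u,int(g[u])) for u in range(326,348)])
E
python3 - <<'E'
import cv2,numpy as np
a=[cv2.imread(f'pics/{n}.png') for n in('s13','s14','s16')]
o=np.hstack([a[0][330:650,180:600],a[1][430:700,180:600][:320] if 0 else a[0][330:650,180:600]])
# align: s13 v0=110, s14/s16 v0=90 (scale5) => +100 rows
c=[a[0][350:600,190:450],a[1][450:700,190:450],a[2][450:700,190:450]]
cv2.imwrite('pics/cmp.png',np.hstack(c))
E
```

```text
0 green [(326, -2), (327, -1), (328, -1), (329, -2), (330, -3), (331, -3), (332, -1), (333, 15), (334, 29), (335, 29), (336, 29), (337, 30), (338, 30), (339, 30), (340, 27), (341, 27), (342, 5), (343, -4), (344, -3), (345, -3), (346, -3), (347, -3)]
5 green [(326, -7), (327, -8), (328, -8), (329, -9), (330, -8), (331, -8), (332, -8), (333, -9), (334, -8), (335, -8), (336, -8), (337, -8), (338, -9), (339, -9), (340, -8), (341, -9), (342, -8), (343, -9), (344, -9), (345, -10), (346, -9), (347, -8)]
11 green [(326, 0), (327, 0), (328, 0), (329, 0), (330, 0), (331, -1), (332, -2), (333, 16), (334, 30), (335, 31), (336, 32), (337, 31), (338, 31), (339, 32), (340, 30), (341, 28), (342, 4), (343, -5), (344, -3), (345, -3), (346, -2), (347, -2)]
15 green [(326, 1), (327, 0), (328, 0), (329, 0), (330, -1), (331, 2), (332, 29), (333, 31), (334, 30), (335, 31), (336, 32), (337, 32), (338, 30), (339, 28), (340, 10), (341, -3), (342, -4), (343, -5), (344, -3), (345, -3), (346, -3), (347, -3)]
17 green [(326, 0), (327, 0), (328, 0), (329, 0), (330, 0), (331, 2), (332, 28), (333, 31), (334, 30), (335, 31), (336, 31), (337, 31), (338, 31), (339, 30), (340, 9), (341, -5), (342, -3), (343, -4), (344, -2), (345, -3), (346, -3), (347, -3)]
```

View pics/cmp.png

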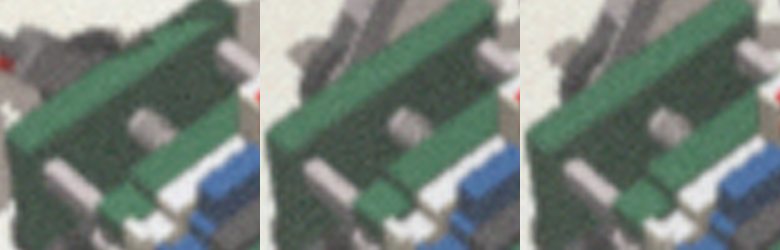

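Only the first swing moved the follower, by about 5 mm. I need to know whether the pawl or the plate is at fault.

Run:
```python
from go import *
for k in (11,15,17):
    im=cv2.imread(f'pics/top{k}.png')[:,:,::-1].astype(float)
    m=(im[195:220,300:345,0]-im[195:220,300:345,1]); w=np.clip(m-40,0,None); u=np.arange(300,345)
    print(k,'red u',(w*u).sum()/w.sum(), 'v',(w.sum(1)*np.arange(195,220)).sum()/w.sum())
im=imaging.capture('scene'); cv2.imwrite('pics/scene18.png',im[:,:,::-1])
a=[]
for n in('0','10','12','18'):
    i=cv2.imread(f'pics/scene{n}.png'); a.append(cv2.resize(i[165:245,250:340],None,fx=4,fy=4,interpolation=cv2.INTER_CUBIC))
cv2.imwrite('pics/cmp2.png',np.clip(1.6*np.vstack([np.hstack(a[:2]),np.hstack(a[2:])]).astype(float),0,255).astype(np.uint8)[:640])
```

```text
11 red u 323.82773365913255 v 205.69273060476482
15 red u 323.82702702702704 v 205.64024024024025
17 red u 323.81647486371895 v 205.68746214415506
```

View pics/cmp2.png

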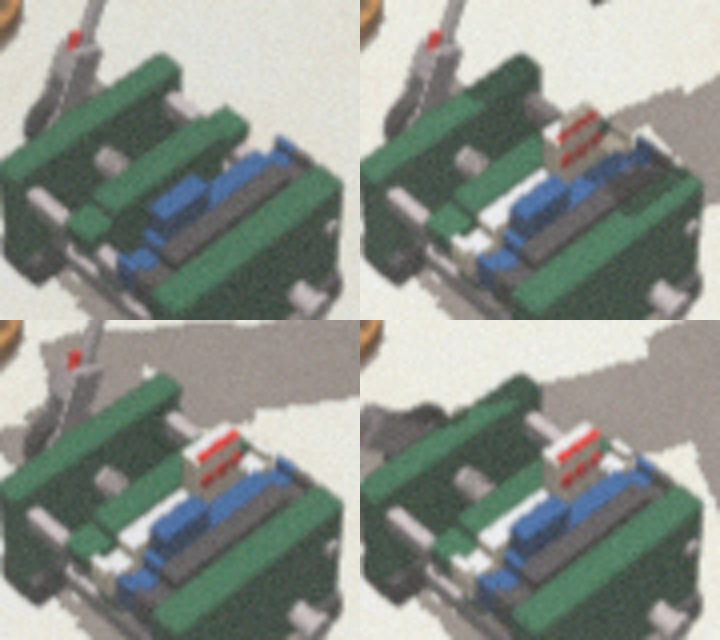

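Run:
```python
import cv2,numpy as np
def full(n,u0,v0,s):
    i=cv2.imread(f'pics/{n}.png'); return i,u0,v0,s
def patch(n,u,v,w,h,k=5):
    # return region upsampled x5 in same convention as crop()
    if n.startswith('scene'):
        im=cv2.imread(f'pics/{n}.png'); im=im[v-5:v+h+5,u-5:u+w+5]
        o=cv2.resize(im,None,fx=5,fy=5,interpolation=cv2.INTER_CUBIC)[25:-25,25:-25]
        return np.clip(o.astype(float)*1.6,0,255).astype(np.float32)
    u0,v0={'s13':(210,110),'s14':(210,90),'s16':(210,90)}[n]
    im=cv2.imread(f'pics/{n}.png'); return im[(v-v0)*5:(v-v0+h)*5,(u-u0)*5:(u-u0+w)*5].astype(np.float32)
# follower lower-left block template from scene0: u 264-284, v 210-228
def loc(n,tu,tv,tw,th,pad=4):
    t=patch('scene10',tu,tv,tw,th); r=patch(n,tu-pad,tv-pad,tw+2*pad,th+2*pad)
    m=cv2.matchTemplate(r,t,cv2.TM_CCOEFF_NORMED); _,mx,_,p=cv2.minMaxLoc(m); return (p[0]-pad*5)/5,(p[1]-pad*5)/5,round(mx,3)
for n in('scene12','s13','s14','s16','scene18'):
    print(n,'follower',loc(n,266,213,13,11),'bracket ref',loc(n,252,200,16,20))
```

```text
scene12 follower (0.0, 0.0, 0.982) bracket ref (-0.2, 0.0, 0.966)
s13 follower (0.4, 0.2, 0.91) bracket ref (-0.2, -0.2, 0.937)
s14 follower (0.0, 0.0, 0.975) bracket ref (0.0, 0.0, 0.994)
s16 follower (0.2, 0.0, 0.975) bracket ref (0.0, 0.0, 0.993)
scene18 follower (0.4, 0.4, 0.89) bracket ref (-0.2, -0.2, 0.931)
```

```bash
python3 -c "
from arc import *
arc([.72,.68,.64,.60,.55,.5,.45,.4],[-3]+[-5]*7)"
```

```text
t 16.35 pos [ 587.  -232.8  179. ] F [-0.3 -0.1 -0.6] w [-0.   -0.   -0.02]
press frame tcp x 105.4 y -157.5
0.72 [-0.01  -0.    -0.003]
0.68 [-0.016 -0.    -0.007]
0.64 [-0.021 -0.    -0.011]
0.6 [-0.026 -0.    -0.014]
0.55 [-0.032 -0.    -0.018]
0.5 [-0.039 -0.    -0.022]
0.45 [-0.045 -0.    -0.025]
0.4 [-0.052 -0.    -0.028]
```

Emit:
{"api": "drive_tool", "payload": {
  "moves": [
    {"tx": -0.01, "ty": 0, "tz": -0.003, "wx": 0, "wy": 0, "wz": 0, "fingers": -0.2},
    {"tx": -0.016, "ty": 0, "tz": -0.007, "wx": 0, "wy": 0, "wz": 0, "fingers": -0.2},
    {"tx": -0.021, "ty": 0, "tz": -0.011, "wx": 0, "wy": 0, "wz": 0, "fingers": -0.2},
    {"tx": -0.026, "ty": 0, "tz": -0.014, "wx": 0, "wy": 0, "wz": 0, "fingers": -0.2},
    {"tx": -0.032, "ty": 0, "tz": -0.018, "wx": 0, "wy": 0, "wz": 0, "fingers": -0.2},
    {"tx": -0.039, "ty": 0, "tz": -0.022, "wx": 0, "wy": 0, "wz": 0, "fingers": -0.2},
    {"tx": -0.045, "ty": 0, "tz": -0.025, "wx": 0, "wy": 0, "wz": 0, "fingers": -0.2},
    {"tx": -0.052, "ty": 0, "tz": -0.028, "wx": 0, "wy": 0, "wz": 0, "fingers": -0.2}
  ],
  "force": 20
}}

```text
time: 17.15
ee_pos: [536.3, -228.3, 210.2]
eef_rot: [0.001, 0.999, -0.048, 0.004]
wrist_force: [8.4, -0.6, 6.5]
finger_gap: 35.5
```

```bash
cat > fol.py <<'E'
from go import *
def fol(k):
    im=imaging.capture('top'); cv2.imwrite(f'pics/top{k}.png',im[:,:,::-1]); edge(k)
def edge(k):
    im=cv2.imread(f'pics/top{k}.png')[:,:,::-1].astype(float)
    out=[]
    for v in (176,178,180,184,186,188,190,192,194,196):
        r=im[v]; g=np.clip((r[:,1]-r[:,0])/30,0,1)[326:350]; out.append((g*1).sum())
        e=[]
    r=im[184:197]; g=np.clip((r[:,:,1]-r[:,:,0])/30,0,1)[:,326:350]; u=np.arange(326,350)
    print('follower centroid u',k,round(float((g*u).sum()/g.sum()),2),'width',round(float(g.sum()/13),2))
E
python3 -c "
from fol import *
for k in (0,11,15,17): edge(k)
fol(19)
from arc import *
arc([.35,.3,.2,.1,0,-.1,-.2,-.3],[-5]*8)"
```

```text
follower centroid u 0 337.35 width 8.5
follower centroid u 11 337.32 width 8.67
follower centroid u 15 335.67 width 8.48
follower centroid u 17 335.66 width 8.45
follower centroid u 19 335.82 width 8.62
t 17.2 pos [ 535.4 -228.2  210.5] F [4.6 0.3 5.7] w [ 0.02 -0.06 -0.02]
press frame tcp x 53.6 y -157.8
0.35 [-0.007 -0.001  0.   ]
0.3 [-0.014 -0.001 -0.002]
0.2 [-0.029 -0.001 -0.006]
0.1 [-0.044 -0.001 -0.008]
0 [-0.059 -0.001 -0.009]
-0.1 [-0.074 -0.001 -0.009]
-0.2 [-0.088 -0.001 -0.006]
-0.3 [-0.103 -0.001 -0.003]
```

Emit:
{"api": "drive_tool", "payload": {
  "moves": [
    {"tx": -0.007, "ty": 0, "tz": 0, "wx": 0, "wy": 0, "wz": 0, "fingers": -0.2},
    {"tx": -0.014, "ty": 0, "tz": -0.002, "wx": 0, "wy": 0, "wz": 0, "fingers": -0.2},
    {"tx": -0.021, "ty": 0, "tz": -0.004, "wx": 0, "wy": 0, "wz": 0, "fingers": -0.2},
    {"tx": -0.029, "ty": 0, "tz": -0.006, "wx": 0, "wy": 0, "wz": 0, "fingers": -0.2},
    {"tx": -0.036, "ty": 0, "tz": -0.007, "wx": 0, "wy": 0, "wz": 0, "fingers": -0.2},
    {"tx": -0.044, "ty": 0, "tz": -0.008, "wx": 0, "wy": 0, "wz": 0, "fingers": -0.2},
    {"tx": -0.052, "ty": 0, "tz": -0.009, "wx": 0, "wy": 0, "wz": 0, "fingers": -0.2},
    {"tx": -0.059, "ty": 0, "tz": -0.009, "wx": 0, "wy": 0, "wz": 0, "fingers": -0.2}
  ],
  "force": 20
}}

```text
time: 18.0
ee_pos: [475.5, -222.3, 217.2]
eef_rot: [0.0, 0.999, -0.048, 0.0]
wrist_force: [4.0, -0.8, 3.0]
finger_gap: 35.3
```

```bash
python3 -c "
from fol import *
fol(20)
from arc import *
arc([-.1,-.2,-.3,-.4,-.5,-.6,-.7,-.73],[-5]*8)
im=imaging.capture('scene'); cv2.imwrite('pics/scene20.png',im[:,:,::-1]); crop(im,220,110,110,110,6,'pics/s20.png')"
```

```text
follower centroid u 20 336.27 width 8.62
t 18.05 pos [ 474.7 -222.1  216.9] F [ 1.4 -1.2  2.1] w [ 0.    0.   -0.02]
press frame tcp x -7.3 y -157.4
-0.1 [-0.013 -0.    -0.002]
-0.2 [-0.027 -0.     0.001]
-0.3 [-0.042 -0.     0.004]
-0.4 [-0.056 -0.     0.009]
-0.5 [-0.07  -0.     0.016]
-0.6 [-0.082 -0.     0.024]
-0.7 [-0.094 -0.     0.033]
-0.73 [-0.098 -0.     0.036]
```

View pics/s20.png

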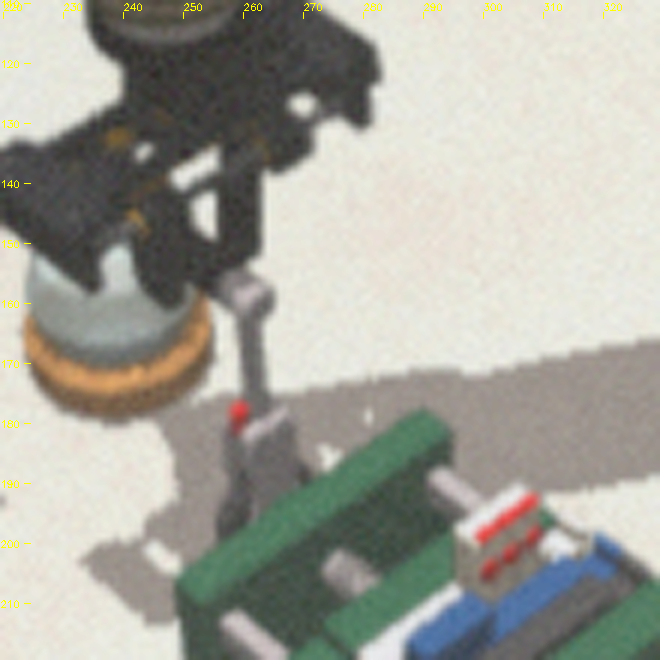

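View pics/top20.png

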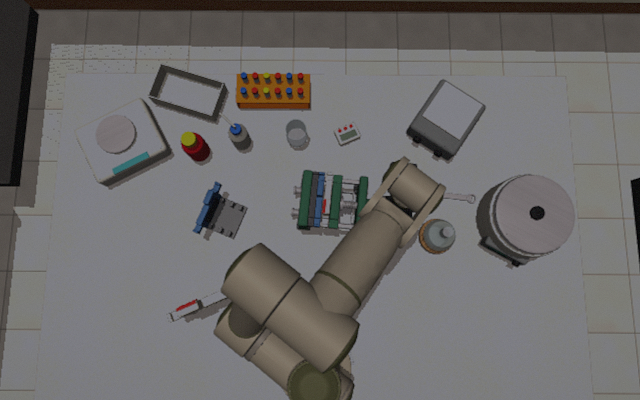

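The top view shows the follower being dragged back with the lever (centroid 335.66 → 336.27), apart from about one click. I'll test whether a slower backswing clicks properly.

Emit:
{"api": "drive_tool", "payload": {
  "moves": [
    {"tx": -0.003, "ty": 0, "tz": 0, "wx": 0, "wy": 0, "wz": 0, "fingers": -0.2},
    {"tx": -0.006, "ty": 0, "tz": 0, "wx": 0, "wy": 0, "wz": 0, "fingers": -0.2},
    {"tx": -0.009, "ty": 0, "tz": 0, "wx": 0, "wy": 0, "wz": 0, "fingers": -0.2},
    {"tx": -0.012, "ty": 0, "tz": 0, "wx": 0, "wy": 0, "wz": 0, "fingers": -0.2},
    {"tx": -0.015, "ty": 0, "tz": 0, "wx": 0, "wy": 0, "wz": 0, "fingers": -0.2},
    {"tx": -0.018, "ty": 0, "tz": 0.0, "wx": 0, "wy": 0, "wz": 0, "fingers": -0.2},
    {"tx": -0.021, "ty": 0, "tz": 0.0, "wx": 0, "wy": 0, "wz": 0, "fingers": -0.2},
    {"tx": -0.024, "ty": 0, "tz": 0.001, "wx": 0, "wy": 0, "wz": 0, "fingers": -0.2}
  ],
  "force": 20
}}

```text
time: 18.9
ee_pos: [451.8, -219.9, 215.7]
eef_rot: [0.0, 0.999, -0.048, -0.0]
wrist_force: [2.7, 0.1, 2.6]
finger_gap: 35.1
```

```bash
python3 -c "
from fol import *
fol(21)
from arc import *
arc([-.2,-.3,-.4,-.5,-.6,-.7,-.73],[-5]*8)"
```

```text
follower centroid u 21 336.47 width 8.69
t 18.95 pos [ 451.5 -219.8  215.6] F [ 2.1 -0.7  1.6] w [-0.    0.   -0.02]
press frame tcp x -30.7 y -157.3
-0.2 [-0.004 -0.    -0.001]
-0.3 [-0.019 -0.     0.003]
-0.4 [-0.033 -0.     0.008]
-0.5 [-0.046 -0.     0.015]
-0.6 [-0.059 -0.     0.022]
-0.7 [-0.071 -0.     0.032]
-0.73 [-0.074 -0.     0.035]
```

Emit:
{"api": "drive_tool", "payload": {
  "moves": [
    {"tx": -0.003, "ty": 0, "tz": 0.001, "wx": 0, "wy": 0, "wz": 0, "fingers": -0.2},
    {"tx": -0.006, "ty": 0, "tz": 0.001, "wx": 0, "wy": 0, "wz": 0, "fingers": -0.2},
    {"tx": -0.009, "ty": 0, "tz": 0.002, "wx": 0, "wy": 0, "wz": 0, "fingers": -0.2},
    {"tx": -0.012, "ty": 0, "tz": 0.003, "wx": 0, "wy": 0, "wz": 0, "fingers": -0.2},
    {"tx": -0.015, "ty": 0, "tz": 0.004, "wx": 0, "wy": 0, "wz": 0, "fingers": -0.2},
    {"tx": -0.018, "ty": 0, "tz": 0.005, "wx": 0, "wy": 0, "wz": 0, "fingers": -0.2},
    {"tx": -0.021, "ty": 0, "tz": 0.006, "wx": 0, "wy": 0, "wz": 0, "fingers": -0.2},
    {"tx": -0.024, "ty": 0, "tz": 0.007, "wx": 0, "wy": 0, "wz": 0, "fingers": -0.2}
  ],
  "force": 20
}}

```text
time: 19.75
ee_pos: [427.9, -217.6, 208.6]
eef_rot: [-0.0, 0.999, -0.048, -0.0]
wrist_force: [2.9, -0.7, 2.0]
finger_gap: 35.5
```

```bash
python3 -c "
from fol import *
fol(22)
from arc import *
arc([-.2,-.3,-.4,-.5,-.6,-.7,-.73],[-5]*8)"
```

```text
follower centroid u 22 336.66 width 8.67
t 19.8 pos [ 427.6 -217.5  208.5] F [ 2.  -1.   1.9] w [-0.    0.01 -0.02]
press frame tcp x -54.7 y -157.2
-0.2 [ 0.02  -0.    -0.008]
-0.3 [ 0.005 -0.    -0.004]
-0.4 [-0.009 -0.     0.001]
-0.5 [-0.022 -0.     0.008]
-0.6 [-0.035 -0.     0.015]
-0.7 [-0.047 -0.     0.024]
-0.73 [-0.05  -0.     0.027]
```

A slow backswing drags the wheel too: about one notch of play, then a rigid drag. I'll look at the ratchet up close before trying other speeds.

Run:
```python
import cv2,numpy as np
a=[]
for n in('scene0','scene12','scene18','scene20'):
    i=cv2.imread(f'pics/{n}.png'); a.append(cv2.resize(i[155:215,240:290],None,fx=7,fy=7,interpolation=cv2.INTER_LANCZOS4))
o=np.hstack(a[:2]); o2=np.hstack(a[2:])
for k,x in enumerate((o,o2)): cv2.imwrite(f'pics/rat{k}.png',np.clip(x*1.7,0,255).astype(np.uint8))
t=[]
for n in('top0','top11','top20','top22'):
    i=cv2.imread(f'pics/{n}.png'); t.append(cv2.resize(i[190:230,355:405],None,fx=7,fy=7,interpolation=cv2.INTER_LANCZOS4))
cv2.imwrite('pics/rat2.png',np.clip(np.vstack([np.hstack(t[:2]),np.hstack(t[2:])])*1.7,0,255).astype(np.uint8))
```

```text
(no output)
```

View pics/rat0.png

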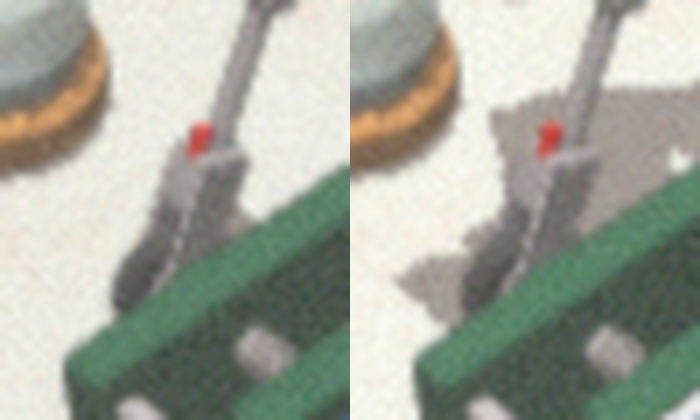

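View pics/rat1.png

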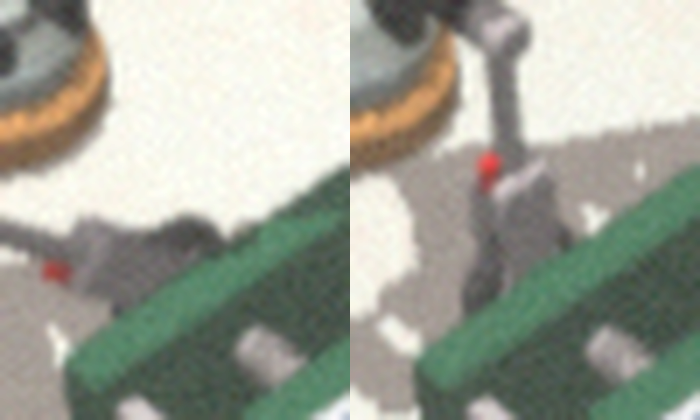

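View pics/rat2.png

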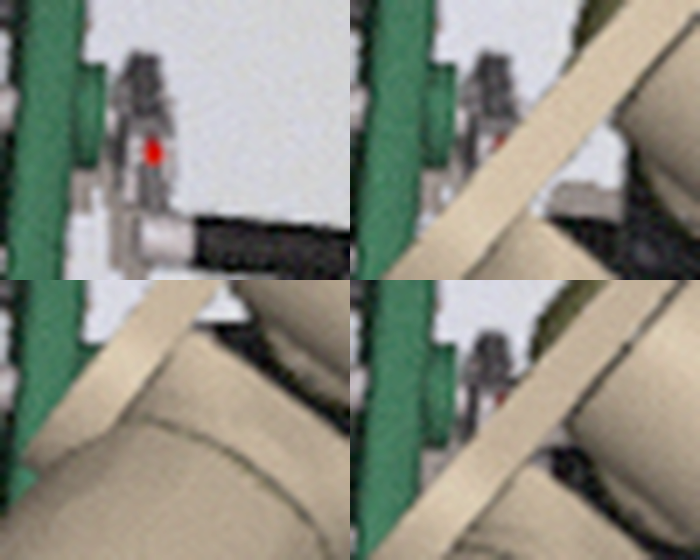

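```bash
python3 -c "
from arc import *
arc([-.3,-.15,0,.15,.3,.45,.6,.7,.74],[5]*9)"
```

```text
t 19.8 pos [ 427.6 -217.5  208.5] F [ 2.  -1.   1.9] w [-0.    0.01 -0.02]
press frame tcp x -54.7 y -157.2
-0.3 [ 0.015 -0.    -0.004]
-0.15 [ 0.037 -0.    -0.009]
0 [ 0.06  -0.    -0.011]
0.15 [ 0.082 -0.    -0.009]
0.3 [ 0.104 -0.    -0.004]
0.45 [ 0.125 -0.001  0.004]
0.6 [ 0.144 -0.001  0.015]
0.7 [ 0.156 -0.001  0.024]
0.74 [ 0.161 -0.001  0.028]
```

Emit:
{"api": "drive_tool", "payload": {
  "moves": [
    {"tx": 0.015, "ty": 0, "tz": -0.004, "wx": 0, "wy": 0, "wz": 0, "fingers": -0.2},
    {"tx": 0.037, "ty": 0, "tz": -0.009, "wx": 0, "wy": 0, "wz": 0, "fingers": -0.2},
    {"tx": 0.06, "ty": 0, "tz": -0.011, "wx": 0, "wy": 0, "wz": 0, "fingers": -0.2},
    {"tx": 0.082, "ty": 0, "tz": -0.009, "wx": 0, "wy": 0, "wz": 0, "fingers": -0.2},
    {"tx": 0.104, "ty": 0, "tz": -0.004, "wx": 0, "wy": 0, "wz": 0, "fingers": -0.2},
    {"tx": 0.125, "ty": 0, "tz": 0.004, "wx": 0, "wy": 0, "wz": 0, "fingers": -0.2},
    {"tx": 0.144, "ty": 0, "tz": 0.015, "wx": 0, "wy": 0, "wz": 0, "fingers": -0.2},
    {"tx": 0.158, "ty": 0, "tz": 0.026, "wx": 0, "wy": 0, "wz": 0, "fingers": -0.2}
  ],
  "force": 20
}}

```text
time: 20.6
ee_pos: [585.5, -232.8, 181.7]
eef_rot: [-0.0, 0.999, -0.048, -0.001]
wrist_force: [-2.9, 0.3, 1.8]
finger_gap: 35.5
```

```bash
python3 -c "
from fol import *
fol(23)
from arc import *
arc([.73,.45,.12,-.2,-.5,-.7],[0]+[-5]*5)"
```

```text
follower centroid u 23 335.7 width 8.54
t 20.65 pos [ 586.1 -232.4  179.4] F [ 0.6  0.6 -2.6] w [-0.02  0.04 -0.02]
press frame tcp x 104.5 y -157.2
0.73 [-0.004 -0.    -0.002]
0.45 [-0.044 -0.    -0.025]
0.12 [-0.092 -0.    -0.038]
-0.2 [-0.139 -0.    -0.036]
-0.5 [-0.182  0.    -0.021]
-0.7 [-0.206  0.    -0.004]
```

Emit:
{"api": "drive_tool", "payload": {
  "moves": [
    {"tx": -0.044, "ty": 0, "tz": -0.025, "wx": 0, "wy": 0, "wz": 0, "fingers": -0.2},
    {"tx": -0.092, "ty": 0, "tz": -0.038, "wx": 0, "wy": 0, "wz": 0, "fingers": -0.2},
    {"tx": -0.139, "ty": 0, "tz": -0.036, "wx": 0, "wy": 0, "wz": 0, "fingers": -0.2},
    {"tx": -0.182, "ty": 0, "tz": -0.021, "wx": 0, "wy": 0, "wz": 0, "fingers": -0.2},
    {"tx": -0.204, "ty": 0, "tz": -0.006, "wx": 0, "wy": 0, "wz": 0, "fingers": -0.2}
  ],
  "force": 20
}}

```text
time: 21.15
ee_pos: [379.5, -212.3, 188.7]
eef_rot: [0.0, 0.999, -0.048, -0.0]
wrist_force: [-0.3, -0.0, -0.7]
finger_gap: 34.9
```

```bash
python3 -c "
from fol import *
fol(24)
from arc import *
arc([-.73,-.6,-.45,-.3,-.1,.1,.3,.45],[-5]+[5]*7)"
```

```text
follower centroid u 24 336.49 width 8.77
t 21.2 pos [ 377.4 -211.3  186.3] F [ 0.7  0.6 -1.6] w [-0.03  0.05 -0.03]
press frame tcp x -105.2 y -155.8
-0.73 [0.    0.001 0.005]
-0.6 [ 0.026  0.001 -0.007]
-0.45 [ 0.045  0.001 -0.018]
-0.3 [ 0.066  0.001 -0.027]
-0.1 [ 0.095  0.001 -0.033]
0.1 [ 0.125  0.001 -0.033]
0.3 [ 0.154  0.001 -0.027]
0.45 [ 0.175  0.001 -0.019]
```

The fast backswing helped: the follower retreated only to u=336.49, where a slow one would have reached about 337.2. That is roughly 1.7 notches gained, so I'll use fast backswings.

Emit:
{"api": "drive_tool", "payload": {
  "moves": [
    {"tx": 0.026, "ty": 0.001, "tz": -0.007, "wx": 0, "wy": 0, "wz": 0, "fingers": -0.2},
    {"tx": 0.05, "ty": 0.001, "tz": -0.02, "wx": 0, "wy": 0, "wz": 0, "fingers": -0.2},
    {"tx": 0.078, "ty": 0.001, "tz": -0.03, "wx": 0, "wy": 0, "wz": 0, "fingers": -0.2},
    {"tx": 0.107, "ty": 0.001, "tz": -0.033, "wx": 0, "wy": 0, "wz": 0, "fingers": -0.2},
    {"tx": 0.135, "ty": 0.001, "tz": -0.032, "wx": 0, "wy": 0, "wz": 0, "fingers": -0.2},
    {"tx": 0.164, "ty": 0.001, "tz": -0.024, "wx": 0, "wy": 0, "wz": 0, "fingers": -0.2},
    {"tx": 0.19, "ty": 0.001, "tz": -0.01, "wx": 0, "wy": 0, "wz": 0, "fingers": -0.2},
    {"tx": 0.209, "ty": 0.001, "tz": 0.005, "wx": 0, "wy": 0, "wz": 0, "fingers": -0.2}
  ],
  "force": 20
}}

```text
time: 22.0
ee_pos: [590.9, -234.1, 183.3]
eef_rot: [-0.0, 0.999, -0.048, -0.001]
wrist_force: [-48.5, 2.7, 35.1]
finger_gap: 36.2
```

```bash
python3 -c "
from fol import *
fol(25)
from arc import *
arc([.73,.45,.12,-.2,-.5,-.7],[0]+[-5]*5)"
```

```text
follower centroid u 25 334.85 width 8.4
t 22.05 pos [ 590.2 -233.9  180.7] F [-6.1 -1.7  2.3] w [-0.01  0.09 -0.02]
press frame tcp x 108.7 y -158.3
0.73 [-0.009 -0.001 -0.   ]
0.45 [-0.049 -0.001 -0.023]
0.12 [-0.096 -0.001 -0.037]
-0.2 [-0.144 -0.001 -0.034]
-0.5 [-0.186 -0.001 -0.018]
-0.7 [-0.21  -0.001 -0.001]
```

Emit:
{"api": "drive_tool", "payload": {
  "moves": [
    {"tx": -0.047, "ty": 0, "tz": -0.022, "wx": 0, "wy": 0, "wz": 0, "fingers": -0.2},
    {"tx": -0.096, "ty": 0, "tz": -0.037, "wx": 0, "wy": 0, "wz": 0, "fingers": -0.2},
    {"tx": -0.146, "ty": 0, "tz": -0.034, "wx": 0, "wy": 0, "wz": 0, "fingers": -0.2},
    {"tx": -0.19, "ty": 0, "tz": -0.016, "wx": 0, "wy": 0, "wz": 0, "fingers": -0.2},
    {"tx": -0.208, "ty": 0, "tz": -0.003, "wx": 0, "wy": 0, "wz": 0, "fingers": -0.2}
  ],
  "force": 20
}}

```text
time: 22.55
ee_pos: [380.7, -213.4, 186.6]
eef_rot: [-0.0, 0.999, -0.049, -0.0]
wrist_force: [0.8, -1.1, 0.0]
finger_gap: 35.1
```

```bash
python3 -c "
from fol import *
fol(26)
from arc import *
arc([-.55,-.35,-.15,.05,.25,.45,.6,.7],[5]*8)"
```

```text
follower centroid u 26 335.78 width 8.67
t 22.6 pos [ 379.3 -212.8  184.8] F [ 0.5 -0.1 -1.5] w [-0.02  0.04 -0.03]
press frame tcp x -103.2 y -157.0
-0.55 [ 0.03  -0.    -0.013]
-0.35 [ 0.057 -0.    -0.026]
-0.15 [ 0.086 -0.    -0.033]
0.05 [ 0.116 -0.    -0.035]
0.25 [ 0.145 -0.001 -0.03 ]
0.45 [ 0.173 -0.001 -0.02 ]
0.6 [ 0.193 -0.001 -0.009]
0.7 [ 0.205 -0.001 -0.   ]
```

Emit:
{"api": "drive_tool", "payload": {
  "moves": [
    {"tx": 0.03, "ty": 0, "tz": -0.013, "wx": 0, "wy": 0, "wz": 0, "fingers": -0.2},
    {"tx": 0.057, "ty": 0, "tz": -0.026, "wx": 0, "wy": 0, "wz": 0, "fingers": -0.2},
    {"tx": 0.086, "ty": 0, "tz": -0.033, "wx": 0, "wy": 0, "wz": 0, "fingers": -0.2},
    {"tx": 0.116, "ty": 0, "tz": -0.035, "wx": 0, "wy": 0, "wz": 0, "fingers": -0.2},
    {"tx": 0.145, "ty": 0, "tz": -0.03, "wx": 0, "wy": 0, "wz": 0, "fingers": -0.2},
    {"tx": 0.173, "ty": 0, "tz": -0.02, "wx": 0, "wy": 0, "wz": 0, "fingers": -0.2},
    {"tx": 0.193, "ty": 0, "tz": -0.009, "wx": 0, "wy": 0, "wz": 0, "fingers": -0.2},
    {"tx": 0.205, "ty": 0, "tz": 0, "wx": 0, "wy": 0, "wz": 0, "fingers": -0.2}
  ],
  "force": 20
}}

```text
time: 23.4
ee_pos: [588.8, -233.6, 185.9]
eef_rot: [-0.0, 0.999, -0.048, -0.001]
wrist_force: [-2.0, 0.5, 2.0]
finger_gap: 35.3
```

```bash
python3 -c "
from fol import *
fol(27)
from arc import *
arc([.73,.45,.12,-.2,-.5,-.7],[0]+[-5]*5)
im=cv2.imread('pics/top27.png')[:,:,::-1]; crop(im,290,160,100,75,7,'pics/t27.png')"
```

```text
follower centroid u 27 334.12 width 8.47
t 23.45 pos [ 589.1 -233.4  184.2] F [ 1.1  0.8 -1.1] w [-0.01  0.03 -0.01]
press frame tcp x 107.6 y -157.9
0.73 [-0.008 -0.001  0.003]
0.45 [-0.047 -0.001 -0.02 ]
0.12 [-0.095 -0.001 -0.034]
-0.2 [-0.143 -0.001 -0.032]
-0.5 [-0.185 -0.001 -0.016]
-0.7 [-0.209 -0.001  0.001]
```

View pics/t27.png

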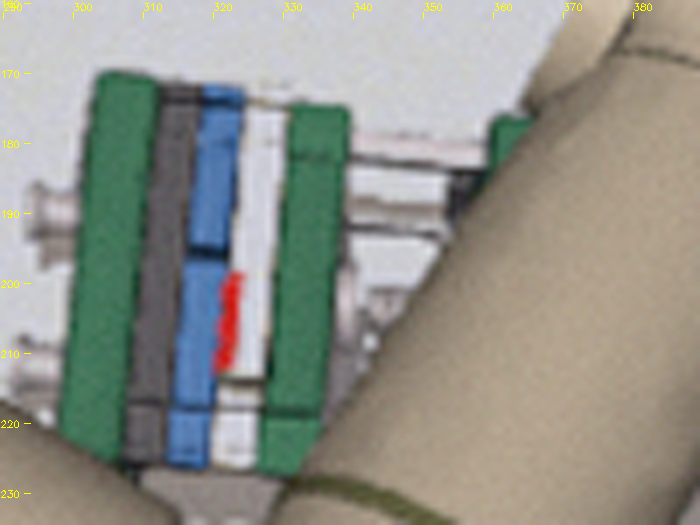

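The follower is at 334.12 and pushing the plate along. Next fast backswing.

Emit:
{"api": "drive_tool", "payload": {
  "moves": [
    {"tx": -0.047, "ty": 0, "tz": -0.02, "wx": 0, "wy": 0, "wz": 0, "fingers": -0.2},
    {"tx": -0.095, "ty": 0, "tz": -0.034, "wx": 0, "wy": 0, "wz": 0, "fingers": -0.2},
    {"tx": -0.145, "ty": 0, "tz": -0.032, "wx": 0, "wy": 0, "wz": 0, "fingers": -0.2},
    {"tx": -0.188, "ty": 0, "tz": -0.014, "wx": 0, "wy": 0, "wz": 0, "fingers": -0.2},
    {"tx": -0.207, "ty": 0, "tz": 0.0, "wx": 0, "wy": 0, "wz": 0, "fingers": -0.2}
  ],
  "force": 20
}}

```text
time: 23.95
ee_pos: [379.3, -213.4, 187.2]
eef_rot: [0.0, 0.999, -0.049, 0.0]
wrist_force: [3.2, -0.4, 1.8]
finger_gap: 35.5
```

```bash
python3 -c "
from fol import *
fol(28)
from arc import *
arc([-.55,-.35,-.15,.05,.25,.45,.6,.7],[5]*8)"
```

```text
follower centroid u 28 334.78 width 8.61
t 24.0 pos [ 377.8 -212.7  185.2] F [-0.6  0.4 -2.1] w [-0.02  0.03 -0.03]
press frame tcp x -104.8 y -157.1
-0.55 [ 0.031 -0.    -0.012]
-0.35 [ 0.058 -0.    -0.025]
-0.15 [ 0.087 -0.    -0.033]
0.05 [ 0.117 -0.001 -0.034]
0.25 [ 0.147 -0.001 -0.03 ]
0.45 [ 0.175 -0.001 -0.02 ]
0.6 [ 0.194 -0.001 -0.008]
0.7 [ 0.206 -0.001  0.001]
```

Emit:
{"api": "drive_tool", "payload": {
  "moves": [
    {"tx": 0.031, "ty": 0, "tz": -0.012, "wx": 0, "wy": 0, "wz": 0, "fingers": -0.2},
    {"tx": 0.058, "ty": 0, "tz": -0.025, "wx": 0, "wy": 0, "wz": 0, "fingers": -0.2},
    {"tx": 0.087, "ty": 0, "tz": -0.033, "wx": 0, "wy": 0, "wz": 0, "fingers": -0.2},
    {"tx": 0.117, "ty": 0, "tz": -0.034, "wx": 0, "wy": 0, "wz": 0, "fingers": -0.2},
    {"tx": 0.132, "ty": 0, "tz": -0.033, "wx": 0, "wy": 0, "wz": 0, "fingers": -0.2},
    {"tx": 0.147, "ty": 0, "tz": -0.03, "wx": 0, "wy": 0, "wz": 0, "fingers": -0.2}
  ],
  "force": 20
}}

```text
time: 24.6
ee_pos: [529.1, -228.1, 217.6]
eef_rot: [0.0, 0.999, -0.048, -0.0]
wrist_force: [-3.9, -0.3, 2.6]
finger_gap: 35.6
```

Emit:
{"api": "drive_tool", "payload": {
  "moves": [
    {"tx": 0.01, "ty": 0, "tz": 0.003, "wx": 0, "wy": 0, "wz": 0, "fingers": -0.2},
    {"tx": 0.02, "ty": 0, "tz": 0.006, "wx": 0, "wy": 0, "wz": 0, "fingers": -0.2}
  ],
  "force": 20
}}

```text
time: 24.8
ee_pos: [548.2, -229.9, 210.9]
eef_rot: [-0.0, 0.999, -0.048, -0.0]
wrist_force: [-5.3, 1.5, 3.4]
finger_gap: 35.2
```

Emit:
{"api": "drive_tool", "payload": {
  "moves": [
    {"tx": 0.009, "ty": 0, "tz": 0.004, "wx": 0, "wy": 0, "wz": 0, "fingers": -0.2},
    {"tx": 0.018, "ty": 0, "tz": 0.009, "wx": 0, "wy": 0, "wz": 0, "fingers": -0.2}
  ],
  "force": 20
}}

```text
time: 25.0
ee_pos: [565.1, -231.9, 202.4]
eef_rot: [0.0, 0.999, -0.048, -0.001]
wrist_force: [-12.8, 1.7, 10.4]
finger_gap: 35.4
```

```bash
python3 -c "
from fol import *
fol(29)
from arc import *
arc([.55,.6,.65,.7,.73],[5]*8)"
```

```text
follower centroid u 29 333.74 width 8.47
t 25.05 pos [ 565.6 -231.9  201.3] F [-9.7  0.1  7.6] w [-0.    0.03 -0.02]
press frame tcp x 84.0 y -158.6
0.55 [-0.001 -0.002  0.004]
0.6 [ 0.006 -0.002  0.008]
0.65 [ 0.012 -0.002  0.013]
0.7 [ 0.018 -0.002  0.017]
0.73 [ 0.021 -0.002  0.02 ]
```

```bash
python3 -c "
from h import *
im=cv2.imread('pics/top29.png')[:,:,::-1]; crop(im,290,160,100,75,7,'pics/t29.png')
im=imaging.capture('scene'); cv2.imwrite('pics/scene29.png',im[:,:,::-1]); crop(im,250,165,90,90,7,'pics/s29.png')"
```

```text
(no output)
```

View pics/t29.png

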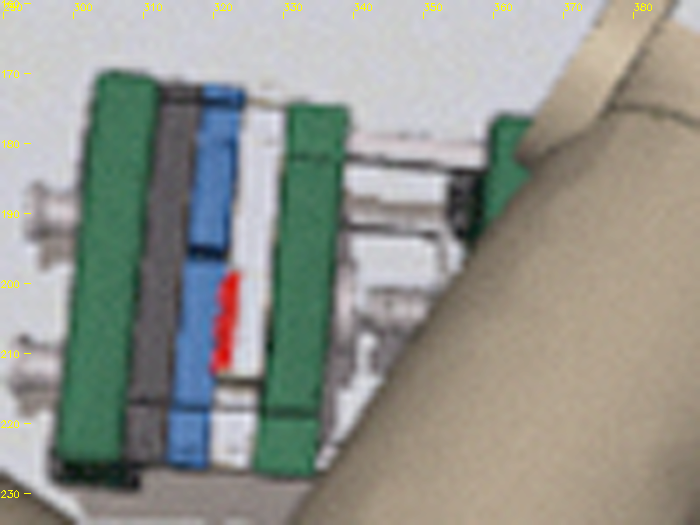

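View pics/s29.png

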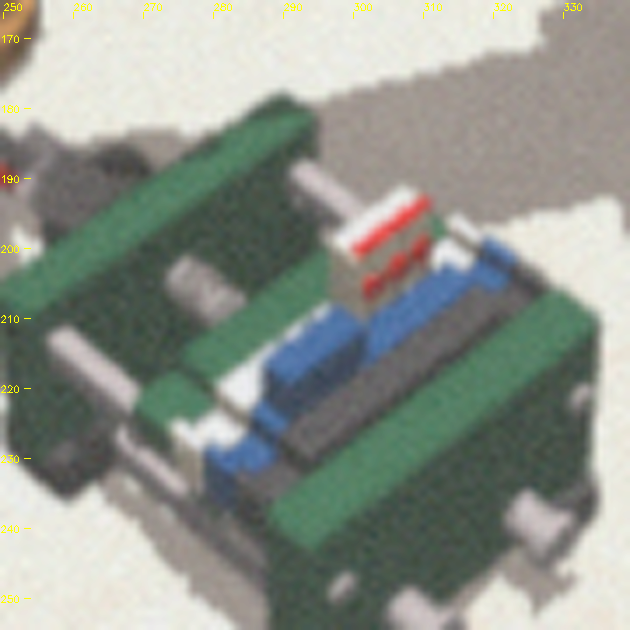

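Emit:
{"api": "drive_tool", "payload": {
  "moves": [
    {"tx": 0.003, "ty": 0, "tz": 0.002, "wx": 0, "wy": 0, "wz": 0, "fingers": -0.2},
    {"tx": 0.005, "ty": 0, "tz": 0.003, "wx": 0, "wy": 0, "wz": 0, "fingers": -0.2},
    {"tx": 0.005, "ty": 0, "tz": 0.003, "wx": 0, "wy": 0, "wz": 0, "fingers": -0.2}
  ],
  "force": 20
}}

```text
time: 25.4
ee_pos: [569.3, -232.3, 199.2]
eef_rot: [-0.0, 0.999, -0.048, -0.002]
wrist_force: [-12.7, 0.9, 9.1]
finger_gap: 35.4
```

```bash
python3 -c "
from fol import *
fol(30)
from arc import *
arc([.55,.6,.65,.7,.73],[5]*8)"
```

```text
follower centroid u 30 333.74 width 8.45
t 25.45 pos [ 569.3 -232.3  199.2] F [-12.9   1.1   7.7] w [-0.    0.04 -0.02]
press frame tcp x 87.8 y -158.7
0.55 [-0.004 -0.002  0.002]
0.6 [ 0.002 -0.002  0.006]
0.65 [ 0.008 -0.002  0.01 ]
0.7 [ 0.014 -0.002  0.015]
0.73 [ 0.017 -0.002  0.018]
```

Emit:
{"api": "drive_tool", "payload": {
  "moves": [
    {"tx": 0.004, "ty": -0.001, "tz": 0.004, "wx": 0, "wy": 0, "wz": 0, "fingers": -0.2},
    {"tx": 0.008, "ty": -0.001, "tz": 0.008, "wx": 0, "wy": 0, "wz": 0, "fingers": -0.2},
    {"tx": 0.008, "ty": -0.001, "tz": 0.008, "wx": 0, "wy": 0, "wz": 0, "fingers": -0.2}
  ],
  "force": 20
}}

```text
time: 25.75
ee_pos: [577.0, -232.6, 191.4]
eef_rot: [0.0, 0.999, -0.048, -0.003]
wrist_force: [-16.9, 0.2, 11.1]
finger_gap: 35.4
```

```bash
python3 -c "
from fol import *
fol(31)
from arc import *
arc([.55,.6,.65,.7,.73],[5]*8)"
```

```text
follower centroid u 31 333.76 width 8.44
t 25.8 pos [ 576.9 -232.6  191.5] F [-16.8  -0.2  10.2] w [ 0.01  0.05 -0.03]
press frame tcp x 95.4 y -158.2
0.55 [-0.012 -0.001 -0.006]
0.6 [-0.006 -0.001 -0.002]
0.65 [ 0.    -0.001  0.003]
0.7 [ 0.006 -0.001  0.007]
0.73 [ 0.01  -0.001  0.01 ]
```

Pushing on raises the force (13 → 17 N) but the follower does not move, and the plate sits flush between the frame and the follower. So it is tight. I'll open the fingers wide to let go without dragging the lever back.

Emit:
{"api": "drive_tool", "payload": {
  "moves": [
    {"tx": -0.002, "ty": 0, "tz": 0, "wx": 0, "wy": 0, "wz": 0, "fingers": 0},
    {"tx": -0.004, "ty": 0, "tz": 0, "wx": 0, "wy": 0, "wz": 0, "fingers": 0.2},
    {"tx": -0.005, "ty": 0, "tz": 0, "wx": 0, "wy": 0, "wz": 0, "fingers": 0.4},
    {"tx": -0.005, "ty": 0, "tz": 0, "wx": 0, "wy": 0, "wz": 0, "fingers": 0.4},
    {"tx": -0.005, "ty": 0, "tz": 0, "wx": 0, "wy": 0, "wz": 0, "fingers": 0.4}
  ],
  "force": 20
}}

```text
time: 26.3
ee_pos: [573.2, -231.7, 190.9]
eef_rot: [0.0, 0.999, -0.048, -0.001]
wrist_force: [-6.5, -0.0, 5.2]
finger_gap: 61.7
```

```bash
python3 -c "
from fol import *
fol(32)
s=monitor.sense(); print(s['ee_pos'],s['wrist_force'],s['finger_gap'])
im=imaging.capture('scene'); cv2.imwrite('pics/scene32.png',im[:,:,::-1]); crop(im,200,120,130,120,6,'pics/s32.png')"
```

```text
follower centroid u 32 333.76 width 8.46
[ 573.16229286 -231.71108936  190.9214246 ] [-6.68755795 -0.3922601   4.03507172] 61.536772529443205
```

View pics/s32.png

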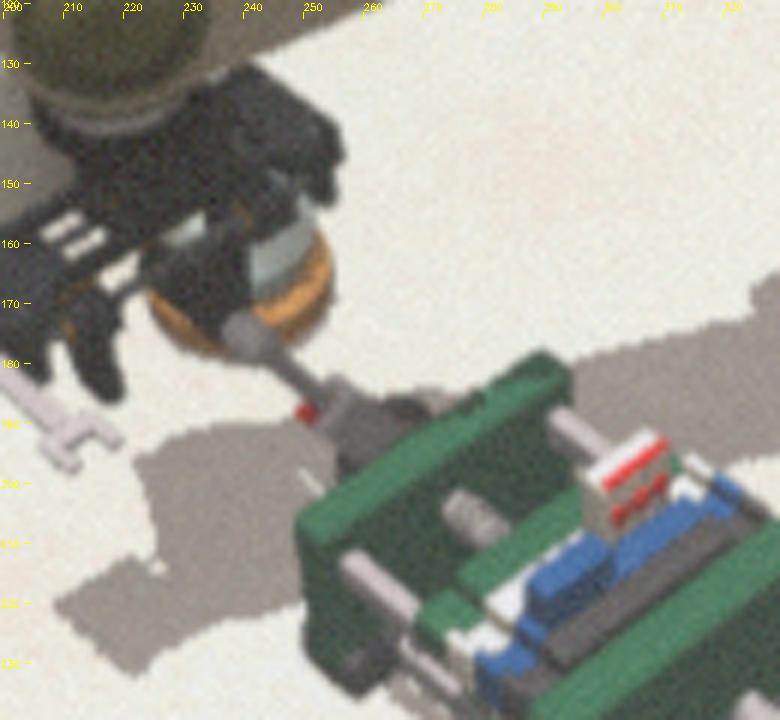

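Emit:
{"api": "drive_tool", "payload": {
  "moves": [
    {"tx": -0.005, "ty": 0, "tz": -0.001, "wx": 0, "wy": 0, "wz": 0, "fingers": 0.4},
    {"tx": -0.01, "ty": 0, "tz": -0.002, "wx": 0, "wy": 0, "wz": 0, "fingers": 0.4},
    {"tx": -0.015, "ty": 0, "tz": -0.003, "wx": 0, "wy": 0, "wz": 0, "fingers": 0.4},
    {"tx": -0.018, "ty": 0, "tz": -0.003, "wx": 0, "wy": 0, "wz": 0, "fingers": 0.4},
    {"tx": -0.018, "ty": 0, "tz": -0.003, "wx": 0, "wy": 0, "wz": 0, "fingers": 0.4}
  ],
  "force": 20
}}

```text
time: 26.9
ee_pos: [555.4, -229.9, 193.8]
eef_rot: [0.0, 0.999, -0.048, 0.0]
wrist_force: [-0.5, -0.5, 0.6]
finger_gap: 61.4
```

```bash
python3 -c "
from fol import *
fol(33)
s=monitor.sense(); print(s['ee_pos'],s['wrist_force'],s['finger_gap'])
im=imaging.capture('scene'); cv2.imwrite('pics/scene33.png',im[:,:,::-1]); crop(im,200,120,130,120,6,'pics/s33.png')"
```

```text
follower centroid u 33 333.79 width 8.47
[ 555.6131581  -229.90516576  193.76807061] [-0.50901963 -0.11613833 -0.32499691] 61.99567656810249
```

View pics/s33.png

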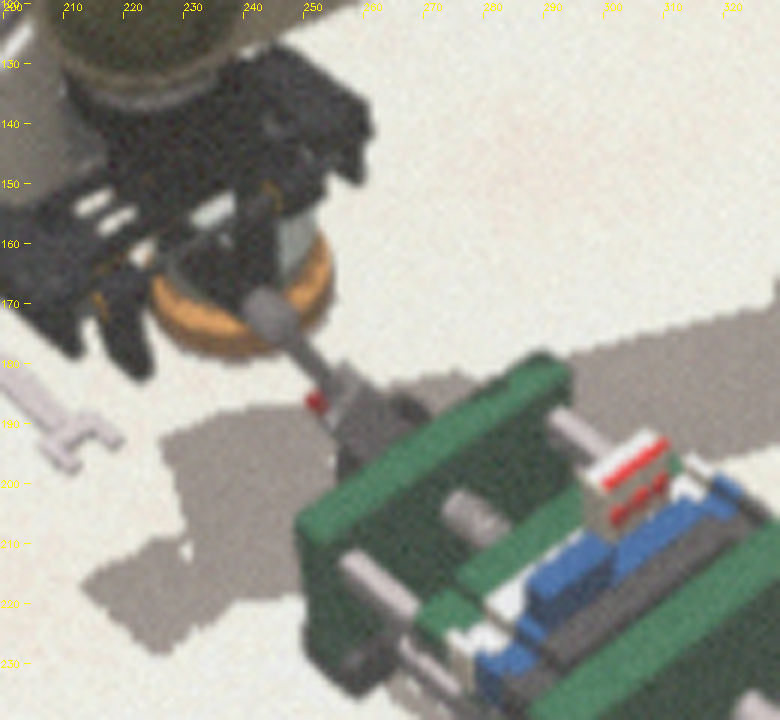

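Run:
```python
from go import *
def redge(k,v0=184,v1=195,lo=336):
    im=cv2.imread(f'pics/top{k}.png')[:,:,::-1].astype(float); r=im[v0:v1]; g=(r[:,:,1]-r[:,:,0])
    es=[]
    for row in g:
        pl=np.median(row[336:339]); bg=np.median(row[344:347]); 
        # crossing
        h=(pl+bg)/2
        for u in range(337,346):
            if row[u]>=h>row[u+1]: es.append(u+(row[u]-h)/(row[u]-row[u+1])); break
    return np.mean(es),np.std(es)
for k in (0,11,17,29,31,33): print(k,redge(k))
c,f,M=cam('top')
def yp(u,v,z):
    W=atz('top',[[u,v]],z)[0]; cc,s=np.cos(PR[2]),np.sin(PR[2]); d=W[:2]-np.array(PR[:2]); return -s*d[0]+cc*d[1]
for k in(11,33): print(yp(redge(k)[0],189.5,135))
# blue frame right edge in top0 / head faces as ruler
im=cv2.imread('pics/top0.png')[:,:,::-1].astype(float)
for v0,v1 in((205,214),(182,192)):
    b=(im[v0:v1,:,2]-im[v0:v1,:,0]).mean(0); print(v0,[(u,int(b[u])) for u in range(309,330)])
```

```text
0 (np.float64(341.709297995958), np.float64(0.24138365568121317))
11 (np.float64(341.68574841824847), np.float64(0.21688248280811578))
17 (np.float64(339.9077557401183), np.float64(0.3102992120474779))
29 (np.float64(337.99609277415607), np.float64(0.313216759528859))
31 (np.float64(337.981478019819), np.float64(0.3204725394687774))
33 (np.float64(337.97430800976525), np.float64(0.30061477722139823))
-10.302182458882038
0.6878403518721834
205 [(309, 0), (310, 0), (311, 0), (312, 0), (313, 0), (314, -1), (315, 37), (316, 54), (317, 54), (318, 54), (319, 54), (320, 53), (321, 20), (322, -3), (323, -3), (324, -1), (325, 0), (326, 4), (327, 3), (328, 3), (329, 3)]
182 [(309, 13), (310, 11), (311, 3), (312, 0), (313, 0), (314, 0), (315, 0), (316, -1), (317, 23), (318, 52), (319, 55), (320, 54), (321, 54), (322, 55), (323, 28), (324, -2), (325, -2), (326, -1), (327, 0), (328, 1), (329, 1)]
```

Run:
```python
from go import *
def inv(W):
    cc,s=np.cos(PR[2]),np.sin(PR[2]); d=W[:,:2]-np.array(PR[:2]); return np.c_[cc*d[:,0]+s*d[:,1],-s*d[:,0]+cc*d[:,1]]
def ledge(k,v,chan,lo,hi):
    im=cv2.imread(f'pics/top{k}.png')[:,:,::-1].astype(float); r=im[v-1:v+2].mean(0)
    g=r[:,1]-r[:,0] if chan=='g' else r[:,2]-r[:,0]
    return g[lo:hi]
for k in (0,33):
  for v in (177,200,206,210,214,224):
    g=ledge(k,v,'g',318,345); b=ledge(k,v,'b',310,332)
    gl=[u for u in range(26) if g[u]<15<=g[u+1]]; br=[u for u in range(21) if b[u]>=27>b[u+1]]
    if not gl or not br: print(k,v,gl,br); continue
    u=gl[0]; ug=318+u+(15-g[u])/(g[u+1]-g[u]); u=br[-1]; ub=310+u+(b[u]-27)/(b[u]-b[u+1])
    P=inv(atz('top',[[ug,v]],135))[0]; Q=inv(atz('top',[[ub,v]],140))[0]
    print(k,v,'follower edge u %.2f y %.1f  frame edge u %.2f y %.1f x %.0f gap %.1f'%(ug,P[1],ub,Q[1],Q[0],Q[1]-P[1]))
```

```text
0 177 follower edge u 318.61 y 61.8  frame edge u 323.99 y 45.8 x 66 gap -16.0
0 200 follower edge u 331.87 y 15.8  frame edge u 321.78 y 45.5 x -4 gap 29.7
0 206 follower edge u 331.47 y 15.2  frame edge u 321.18 y 45.5 x -22 gap 30.3
0 210 follower edge u 330.91 y 15.8  frame edge u 320.72 y 45.7 x -34 gap 29.9
0 214 follower edge u 330.68 y 15.3  frame edge u 320.34 y 45.7 x -46 gap 30.3
0 224 follower edge u 329.64 y 15.6  frame edge u 319.31 y 45.7 x -76 gap 30.2
33 177 follower edge u 318.56 y 61.9  frame edge u 323.77 y 46.4 x 66 gap -15.5
33 200 follower edge u 328.50 y 25.7  frame edge u 320.60 y 49.0 x -4 gap 23.3
33 206 follower edge u 328.45 y 24.1  frame edge u 319.65 y 50.0 x -23 gap 25.9
33 210 follower edge u 327.84 y 24.8  frame edge u 319.44 y 49.5 x -35 gap 24.7
33 214 follower edge u 327.44 y 24.8  frame edge u 319.90 y 47.0 x -46 gap 22.1
33 224 follower edge u 325.96 y 26.3  frame edge u 319.30 y 45.8 x -76 gap 19.5
```

The edge measurements say the follower travel is only about 12.3 mm (gap 19.5 mm), so it may not be fully closed. I'll check how the plate sits.

Run:
```python
from ov import *
import ov
def outline2(y): return [[-57,y,0],[57,y,0],[57,y,75],[82,y,75],[82,y,98],[57,y,98],[57,y,110],[-6,y,110],[-6,y,150],[-50,y,150],[-50,y,110],[-57,y,110],[-57,y,98],[-82,y,98],[-82,y,75],[-57,y,75],[-57,y,0]]
ov.outline=outline2
p=T(PR,[[0,37,0]])[0]; pl=[p[0],p[1],PR[2]]
s=cv2.imread('pics/scene33.png')[:,:,::-1]; t=cv2.imread('pics/top33.png')[:,:,::-1]
overlay('scene',s,pl,PR,(255,180,85,65),9,'pics/ov33s.png',z0=30)
overlay('top',t,pl,PR,(290,162,75,70),10,'pics/ov33t.png',z0=30)
crop(s,255,180,85,65,9,'pics/s33b.png'); crop(t,290,162,75,70,10,'pics/t33b.png')
```

```text
(no output)
```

View pics/ov33s.png

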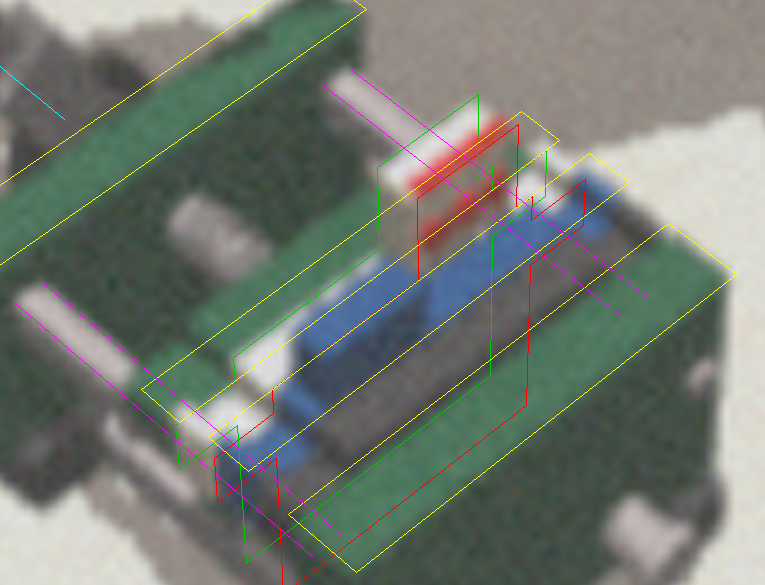

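View pics/s33b.png

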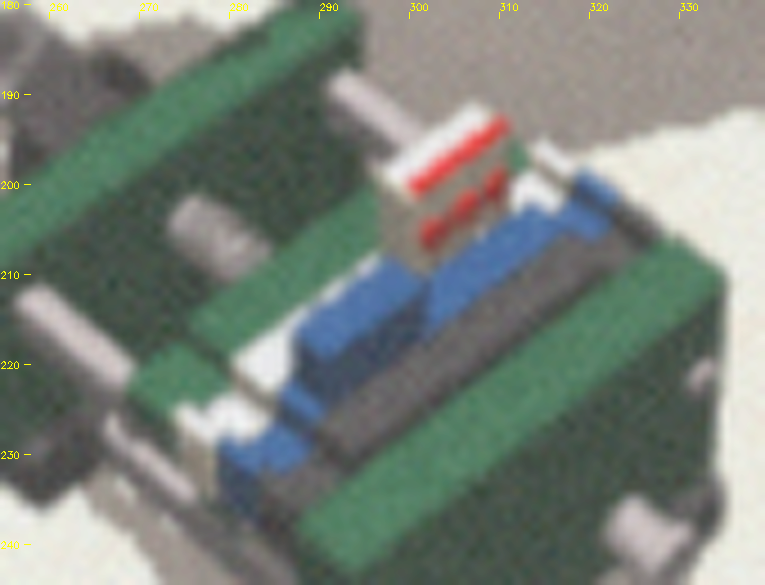

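View pics/t33b.png

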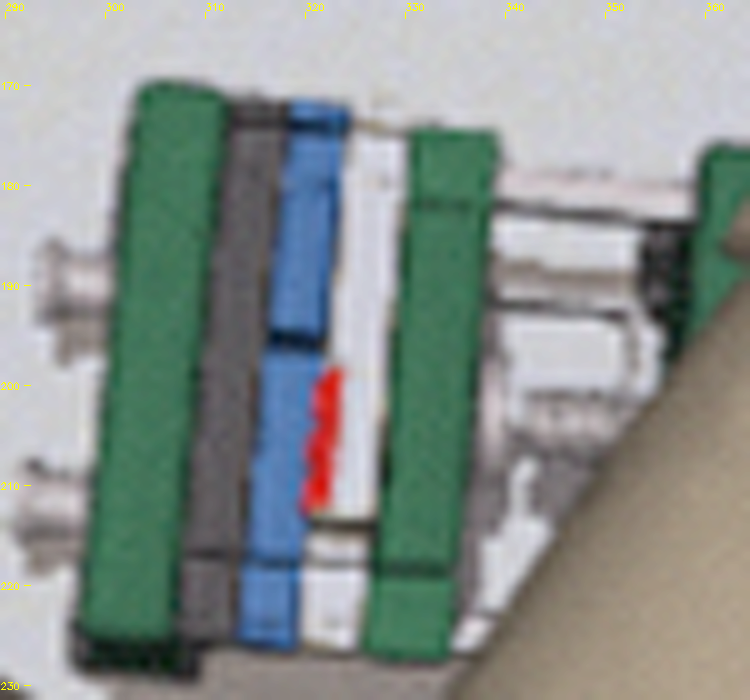

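Run:
```python
import cv2,numpy as np
for k in (0,33):
  im=cv2.imread(f'pics/top{k}.png')[:,:,::-1].astype(int)
  for v in (177,179,197,198):
    print(k,v,[(u,*im[v,u]) for u in range(314,334)])
```

```text
0 177 [(314, np.int64(60), np.int64(57), np.int64(60)), (315, np.int64(57), np.int64(56), np.int64(59)), (316, np.int64(57), np.int64(54), np.int64(57)), (317, np.int64(53), np.int64(52), np.int64(53)), (318, np.int64(41), np.int64(46), np.int64(58)), (319, np.int64(48), np.int64(67), np.int64(96)), (320, np.int64(51), np.int64(76), np.int64(107)), (321, np.int64(49), np.int64(73), np.int64(104)), (322, np.int64(52), np.int64(77), np.int64(106)), (323, np.int64(48), np.int64(73), np.int64(106)), (324, np.int64(50), np.int64(60), np.int64(77)), (325, np.int64(98), np.int64(94), np.int64(95)), (326, np.int64(113), np.int64(109), np.int64(112)), (327, np.int64(100), np.int64(98), np.int64(101)), (328, np.int64(107), np.int64(104), np.int64(107)), (329, np.int64(110), np.int64(108), np.int64(112)), (330, np.int64(104), np.int64(103), np.int64(106)), (331, np.int64(113), np.int64(112), np.int64(117)), (332, np.int64(125), np.int64(123), np.int64(128)), (333, np.int64(121), np.int64(120), np.int64(123))]
0 179 [(314, np.int64(56), np.int64(54), np.int64(56)), (315, np.int64(47), np.int64(4
[... 6272 characters left out ...]
320, np.int64(56), np.int64(80), np.int64(115)), (321, np.int64(50), np.int64(78), np.int64(115)), (322, np.int64(89), np.int64(85), np.int64(101)), (323, np.int64(107), np.int64(86), np.int64(86)), (324, np.int64(120), np.int64(109), np.int64(114)), (325, np.int64(127), np.int64(127), np.int64(130)), (326, np.int64(129), np.int64(130), np.int64(133)), (327, np.int64(135), np.int64(133), np.int64(136)), (328, np.int64(91), np.int64(90), np.int64(93)), (329, np.int64(29), np.int64(53), np.int64(38)), (330, np.int64(39), np.int64(72), np.int64(54)), (331, np.int64(44), np.int64(76), np.int64(60)), (332, np.int64(41), np.int64(74), np.int64(57)), (333, np.int64(38), np.int64(72), np.int64(53))]
```

The picture looks flush, but my edge numbers leave up to 1 mm uncertain. I'll push harder to see whether the follower is at its stop.

Emit:
{"api": "drive_tool", "payload": {
  "moves": [
    {"tx": 0.008, "ty": 0, "tz": 0.001, "wx": 0, "wy": 0, "wz": 0, "fingers": 0.4},
    {"tx": 0.015, "ty": 0, "tz": 0.003, "wx": 0, "wy": 0, "wz": 0, "fingers": 0.4},
    {"tx": 0.021, "ty": 0, "tz": 0.005, "wx": 0, "wy": 0, "wz": 0, "fingers": 0.4},
    {"tx": 0.026, "ty": 0, "tz": 0.007, "wx": 0, "wy": 0, "wz": 0, "fingers": 0.4}
  ],
  "force": 40
}}

```text
time: 27.4
ee_pos: [579.6, -232.2, 185.1]
eef_rot: [-0.001, 0.999, -0.048, -0.004]
wrist_force: [-18.4, 1.6, 0.3]
finger_gap: 61.9
```

Emit:
{"api": "drive_tool", "payload": {
  "moves": [
    {"tx": 0.004, "ty": 0, "tz": 0.003, "wx": 0, "wy": 0, "wz": 0, "fingers": 0.4},
    {"tx": 0.008, "ty": 0, "tz": 0.006, "wx": 0, "wy": 0, "wz": 0, "fingers": 0.4},
    {"tx": 0.008, "ty": 0, "tz": 0.006, "wx": 0, "wy": 0, "wz": 0, "fingers": 0.4}
  ],
  "force": 40
}}

```text
time: 27.7
ee_pos: [587.9, -233.1, 180.3]
eef_rot: [-0.001, 0.999, -0.048, -0.003]
wrist_force: [-16.0, 1.8, 6.7]
finger_gap: 61.5
```

```bash
python3 -c "
from fol import *
fol(34)
s=monitor.sense(); print(s['time'],s['ee_pos'],s['wrist_force'],s['finger_gap'])"
```

```text
follower centroid u 34 333.76 width 8.41
27.75 [ 587.83898571 -233.02519461  180.3782639 ] [-16.5297681    2.24843651   6.05192787] 61.880176008970714
```

Emit:
{"api": "drive_tool", "payload": {
  "moves": [
    {"tx": 0.003, "ty": 0, "tz": 0.003, "wx": 0, "wy": 0, "wz": 0, "fingers": 0.4},
    {"tx": 0.006, "ty": 0, "tz": 0.006, "wx": 0, "wy": 0, "wz": 0, "fingers": 0.4},
    {"tx": 0.009, "ty": 0, "tz": 0.008, "wx": 0, "wy": 0, "wz": 0, "fingers": 0.4},
    {"tx": 0.009, "ty": 0, "tz": 0.008, "wx": 0, "wy": 0, "wz": 0, "fingers": 0.4}
  ],
  "force": 40
}}

```text
time: 28.15
ee_pos: [596.6, -234.2, 173.4]
eef_rot: [-0.0, 0.999, -0.048, -0.003]
wrist_force: [-20.1, 2.4, 12.7]
finger_gap: 61.2
```

```bash
python3 -c "
from fol import *
fol(35)
s=monitor.sense(); print(s['time'],s['ee_pos'],s['wrist_force'],s['finger_gap'])
im=cv2.imread('pics/top35.png')[:,:,::-1]; crop(im,290,162,75,70,10,'pics/t35.png')
im=imaging.capture('scene'); cv2.imwrite('pics/scene35.png',im[:,:,::-1]); crop(im,250,170,95,75,8,'pics/s35.png')"
```

```text
follower centroid u 35 333.78 width 8.48
28.2 [ 596.5274106  -234.13790964  173.4716775 ] [-19.46458705   2.26603443  13.01343153] 61.58238613098519
```

View pics/t35.png

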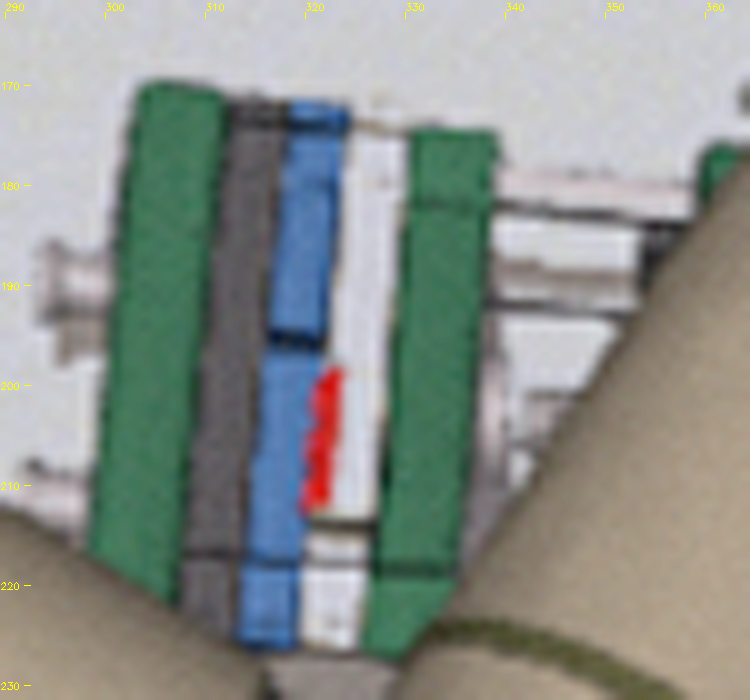

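White-edge blur corrected for gamma gives a plate width of 6.05 px against 6.0 px for the 18 mm blue frame in the same row, so there is no gap. At 23 N the follower still does not move, so it is tight. Backing off and retreating.

Emit:
{"api": "drive_tool", "payload": {
  "moves": [
    {"tx": -0.006, "ty": 0, "tz": -0.004, "wx": 0, "wy": 0, "wz": 0, "fingers": 0.4},
    {"tx": -0.013, "ty": 0, "tz": -0.009, "wx": 0, "wy": 0, "wz": 0, "fingers": 0.4},
    {"tx": -0.02, "ty": 0, "tz": -0.013, "wx": 0, "wy": 0, "wz": 0, "fingers": 0.4},
    {"tx": -0.027, "ty": 0, "tz": -0.017, "wx": 0, "wy": 0, "wz": 0, "fingers": 0.4},
    {"tx": -0.034, "ty": 0, "tz": -0.02, "wx": 0, "wy": 0, "wz": 0, "fingers": 0.4},
    {"tx": -0.041, "ty": 0, "tz": -0.021, "wx": 0, "wy": 0, "wz": 0, "fingers": 0.4},
    {"tx": -0.043, "ty": 0, "tz": -0.021, "wx": 0, "wy": 0, "wz": 0, "fingers": 0.5},
    {"tx": -0.043, "ty": 0, "tz": -0.021, "wx": 0, "wy": 0, "wz": 0, "fingers": 0.5}
  ],
  "force": 20
}}

```text
time: 29.05
ee_pos: [555.8, -229.9, 193.9]
eef_rot: [0.0, 0.999, -0.048, 0.0]
wrist_force: [0.6, -0.1, -0.2]
finger_gap: 66.0
```

```bash
python3 -c "
from fol import *
fol(36)
s=monitor.sense(); print(s['time'],s['ee_pos'],s['wrist_force'],s['finger_gap'])
im=imaging.capture('scene'); cv2.imwrite('pics/scene36.png',im[:,:,::-1]); crop(im,200,120,130,120,6,'pics/s36.png')"
```

```text
follower centroid u 36 333.71 width 8.49
29.1 [ 555.9352441  -229.9450231   193.82528832] [-0.11238372  0.16705319  0.23020837] 66.25548875153429
```

View pics/s36.png

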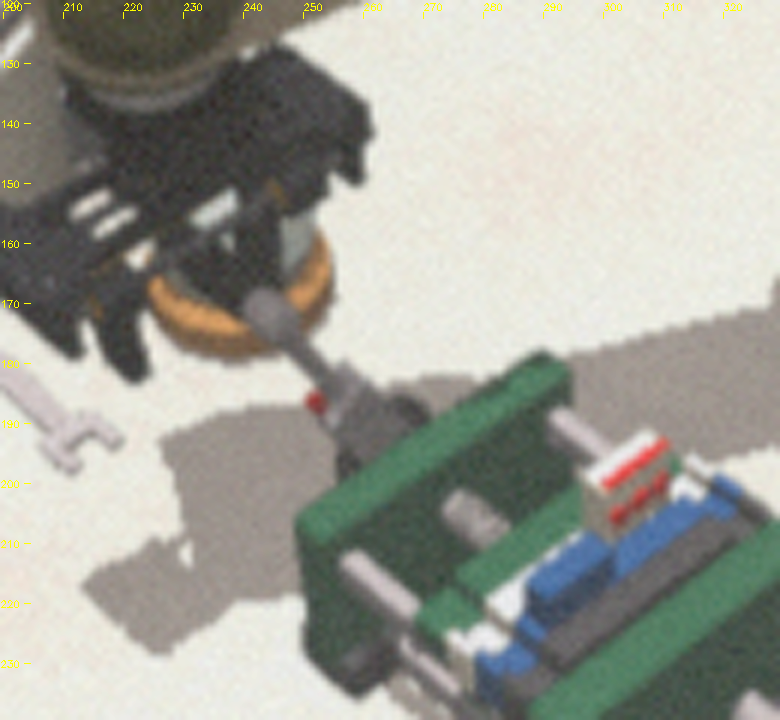

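Emit:
{"api": "drive_tool", "payload": {
  "moves": [
    {"tx": -0.01, "ty": 0, "tz": 0, "wx": 0, "wy": 0, "wz": 0, "fingers": 0.5},
    {"tx": -0.01, "ty": 0, "tz": -0.03, "wx": 0, "wy": 0, "wz": 0, "fingers": 0.5},
    {"tx": -0.01, "ty": 0, "tz": -0.07, "wx": 0, "wy": 0, "wz": 0, "fingers": 0.5},
    {"tx": -0.01, "ty": 0, "tz": -0.11, "wx": 0, "wy": 0, "wz": 0, "fingers": 0.5},
    {"tx": -0.03, "ty": 0.0, "tz": -0.15, "wx": 0, "wy": 0, "wz": 0, "fingers": 0.5},
    {"tx": -0.07, "ty": 0.0, "tz": -0.16, "wx": 0, "wy": 0, "wz": 0, "fingers": 0.5},
    {"tx": -0.11, "ty": 0.0, "tz": -0.16, "wx": 0, "wy": 0, "wz": 0, "fingers": 0.5},
    {"tx": -0.13, "ty": 0, "tz": -0.16, "wx": 0, "wy": 0, "wz": 0, "fingers": 0.5}
  ],
  "force": 20
}}

```text
time: 29.95
ee_pos: [424.5, -217.0, 354.5]
eef_rot: [0.001, 0.999, -0.048, 0.001]
wrist_force: [0.1, -0.6, -0.4]
finger_gap: 65.9
```

Emit:
{"api": "drive_tool", "payload": {
  "moves": [
    {"tx": 0, "ty": 0.03, "tz": 0, "wx": 0, "wy": 0, "wz": 0, "fingers": 0.5},
    {"tx": 0, "ty": 0.06, "tz": 0, "wx": 0, "wy": 0, "wz": 0, "fingers": 0.5},
    {"tx": 0, "ty": 0.08, "tz": 0, "wx": 0, "wy": 0, "wz": 0, "fingers": 0.5},
    {"tx": 0, "ty": 0.08, "tz": 0, "wx": 0, "wy": 0, "wz": 0, "fingers": 0.5}
  ],
  "force": 20
}}

```text
time: 30.35
ee_pos: [418.3, -298.9, 353.0]
eef_rot: [-0.0, 0.999, -0.049, -0.0]
wrist_force: [-0.1, 0.5, -0.2]
finger_gap: 65.9
```

```bash
python3 -c "
from fol import *
fol(37)
s=monitor.sense(); print(s['time'],s['ee_pos'],s['wrist_force'],s['finger_gap'])
im=imaging.capture('scene'); cv2.imwrite('pics/scene37.png',im[:,:,::-1])
t=cv2.imread('pics/top37.png')[:,:,::-1]; crop(t,290,160,100,75,8,'pics/t37.png'); crop(im,220,120,130,130,5,'pics/s37.png')"
```

```text
follower centroid u 37 333.78 width 8.48
30.4 [ 418.58778187 -297.57585501  353.27849746] [-0.28427999 -0.33849228 -0.27548088] 66.05675492980124
```

View pics/t37.png

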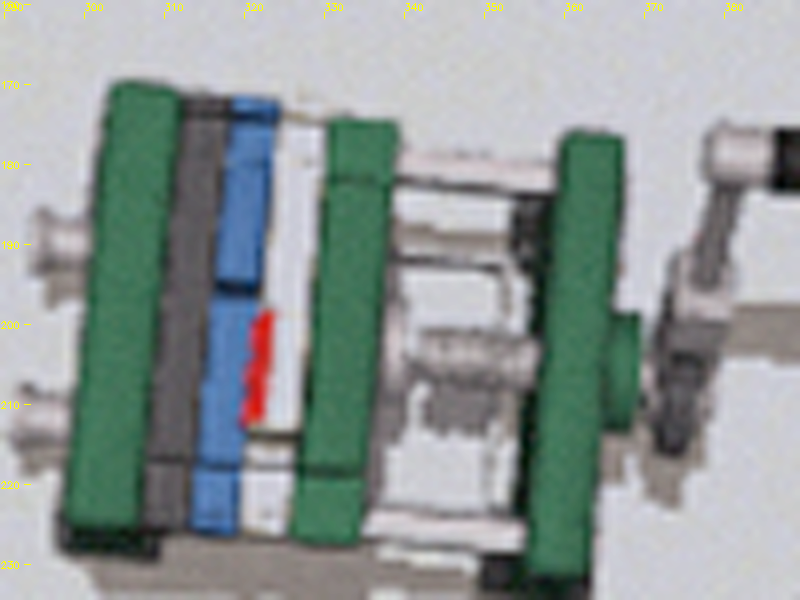

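View pics/scene37.png

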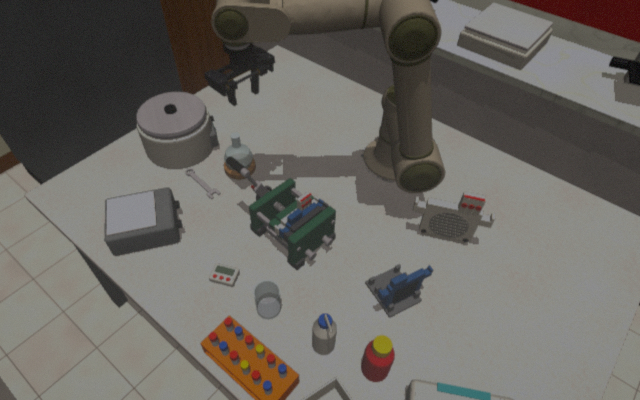

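View pics/s37.png

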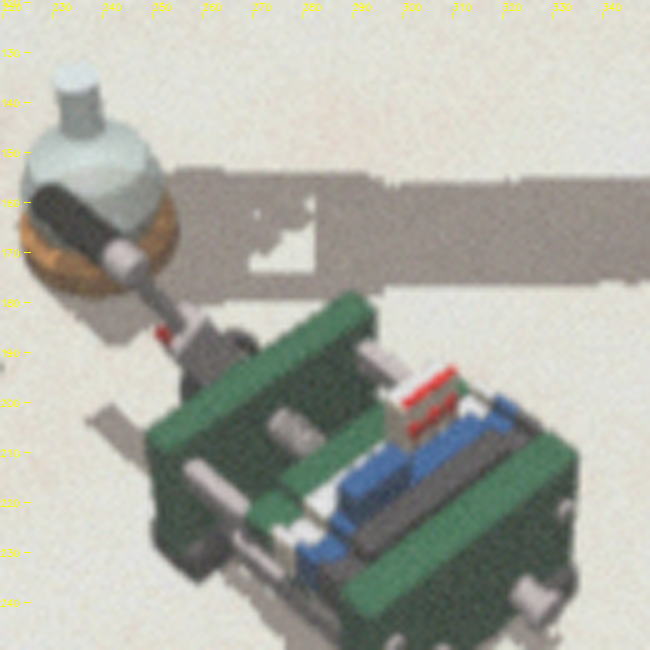

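The pictures show the plate hung on both rails, buttons towards the head (scene (308,193)), stack flush, lever free, and the blue frame still in the stand at (402,290). Handing in.

```bash
python3 -c "
from plant import order; print(order.job_done())"
```

```text
the job is handed in; nothing more can be done
None
```

The cream plate from the stand, the smaller of the two, now hangs by its ears on the press rails with the red buttons towards the fixed head. The press is clamped on it. I handed in at about 30 s, with the arm clear of everything.

**Last checks**
- **Tightness:** with the lever pushed at up to about 23 N, the follower no longer moved. In the top view there is no gap I can see between blue frame, plate and follower, and the follower stayed put after I let go.
- **Other items:** the blue frame is still in the stand, and nothing else on the bench appears to have moved.

**What disagreed or went wrong**
- **Orientation:** you said the plate stood the wrong way round. Both cameras showed its buttons already facing the head side, about 14° off the press's direction, so I turned it only by that amount.
- **Lever:** the first few backswings dragged the follower back instead of clicking over the teeth. Fast backswings clicked properly, and I used those to close the press.
- **Stop hit:** one forward swing hit the lever's end stop and briefly reached about 60 N at the wrist, under the 120 N limit.
- **Follower travel:** my first edge measurements put the travel at about 12.3 mm of the 14 mm. After correcting for blur at the bright edges they agreed with fully closed. The pictures can only settle this to about half a millimetre, so the firm stop is the stronger evidence.

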